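# Weigh the fluid heads and load the gun-wash cabinet

### The job

Two spray-gun fluid heads look alike, but one is caked inside with paint and so is heavier: stand them in the middle of the opposite pans of the balance, let go, and see which pan drops to its stop. Then slide the wash cabinet's shutter fully open and pass the heavier head and every brass air cap through the port into the cabinet, with neither gripper nor parts touching the port's black rubber rim; stand the lighter head upright in the clean-parts tray, and when all is inside, slide the shutter fully shut again. Weigh before you open the shutter, and leave the other things on the bench where they are.

Things in the scene. Friction and masses are not known exactly. Their poses are not given: they have to be found in the camera images.
- cabinet: fixed grey wash cabinet, closed, 260 (x) x 280 (y) x 210 mm high, flat roof and back of clear sheet. Origin: centre of underside; x to its back, y left as seen from the robot, z up. Its front is a 45-degree slope, 6 mm thick, from (x -130, z 50) to (x 30, z 210) mm. Behind the port a chute falls from (x -85, z 88) to (x 10, z 3): parts let go just inside tumble down it to the floor
- port_rim: black rubber rim of the port in the cabinet's sloping face, fixed to the cabinet. Clear opening 116 (y) x 80 mm (x); rim 8 mm wide, 8 mm proud. Origin: centre of the port on the face's outer surface, 66 mm to the cabinet's -y side, 130 mm above the table; x up the slope, y the cabinet's y, z square out of the face (up and towards the robot)
- shutter (a joint): aluminium shutter over the port, slides sideways to the cabinet's +y: 0 m = fully shut (stop), 0.13 m = fully open (stop). Plate 104 x 132 x 4 mm, 9.5 to 13.5 mm out from the face, between rails 16 mm proud. Moves with about 1.5 N, stays where left; starts at 0 to 0.02 m
- shutter_grip (a point): point on the shutter's black grip fin, 36 mm out from the face. The fin stands square out of the plate to 50 mm from the face, 12 mm thick (along y), 30 mm wide (up the slope), 50 mm to the +y side of the shutter's centre (of the port's centre when shut). Axes parallel to the port rim's
- balance: fixed foot of a small pivot balance, 100 x 90 mm with two cheeks 57 mm high. Origin: centre of its underside, z up; the beam lies along its y. The beam's pivot is 45 mm above the table
- beam (a joint): tilt of the balance beam about its pivot, rad: 0 = level (as when empty, by a weak spring), positive = left pan (+y) low, negative = right pan (-y) low; stops at +-0.12. The 80 g difference between the heads is plenty to push it to a stop
- pan_left (a point): centre of the upper surface of the flat round pan (72 mm in diameter, no lip) at the balance's +y end, 95 mm from the pivot; 55 mm above the table when level and 11 mm higher or lower at the stops
- pan_right (a point): the same for the pan at the balance's -y end
- tray: clean-parts tray, fixed, aluminium, open on top, 130 x 130 x 18 mm outside, walls 4 mm, floor 4 mm thick. Origin: centre of its underside; x and y along its sides
- head_a: steel fluid head: hexagonal flange 36 mm across flats, 10 mm high, and on it a round neck 30 mm in diameter, 36 mm high in all. Origin: centre of its underside, z up along the neck. The two heads look the same; one weighs about 160 g (caked with paint inside), the other about 80 g
- head_b: steel fluid head: hexagonal flange 36 mm across flats, 10 mm high, and on it a round neck 30 mm in diameter, 36 mm high in all. Origin: centre of its underside, z up along the neck. The two heads look the same; one weighs about 160 g (caked with paint inside), the other about 80 g
- cap1: dirty brass air cap: squat round body 32 mm in diameter (straight side up to 14 mm, tapering to 26 mm diameter at 22 mm) with two small horns on top, 30 mm high in all, about 50 g. Origin: centre of its underside, z up. Absent in some runs
- cap2: dirty brass air cap: squat round body 32 mm in diameter (straight side up to 14 mm, tapering to 26 mm diameter at 22 mm) with two small horns on top, 30 mm high in all, about 50 g. Origin: centre of its underside, z up. Absent in some runs
- cap3: dirty brass air cap: squat round body 32 mm in diameter (straight side up to 14 mm, tapering to 26 mm diameter at 22 mm) with two small horns on top, 30 mm high in all, about 50 g. Origin: centre of its underside, z up. Absent in some runs
- cap4: dirty brass air cap: squat round body 32 mm in diameter (straight side up to 14 mm, tapering to 26 mm diameter at 22 mm) with two small horns on top, 30 mm high in all, about 50 g. Origin: centre of its underside, z up. Absent in some runs
- jar: bystander: small amber glass jar, 38 mm in diameter and 60 mm high, standing among the gun parts. Origin: centre of its underside
- tape: bystander: roll of masking tape lying flat, 90 mm in diameter, 24 mm high. Origin: centre of its underside
- mixcup: bystander: white mixing cup, rim 80 mm across, 100 mm high. Origin: centre of its underside
- tin: bystander: metal tin, 100 mm in diameter, 130 mm high. Origin: centre of its underside
- sandblock: bystander: black sanding block 110 x 65 x 35 mm. Origin: centre of its underside
- brush: bystander: brush lying on the table
- spraygun: bystander: spray gun lying on its side, about 130 x 130 x 32 mm
Not all that is in view belongs to the job. Leave any brown look-alike of the tray alone.

How it is judged (in metres and radians):
On the way, in this order (a step that is already met when the one before it is completed fails the run):
1. both heads stand on opposite pans, released, and the beam has dropped on the heavier head's side (((distance between head_a and pan_left below 0.03 m and contact force between each of head_a, head_b and the fingers below 0.1 N and distance between head_b and pan_right below 0.03 m and value of joint beam above 0.08 rad) or (distance between head_a and pan_right below 0.03 m and contact force between each of head_a, head_b and the fingers below 0.1 N and distance between head_b and pan_left below 0.03 m and value of joint beam below -0.08 rad))), for 0.3 s.
2. the shutter is slid fully open (value of joint shutter above 0.122 m), for 0.1 s.
At the end, for the whole second after the job is handed in: The heavier head and every air cap present lie inside the cabinet, the shutter is shut (within 6 mm), and the lighter head stands upright at rest on the tray's floor (origin within 58 mm of the tray's centre along both sides, tilted less than 0.2 rad) (x of head_a in the frame of cabinet between -0.115 and 0.13 m and y of head_a in the frame of cabinet between -0.14 and 0.14 m and z of head_a in the frame of cabinet between 0 and 0.1 m and x of cap1 in the frame of cabinet between -0.115 and 0.13 m and y of cap1 in the frame of cabinet between -0.14 and 0.14 m and z of cap1 in the frame of cabinet between 0 and 0.1 m and x of cap2 in the frame of cabinet between -0.115 and 0.13 m and y of cap2 in the frame of cabinet between -0.14 and 0.14 m and z of cap2 in the frame of cabinet between 0 and 0.1 m and x of cap3 in the frame of cabinet between -0.115 and 0.13 m and y of cap3 in the frame of cabinet between -0.14 and 0.14 m and z of cap3 in the frame of cabinet between 0 and 0.1 m and x of cap4 in the frame of cabinet between -0.115 and 0.13 m and y of cap4 in the frame of cabinet between -0.14 and 0.14 m and z of cap4 in the frame of cabinet between 0 and 0.1 m and value of joint shutter below 0.006 m and x of head_b in the frame of tray between -0.058 and 0.058 m and y of head_b in the frame of tray between -0.058 and 0.058 m and height (world z) of head_b below 0.03 m and angle between head_b's own z axis and vertical below 0.2 rad and linear speed of head_b below 0.02 m/s); the robot touches nothing.
It fails at once if the port's rubber rim is touched by gripper, arm or part (more than 1.5 N) (contact force between port_rim and anything else above 1.5 N).
It fails at once if a bystander is moved more than 40 mm (distance of any of jar, tape, mixcup, tin, sandblock, brush, spraygun from where it was at the start of the episode above 0.04 m).
Of cap1, cap2, cap3, cap4 only 2 to 4 are there at a start; the rules pass over those that are not, and their reading is None.
At some moment in a run one of cap1, cap2, cap3, cap4 may be knocked a few centimetres aside while the robot is not near it.
It also fails if it takes over 210 s, if anything falls off the work surface, if the arm or the gripper's body presses on something with over 40 N, if the wrist force passes 120 N, or if a joint passes its speed limit or range.

### The arm

A 6-joint arm with a two-finger parallel gripper is mounted at the origin on the work surface. World frame = base frame: x ahead of the robot, y to its left, z up, the work surface at z = 0. Lengths are in mm, angles in rad, forces in N, time in s.
With the tool pointing down it reaches from about 350 to 775 mm from the base axis. Payload 7.3 kg.
Tool frame: the origin (TCP) lies on the centre line of the jaws, within the pads' length; the fingertips stand 22 mm ahead of it and the grasp point (between the pads) lies 3 mm ahead of it (bot.finger_overhang is the distance from the TCP to the fingertips, in mm); y points along the fingers, z is the direction in which the jaws open and shut, and the axes are right-handed (so a half turn about y gives the same grasp; the last joint's range is limited). The gripper opens to 92 mm and grips with 3 to 60 N. Pads are 19 mm wide; open, the fingers measure 130 mm over their backs; the gripper's body (75 mm by 190 mm) begins 47 mm behind the grasp point.
Start: joints at [1.058, 0.342, 1.524, -0, 1.275, -0.146], TCP at [188.268, 490.102, 225.741] pointing down, gripper open.
Joint ranges: [-2.53, 2.53], [-0.77, 2.02], [0.04, 2.7], [-1, 4.14], [0.28, 2.66], [-3.11, 3.11]. Speed limits (rad/s): [2.57, 2.57, 3.14, 3.14, 3.14, 3.14].

### API

Orientations are given as [roll, pitch, yaw] about the fixed x, y, z axes, in that order (R = Rz(yaw) Ry(pitch) Rx(roll)).
In Python, from plant import bot, viewer, find_in, spot_point gives the robot as it stands.
- The arm moves only by the tool send_rows, never from a script. Its argument "moves" is a list of rows, each a list of 3 entries, a list of its own where there are three numbers: the shift along the tool's x, y, z in mm, then the turn, a rotation vector about the tool's x, y, z in degrees, then the finger opening in mm, from 0 to 91.8. A call has 1 to 20 rows; each row shifts and turns the pose as measured when the row begins, along the tool's axes as they then stand; what a row does not reach is not made up. A row lasts 1/8 s, in which the tool goes at most 62.5 mm and 10.7 degrees, less where a joint would pass 70% of its speed; a pose out of reach is approached as far as the arm can. A call with a gripper value outside its range is refused whole. The fingers move at their own pace and stop on an object; the grip force is fixed at half the most. Time passes only in rows, so rows that do not move let the fingers close. It gives the time, the measured TCP pose, the force and the opening at its end, in the units of the state.
- bot.get_obs(): the state, without advancing time (a new reading comes with each control period).
- viewer.capture(name): name is "scene" or "side" or "wrist"; returns the picture (480x640x3 uint8, blue, green, red); there is no depth.
- viewer.camera_model(name): a dict with "fx", "fy", "cx", "cy" (pixels), "distortion" ([k1, k2, p1, p2, k3] as OpenCV has them; the pictures are not rectified), "rvec" (rotation vector, rad) and "tvec" (3), from world to camera coordinates, as OpenCV has them. Camera axes: x right, y down, z forward; pixel columns grow to the right and rows downward; lengths in mm; the calibration is good to about 2 mm. A picture is of the moment at which its call begins: read the wrist's pose just before it. camera_model takes no time and is no camera call; for the wrist camera it gives the pose at the moment of the call.
- bot.close_job(): hands the job in, once; it reports no verdict.
Trained networks look in the newest picture that a camera, given by its name, has taken for a name from the list of things; names that differ only in an ending like _2 or _b are one class to them, and where a whole thing is asked for, a point or a joint stands for the part that bears it (a point fixed in the world has none). Each returns a list of dicts, best first, with "conf" (0 to 1); they miss things now and then, are a little off and sometimes report something else, mostly with a low value. They report only what shows in the picture. A call takes as long as a camera call. They do not tell look-alikes from the thing itself.
- find_in(camera, thing): "extent" ([centre column, centre row, width, height] in pixels, round what is visible of it).
- spot_point(camera, thing): "point" ([column, row] in pixels: a listed point, or the origin of a listed thing).
The state is a dict: "time": time; "joint_positions": joint angles; "dq": joint speeds; "tau": joint torques, N m; "tool_pos": TCP position; "tcp_rot": TCP orientation; "contact_force": force on the tool from outside, world axes, zero at the start; "moment": the same for the moment, N m; "grip_width": finger opening in mm.
Only numpy, scipy, OpenCV 4.12 (cv2) and the standard library are available. Lean on these libraries where they do the work, as an engineer would, in place of code of your own. Each camera call takes 0.05 s, during which the arm holds its last target.

## Working session

There is one attempt and no reset: what is moved stays moved. The work goes in short steps, Python scripts to look and compute and a tool call to move; the robot and the scene stay as the last step left them, time stands still between calls to the robot, and variables do not carry over. Pictures are saved under pics/ and viewed, and the job is handed in when it is done.

Besides the shell and the picture viewer there is one more tool, called by a JSON object that holds its "fn" and its "kwargs". send_rows: Moves the arm, as the interface text tells. Its arguments: {"type":"object","properties":{"moves":{"type":"array","items":{"type":"array"}}},"required":["moves"]}

```bash
mkdir -p pics; ls; python3 - <<'E'
from plant import bot, viewer, find_in, spot_point
import cv2
print(bot.get_obs())
for c in ["scene","side","wrist"]:
    im=viewer.capture(c); cv2.imwrite(f"pics/{c}0.png",im); m=viewer.camera_model(c); print(c,m)
E
```

```text
pics
{'time': 0.0, 'joint_positions': array([ 1.05803095e+00,  3.42721762e-01,  1.52508269e+00, -1.54757674e-05,
        1.27545588e+00, -1.45985218e-01]), 'dq': array([-0.00126513,  0.00111656,  0.00051826, -0.00124625, -0.00098135,
        0.00071299]), 'tau': array([-2.69729033e-03, -4.31249321e+01, -2.44215631e+01,  7.14535592e-02,
        5.60801430e-02, -9.43563828e-05]), 'tool_pos': array([188.02008275, 489.68565511, 225.0225832 ]), 'tcp_rot': array([-1.57244842e+00,  2.27951531e-04, -3.66775826e-01]), 'contact_force': array([-0.37931386, -0.24517052,  0.19862192]), 'moment': array([0.0743031 , 0.01436989, 0.01544621]), 'grip_width': 92.16941873869798}
scene {'fx': 476.2110251786829, 'fy': 476.2110251786829, 'cx': 321.95322856699556, 'cy': 242.77509847746788, 'distortion': array([-0.0136859,  0.       ,  0.       ,  0.       ,  0.       ]), 'rvec': array([ 0.92263174,  2.44734706, -1.1430774 ]), 'tvec': array([ 365.87829999, -147.00039674, 1531.2627046 ])}
side {'fx': 447.27457343258357, 'fy': 447.27457343258357, 'cx': 310.87362809996563, 'cy': 243.5526504232162, 'distortion': array([0.03476296, 0.        , 0.        , 0.        , 0.        ]), 'rvec': array([ 2.08806841, -0.47330289,  0.26904815]), 'tvec': array([-423.5526134 ,  205.63717875, 1263.71444563])}
wrist {'fx': 373.0221078223925, 'fy': 373.0221078223925, 'cx': 319.966781452268, 'cy': 244.6187106491079, 'distortion': array([-0.07279251,  0.        ,  0.        ,  0.        ,  0.        ]), 'rvec': array([-2.36726389, -1.62765884, -0.25378687]), 'tvec': array([-524.39620945,  -38.48549791,  391.57797883])}
```

View pics/scene0.png

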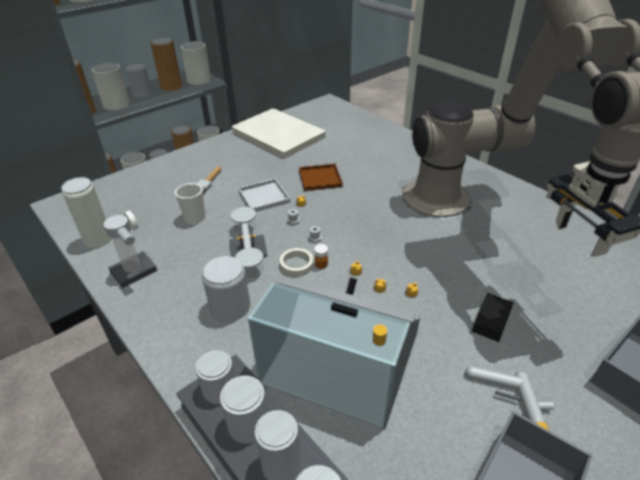

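View pics/side0.png

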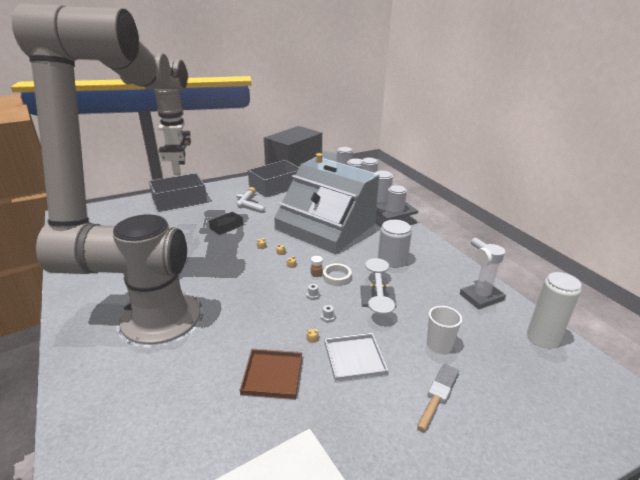

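View pics/wrist0.png

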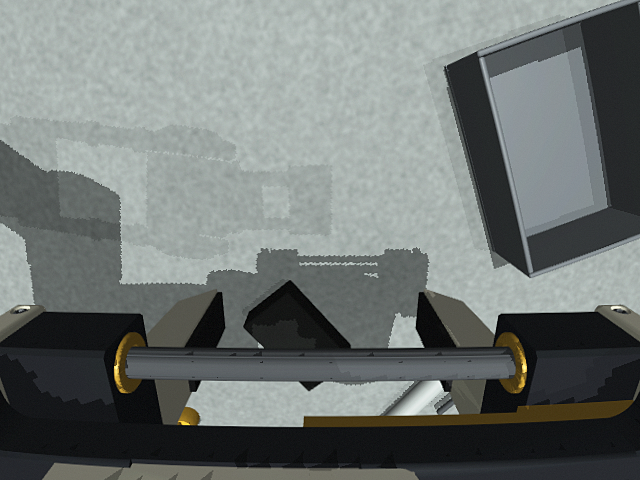

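The scene shows caps at scene pixels (301,201), (356,268), (380,285) and (412,289), heads at (293,216) and (315,233), and the balance at (245,238). The cabinet is at (335,350), the clean tray at (264,194) and the brown look-alike at (320,177). The side view agrees. There is also an orange item on the cabinet roof at (380,334).

```bash
cat > h.py <<'E'
from plant import bot, viewer, find_in, spot_point
import numpy as np, cv2
def cam(c):
    m=viewer.camera_model(c); K=np.array([[m['fx'],0,m['cx']],[0,m['fy'],m['cy']],[0,0,1.]])
    return K,np.array(m['distortion']),cv2.Rodrigues(np.array(m['rvec']))[0],np.array(m['tvec'])
def ray(M,p):
    K,d,R,t=M; u=cv2.undistortPoints(np.array([[p]],float),K,d)[0,0]
    return -R.T@t, R.T@np.array([u[0],u[1],1.])
def atz(M,p,z):
    o,d=ray(M,p); return o+d*(z-o[2])/d[2]
def proj(M,P):
    K,d,R,t=M; return cv2.projectPoints(np.array(P,float).reshape(-1,3),cv2.Rodrigues(R)[0],t,K,d)[0][:,0]
def tri(M1,p1,M2,p2):
    o1,d1=ray(M1,p1);o2,d2=ray(M2,p2);d1/=np.linalg.norm(d1);d2/=np.linalg.norm(d2)
    s=np.linalg.lstsq(np.c_[d1,-d2],o2-o1,rcond=None)[0]
    a=o1+s[0]*d1;b=o2+s[1]*d2
    return (a+b)/2,np.linalg.norm(a-b)
E
python3 - <<'E'
from h import *
ims={c:viewer.capture(c) for c in("scene","side")}
M={c:cam(c) for c in ims}
for n,z in [("cabinet",0),("port_rim",130),("shutter_grip",None),("balance",0),("pan_left",55),("pan_right",55),("tray",0),("head_a",0),("cap1",0),("jar",0),("tape",0),("mixcup",0),("tin",0),("sandblock",0),("brush",0),("spraygun",0)]:
    for c in M:
        for r in spot_point(c,n):
            if r['conf']<.25: continue
            p=r['point']; print(n,c,round(r['conf'],2),np.round(p,1), np.round(atz(M[c],p,z),0)[:2] if z is not None else '')
E
```

```text
cabinet side 0.75 [324.9 225.7] [656. 262.]
cabinet side 0.27 [314.1 199.5] [717. 481.]
port_rim scene 0.42 [378.3 288.1] [532. 244.]
port_rim side 0.47 [332.4 204.4] [642. 184.]
shutter_grip scene 0.73 [351.  287.5] 
shutter_grip side 0.89 [318.7 201.3] 
balance scene 0.88 [250.6 249.9] [ 593. -182.]
balance side 0.58 [377.7 298. ] [ 599. -193.]
pan_left scene 0.58 [246.  257.4] [ 651. -109.]
pan_left side 0.89 [377.6 261.6] [656. -96.]
pan_left side 0.26 [224.2 227.7] [282. 315.]
pan_right scene 0.62 [243. 215.] [ 554. -268.]
pan_right side 0.95 [381.7 304.2] [ 553. -276.]
tray scene 0.87 [266.9 198. ] [ 408. -359.]
tray scene 0.72 [316.  180.8] [ 224. -331.]
tray scene 0.53 [197.8 217.2] [ 627. -418.]
tray scene 0.46 [312.2 238.3] [ 431. -106.]
tray scene 0.46 [207.4 185.9] [ 515. -551.]
tray side 0.78 [350.1 359.3] [ 402. -369.]
tray side 0.68 [273.9 376.3] [ 208. -338.]
head_a scene 0.76 [313.1 237.9] [ 427. -105.]
head_a scene 0.69 [292.6 221.5] [ 423. -206.]
head_a scene 0.6 [226.4 307.3] [762. -42.]
head_a side 0.75 [328.9 318.5] [ 425. -211.]
head_a side 0.57 [313.7 297.1] [
[... 598 characters left out ...]
pe side 0.97 [335.1 279.2] [528. -56.]
mixcup scene 0.95 [197.7 218.1] [ 630. -414.]
mixcup side 0.95 [437.9 342.5] [ 641. -417.]
tin scene 0.71 [228.7 310.2] [763. -30.]
tin scene 0.36 [199.  218.6] [ 628. -409.]
tin side 0.8 [390. 258.] [754. -29.]
sandblock scene 0.91 [489.8 321. ] [314. 414.]
sandblock side 0.65 [223.4 222.4] [314. 451.]
brush scene 0.51 [206.3 183.5] [ 510. -566.]
brush scene 0.31 [380.1 288.8] [431. 166.]
brush side 0.8 [435.9 400.8] [ 516. -562.]
spraygun scene 0.59 [519.9 380.7] [407. 551.]
spraygun scene 0.32 [296.8 265.9] [537. -44.]
spraygun scene 0.25 [380.3 286.7] [426. 161.]
spraygun side 0.6 [241.2 205.5] [420. 558.]
spraygun side 0.6 [326.3 230.2] [645. 230.]
```

```bash
python3 - <<'E'
import cv2,numpy as np
a=cv2.imread("pics/scene0.png")[260:430,235:435]; b=cv2.imread("pics/side0.png")[140:260,260:400]
cv2.imwrite("pics/cabs.png",cv2.resize(a,None,fx=3.5,fy=3.5,interpolation=cv2.INTER_CUBIC))
cv2.imwrite("pics/cabd.png",cv2.resize(b,None,fx=5,fy=5,interpolation=cv2.INTER_CUBIC))
E
```

```text
(no output)
```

View pics/cabs.png

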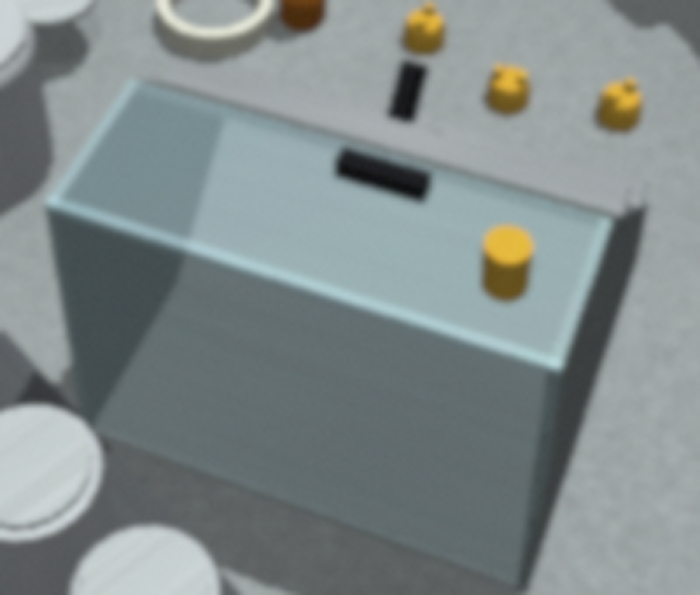

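View pics/cabd.png

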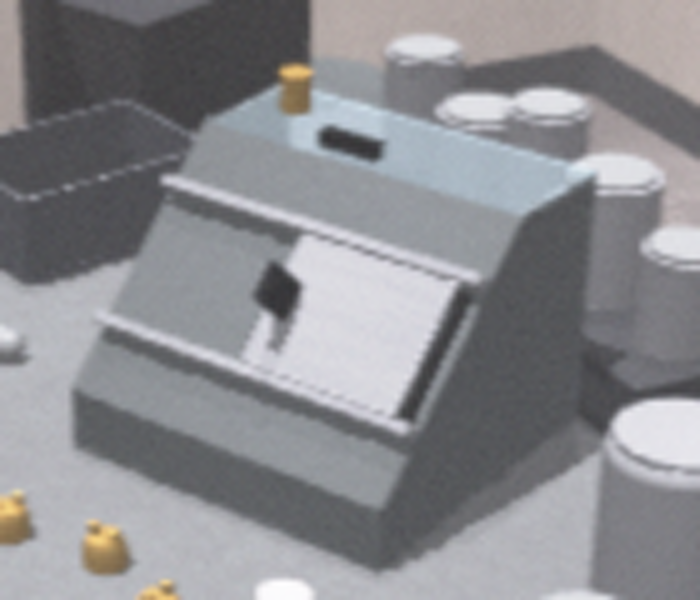

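```bash
cat > fit.py <<'E'
from h import *
from scipy.optimize import least_squares
M={c:cam(c) for c in("scene","side")}
obs=[("scene",(130,-140,210),(50,205)),("scene",(130,140,210),(560,366)),("scene",(30,-140,210),(137,80)),("scene",(30,140,210),(612,215)),("scene",(130,-140,0),(95,430)),("scene",(130,140,0),(525,588)),
("side",(-130,140,0),(75,447)),("side",(-130,-140,0),(378,570)),("side",(-130,140,50),(75,390)),("side",(-130,-140,50),(380,508)),("side",(30,-140,210),(525,212)),("side",(130,-140,210),(595,175)),("side",(30,140,210),(212,120))]
px=lambda c,p: np.array(p)/3.5+(235,260) if c=="scene" else np.array(p)/5+(260,140)
def T(v,P):
    c,s=np.cos(v[2]),np.sin(v[2]); return np.array([v[0]+c*P[0]-s*P[1],v[1]+s*P[0]+c*P[1],P[2]])
f=lambda v:np.concatenate([proj(M[c],T(v,P))[0]-px(c,q) for c,P,q in obs])
r=least_squares(f,[660,200,-.5],loss='soft_l1')
print(r.x,np.round(r.fun.reshape(-1,2),1))
for c in M:
    r2=least_squares(lambda v:np.concatenate([proj(M[k],T(v,P))[0]-px(k,q) for k,P,q in obs if k==c]),r.x);print(c,r2.x)
E
python3 fit.py
python3 - <<'E'
from h import *
M={c:cam(c) for c in("scene","side")}
print(tri(M['scene'],[351,287.5],M['side'],[318.7,201.3]))
E
```

```text
[6.48411127e+02 2.53100276e+02 4.75130809e-01] [[-2.1 -0.4]
 [ 0.3  0. ]
 [-2.8 -0.6]
 [-0.1  0.1]
 [-3.8  0.6]
 [ 0.7  0.7]
 [-1.2  0.1]
 [-0.2  0.5]
 [-1.7 -0.2]
 [-0.1  0.5]
 [-1.1  0.5]
 [-0.5 -1.3]
 [-2.6 -0. ]]
scene [6.45819519e+02 2.54706638e+02 4.66423481e-01]
side [6.52847581e+02 2.51852382e+02 4.56389588e-01]
(array([591.85035762, 208.82979051, 143.38625579]), np.float64(15.46059991249005))
```

```bash
cat >> h.py <<'E'
from scipy.spatial.transform import Rotation as Ro
def pose():
    o=bot.get_obs(); return o,np.array(o['tool_pos']),Ro.from_euler('xyz',o['tcp_rot'])
def rpy_port(yaw,tilt): # tool pose: yaw about z, tilt (deg) forward
    return Ro.from_euler('z',yaw)*Ro.from_euler('x',-np.pi/2)*Ro.from_euler('z',-tilt,degrees=True)
def goto(P,Rt=None,maxmm=60):
    o,p,R=pose(); d=R.inv().apply(np.array(P)-p); n=int(np.ceil(np.linalg.norm(d)/maxmm))
    rv=(R.inv()*Rt).as_rotvec(degrees=True) if Rt is not None else np.zeros(3)
    print("t",round(o['time'],1),"pos",np.round(p,1),"shift tool",np.round(d,1),"n",n,"per row",np.round(d/max(n,1),1),"rotvec",np.round(rv,1),"grip",round(o['grip_width'],1))
E
python3 - <<'E'
from h import *
o,p,R=pose()
K,d,Rc,t=cam('wrist'); C=-Rc.T@t
print("cam in tool",R.inv().apply(C-p),"\ncam axes in tool",np.round(R.inv().as_matrix()@Rc.T,3))
goto([430,-190,330],rpy_port(0,0))
E
```

```text
cam in tool [-8.36671569e+01 -1.58381266e+02  1.30503849e-01] 
cam axes in tool [[-0.     0.952  0.307]
 [ 0.001 -0.307  0.952]
 [ 1.     0.001 -0.   ]]
t 1.9 pos [188.3 490.1 225.8] shift tool [ 469.5 -104.3 -548.2] n 13 per row [ 36.1  -8.  -42.2] rotvec [ -0. -21.   0.] grip 92.0
```

{"fn": "send_rows", "kwargs": {"moves": [[[0,-20,0],[0,-10.5,0],91],[[0,-20,0],[0,-10.5,0],91],[[20,-10,-50],[0,0,0],80],[[20,-10,-50],[0,0,0],80],[[20,-10,-50],[0,0,0],80],[[20,-10,-50],[0,0,0],80],[[20,-10,-50],[0,0,0],80],[[20,-10,-50],[0,0,0],80],[[20,0,-50],[0,0,0],80],[[20,0,-50],[0,0,0],80],[[20,0,-50],[0,0,0],80],[[20,0,-50],[0,0,0],80],[[20,0,-50],[0,0,0],80],[[20,0,-50],[0,0,0],80],[[0,0,0],[0,0,0],80]]}}

```text
time: 3.72
tool_pos: [443.4, -125.5, 330.8]
tcp_rot: [-1.571, -0.009, 0.014]
contact_force: [-0.1, 0.3, 0.4]
grip_width: 79.9
```

```bash
cat > look.py <<'E'
from h import *
import sys
name=sys.argv[1]; things=sys.argv[2:]
o,p,R=pose(); M=cam('wrist'); im=viewer.capture('wrist'); cv2.imwrite(f'pics/{name}.png',im)
print(np.round(p,1),np.round(o['tcp_rot'],3),np.round(o['joint_positions'],2),o['grip_width'])
for tz in things:
    n,z=tz.split(':')
    for r in spot_point('wrist',n):
        if r['conf']>.25: print(n,round(r['conf'],2),np.round(r['point'],1),np.round(atz(M,r['point'],float(z))[:2],1))
    for r in find_in('wrist',n):
        if r['conf']>.25: print('   ext',n,round(r['conf'],2),np.round(r['extent'],1))
E
python3 look.py w1 head_a:0 cap1:0 pan_left:55 pan_right:55 balance:0 jar:0
```

```text
[ 443.4 -125.5  330.8] [-1.571 -0.009  0.014] [-0.45  0.15  1.49  0.    1.49 -2.03] 79.9110814541476
head_a 0.95 [343.8 176.6] [426.7 -94.9]
head_a 0.72 [258.2 173.3] [ 423.9 -206.5]
   ext head_a 0.97 [257.3 173.7  28.8  30.3]
   ext head_a 0.77 [340.2 175.9  28.3  28.9]
cap1 0.95 [584.8 147.1] [379.2 224.1]
cap1 0.7 [212.2 116.2] [ 352.8 -262.4]
cap1 0.69 [535.1 184.3] [430.8 163.2]
cap1 0.67 [472.2 186.2] [435.8  76.5]
   ext cap1 0.88 [539.5 185.6  28.6  25.7]
   ext cap1 0.76 [473.9 183.5  31.4  22.6]
   ext cap1 0.72 [591.6 150.9  31.6  25.6]
   ext cap1 0.61 [376.6 258.1  70.2  65.6]
   ext cap1 0.58 [212.6 113.1  29.4  24.2]
pan_left 0.88 [331.6 345.2] [ 645.5 -106.9]
   ext pan_left 0.8 [266.4 299.  183.9  98.4]
pan_right 0.7 [201.  279.4] [ 551.4 -275.7]
   ext pan_right 0.67 [267.1 301.  187.1  95.6]
balance 0.61 [278.  291.9] [ 593.5 -184.1]
   ext balance 0.88 [270.4 300.6 185.2 102.7]
   ext balance 0.56 [266.3 298.9 180.4  93.5]
jar 0.6 [411.5 222.2] [486.7  -0.7]
   ext jar 0.97 [414.7 226.9  35.8  41.4]
```

View pics/w1.png

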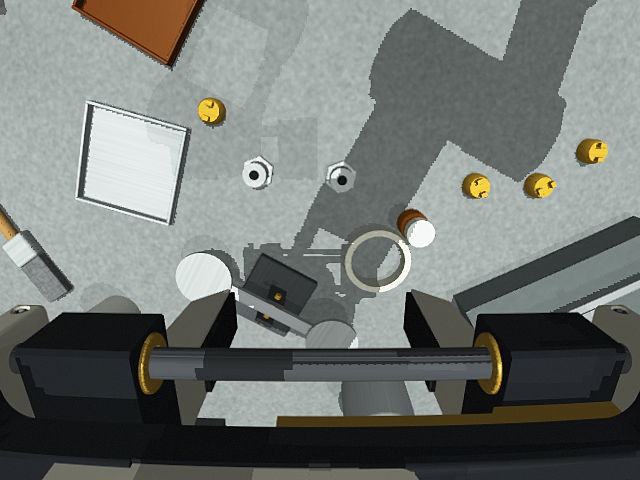

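```bash
python3 - <<'E'
import cv2
a=cv2.imread("pics/w1.png")[150:205,230:370]
cv2.imwrite("pics/w1c.png",cv2.resize(a,None,fx=5.5,fy=5.5,interpolation=cv2.INTER_CUBIC))
from h import *
M=cam('wrist')
for n,p in (("h1",(254,175)),("h2",(342,180))): print(n,atz(M,p,36))
for n,p in (("h1",(257.3,173.7)),("h2",(340.2,175.9))): print(n,atz(M,p,18))
E
```

```text
h1 [ 421.41345913 -202.84117107   36.        ]
h2 [425.53234701 -96.07615329  36.        ]
h1 [ 422.2565652  -201.76157709   18.        ]
h2 [423.12254591 -97.43232645  18.        ]
```

View pics/w1c.png

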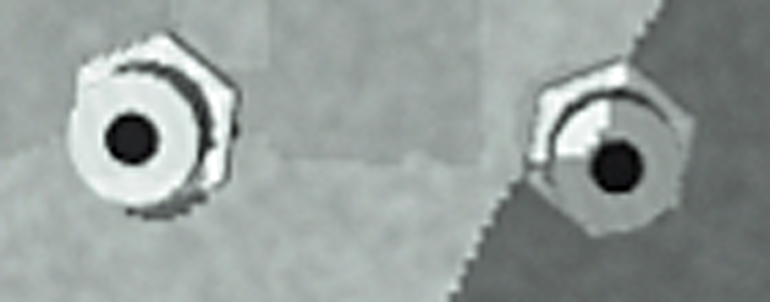

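{"fn": "send_rows", "kwargs": {"moves": [[[-10,40,-40],[0,0,0],70],[[-10,40,-40],[0,0,0],70],[[0,40,0],[0,0,0],70],[[0,40,0],[0,0,0],70],[[0,0,0],[0,0,0],70]]}}

```text
time: 5.0
tool_pos: [426.9, -205.6, 168.7]
tcp_rot: [-1.573, -0.015, 0.02]
contact_force: [-1.0, -0.4, 1.0]
grip_width: 70.1
```

```bash
python3 look.py w2 head_a:0
```

```text
[ 426.9 -205.6  168.7] [-1.573 -0.015  0.02 ] [-0.62  0.3   1.76  0.01  1.07 -2.21] 70.14805677381788
head_a 0.86 [436.4 219.8] [ 425.2 -100.3]
head_a 0.86 [320.5 212.6] [ 421.  -205.6]
   ext head_a 0.98 [318.6 216.3  44.7  44.6]
   ext head_a 0.97 [443.4 224.7  47.1  47.4]
```

View pics/w2.png

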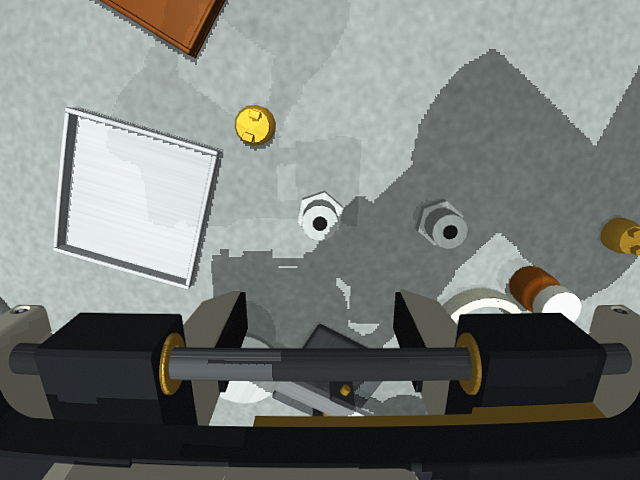

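```bash
python3 - <<'E'
from h import *
M=cam('wrist')
for n,p,z in (("h1",(319.5,223.5),36),("h2",(450,232),36),("trayTL",(69,108),18),("TR",(221,151),18),("BL",(55,248),18),("BR",(192,287),18)): print(n,atz(M,p,z))
goto([421.7,-204,60],rpy_port(0,0))
E
```

```text
h1 [ 425.59335696 -208.36310428   36.        ]
h2 [ 430.1763297  -100.36653045   36.        ]
trayTL [ 336.257612   -416.28066185   18.        ]
TR [ 370.6773855  -290.57531918   18.        ]
BL [ 459.28907259 -453.34686687   18.        ]
BR [ 494.64487026 -325.79327041   18.        ]
t 5.2 pos [ 429.4 -206.9  172.5] shift tool [-10.  112.3   3.9] n 2 per row [-5.  56.1  2. ] rotvec [0.4 1.2 1.2] grip 69.9
```

```bash
cat > look.py <<'E'
from h import *
import sys,pickle
name=sys.argv[1]; things=sys.argv[2:]
o,p,R=pose(); M=cam('wrist'); im=viewer.capture('wrist'); cv2.imwrite(f'pics/{name}.png',im); pickle.dump(M,open(f'pics/{name}.pkl','wb'))
print(np.round(p,1),np.round(o['tcp_rot'],3),np.round(o['joint_positions'],2),o['grip_width'],'dq',np.abs(o['dq']).max().round(3))
for tz in things:
    n,z=tz.split(':')
    for r in spot_point('wrist',n):
        if r['conf']>.25: print(n,round(r['conf'],2),np.round(r['point'],1),np.round(atz(M,r['point'],float(z))[:2],1))
    for r in find_in('wrist',n):
        if r['conf']>.25: print('   ext',n,round(r['conf'],2),np.round(r['extent'],1))
# dark holes refined
E
python3 -c "
from h import *
print(pose()[1],bot.get_obs()['dq'])"
```

```text
[ 429.37484183 -206.91700028  172.47006259] [ 0.00290294 -0.01401746 -0.00719745  0.00050641 -0.00593281 -0.00124756]
```

{"fn": "send_rows", "kwargs": {"moves": [[[0,0,0],[0.4,1.2,1.2],70],[[0,0,0],[0,0,0],70],[[0,0,0],[0,0,0],70],[[0,0,0],[0,0,0],70]]}}

```text
time: 5.65
tool_pos: [431.3, -207.7, 176.4]
tcp_rot: [-1.575, -0.005, -0.001]
contact_force: [-0.2, -0.2, 0.4]
grip_width: 69.9
```

```bash
python3 look.py w3 head_a:0; python3 - <<'E'
from h import *
print(pose()[1],bot.get_obs()['tcp_rot'])
E
```

```text
[ 431.3 -207.7  176.4] [-1.575e+00 -5.000e-03 -1.000e-03] [-0.61  0.3   1.73 -0.    1.1  -2.18] 69.88768445930147 dq 0.005
head_a 0.74 [321.2 208.3] [ 421.7 -207.3]
head_a 0.71 [438.8 210.1] [423.  -98.9]
   ext head_a 0.79 [441.4 216.4  51.5  48.5]
   ext head_a 0.72 [326.6 371.6 200.3  89.6]
   ext head_a 0.59 [322.9 208.5  39.5  45.2]
[ 431.20858373 -207.64976342  176.14821915] [-1.57478877e+00 -4.93916583e-03 -6.66121070e-04]
```

View pics/w3.png

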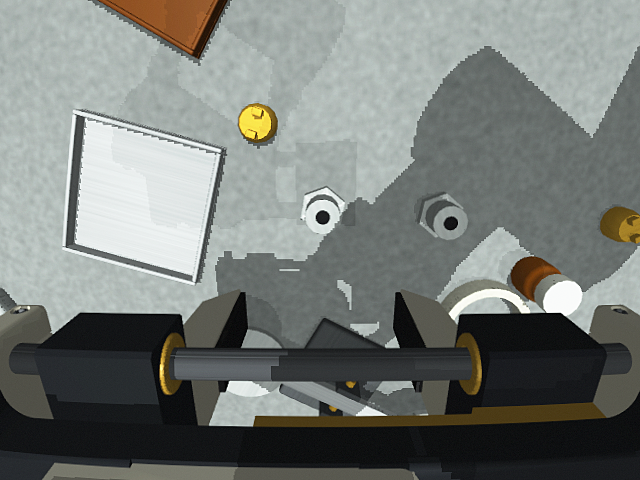

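```bash
python3 - <<'E'
from h import *
M=cam('wrist')
for n,p,z in (("h1",(322.5,216.7),36),("h2",(450.8,223.3),36),("trayTL",(74,110),18),("TR",(223,150),18),("BL",(64,247),18),("BR",(197,283),18)): print(n,atz(M,p,z))
goto([421.7,-206,60],rpy_port(0,0))
E
```

```text
h1 [ 420.3769368  -206.08443062   36.        ]
h2 [425.71289817 -99.32728537  36.        ]
trayTL [ 332.58143562 -413.22841884   18.        ]
TR [ 367.67477109 -288.89486096   18.        ]
BL [ 453.02642454 -446.62159424   18.        ]
BR [ 488.22750982 -322.99332389   18.        ]
t 5.8 pos [ 431.2 -207.6  176.1] shift tool [-10.1 116.1   2.1] n 2 per row [-5.  58.   1.1] rotvec [ 0.2 -0.   0.3] grip 69.8
```

{"fn": "send_rows", "kwargs": {"moves": [[[-5,30,1],[0.2,0,0.3],70],[[-5,30,1],[0,0,0],70],[[0,30,0],[0,0,0],70],[[0,30,0],[0,0,0],70],[[0,0,0],[0,0,0],70],[[0,0,0],[0,0,0],70],[[0,0,0],[0,0,0],70]]}}

```text
time: 6.68
tool_pos: [422.7, -207.1, 55.5]
tcp_rot: [-1.574, -0.004, -0.001]
contact_force: [0.6, 0.0, 0.5]
grip_width: 69.9
```

```bash
python3 look.py w4; python3 - <<'E'
from h import *
goto([421,-206,35],rpy_port(0,0))
E
```

```text
[ 422.7 -207.1   55.5] [-1.574e+00 -4.000e-03 -1.000e-03] [-0.62  0.46  1.89 -0.    0.78 -2.19] 69.92269954560648 dq 0.012
t 6.7 pos [ 422.8 -207.2   55.6] shift tool [-1.9 20.6  1.2] n 1 per row [-1.9 20.6  1.2] rotvec [ 0.2 -0.   0.2] grip 70.1
```

View pics/w4.png

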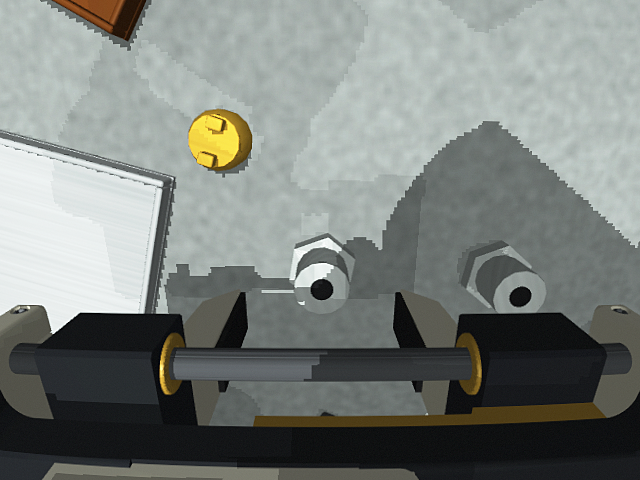

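```bash
python3 - <<'E'
from h import *
M=cam('wrist'); print(atz(M,(322,289),36),atz(M,(520,296),36))
E
```

```text
[ 421.02314184 -206.08942817   36.        ] [425.55024069 -99.82853566  36.        ]
```

Position confirmed: h1 at (421,−206), h2 at (425.5,−99.7). Descend and grip.

{"fn": "send_rows", "kwargs": {"moves": [[[-2,10,1],[0,0,0],70],[[0,11,0],[0,0,0],70],[[0,0,0],[0,0,0],70],[[0,0,0],[0,0,0],22],[[0,0,0],[0,0,0],22],[[0,0,0],[0,0,0],22],[[0,0,0],[0,0,0],22],[[0,0,0],[0,0,0],22]]}}

```text
time: 7.72
tool_pos: [421.8, -206.8, 34.8]
tcp_rot: [-1.576, -0.007, -0.001]
contact_force: [-1.4, -0.1, 16.2]
grip_width: 25.1
```

```bash
python3 - <<'E'
from h import *
goto([551.5,-275.5,125],rpy_port(0,0))
E
```

```text
t 7.7 pos [ 421.8 -206.8   34.8] shift tool [130.4 -88.9 -69.1] n 3 per row [ 43.5 -29.6 -23. ] rotvec [ 0.3 -0.   0.4] grip 25.1
```

{"fn": "send_rows", "kwargs": {"moves": [[[0,-5,0],[0,0,0],22],[[0,-25,0],[0,0,0],22],[[0,-30,0],[0,0,0],22],[[0,0,0],[0,0,0],22],[[0,0,0],[0,0,0],22]]}}

```text
time: 8.35
tool_pos: [420.9, -206.2, 96.3]
tcp_rot: [-1.576, -0.006, -0.001]
contact_force: [-0.2, -0.0, -0.4]
grip_width: 22.0
```

```bash
python3 look.py w5
```

```text
[ 420.9 -206.2   96.3] [-1.576e+00 -6.000e-03 -1.000e-03] [-0.62  0.39  1.86 -0.    0.88 -2.19] 22.02225365805949 dq 0.012
```

View pics/w5.png

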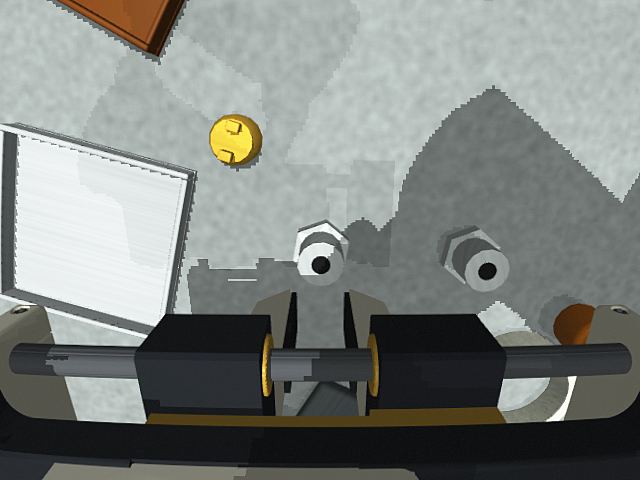

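```bash
python3 - <<'E'
from h import *
o,p,R=pose(); M=cam('wrist')
for q in ([0,0,0],[0,22,0],[0,22,11],[0,22,-11],[9.5,22,-11],[-9.5,22,-11],[-9.5,22,11]): print(q,proj(M,p+R.apply(q))[0])
print(proj(M,[421,-206,36]), bot.finger_overhang, [x for x in dir(bot) if x[0]!='_'])
E
```

```text
[0, 0, 0] [319.7846059  310.06164956]
[0, 22, 0] [319.82580018 290.44481487]
[0, 22, 11] [340.58980441 290.44662408]
[0, 22, -11] [299.06285585 290.42225745]
[9.5, 22, -11] [299.37882706 306.51850092]
[-9.5, 22, -11] [298.74292911 273.80455678]
[-9.5, 22, 11] [340.919554   273.82850061]
[[320.76025173 264.0539792 ]] 22.0 ['Unreachable', 'close_job', 'finger_overhang', 'get_obs']
```

```bash
python3 - <<'E'
from h import *
o,p,R=pose()
for c in("scene","side"):
    im=viewer.capture(c); M=cam(c)
    for q,col in (([0,0,0],(0,0,255)),([0,22,0],(0,255,0))):
        u=proj(M,p+R.apply(q))[0]; print(c,u); cv2.circle(im,tuple(int(round(8*a)) for a in u),8,col,-1,shift=3)
    x,y=map(int,u); a=im[max(0,y-75):y+45,max(0,x-80):x+80]
    cv2.imwrite(f"pics/tip_{c}.png",cv2.resize(a,None,fx=5,fy=5,interpolation=cv2.INTER_CUBIC))
E
```

```text
scene [291.55202636 194.8313256 ]
scene [291.88027423 201.0604807 ]
side [327.76365351 290.72795137]
side [327.62852762 297.12207335]
```

View pics/tip_side.png

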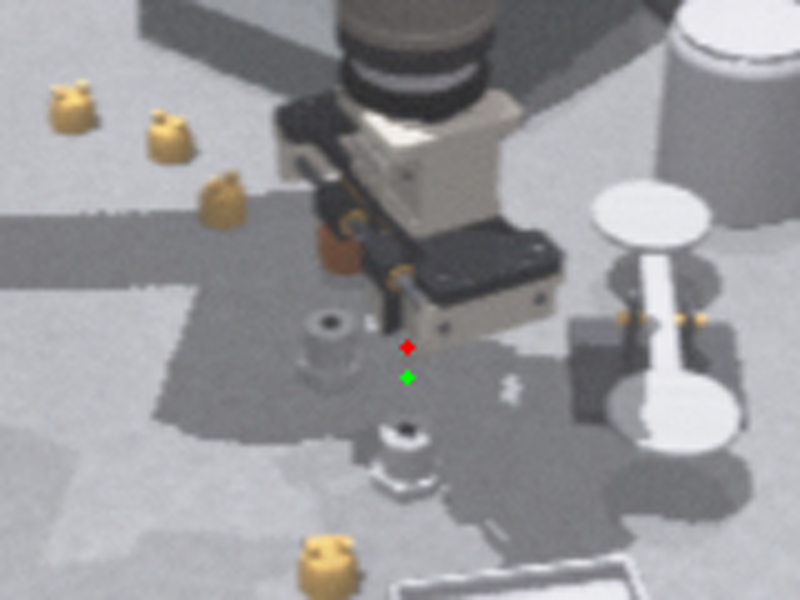

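View pics/tip_scene.png

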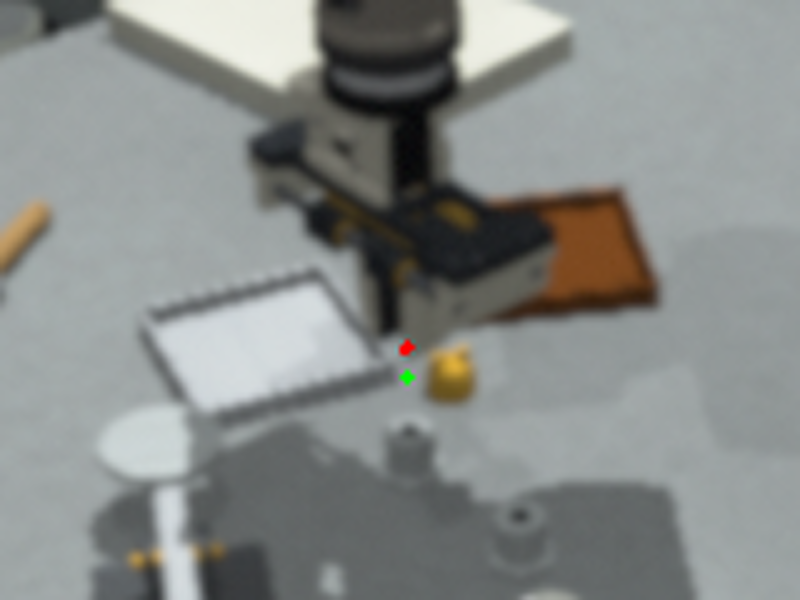

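Finding: the overlay and the wrist view both put the real fingertips about at the reported TCP, not 22 mm ahead of it. That explains why the grip slipped off the head's top. I'll treat the tips as about 0 mm ahead of the TCP and grip lower.

{"fn": "send_rows", "kwargs": {"moves": [[[0,0,0],[0.3,0,0.3],66],[[0,0,0],[0,0,0],66],[[0,0,0],[0,0,0],66],[[0,30,0],[0,0,0],66],[[0,25,0],[0,0,0],66],[[0,15,0],[0,0,0],66],[[0,9,0],[0,0,0],66],[[0,0,0],[0,0,0],66],[[0,0,0],[0,0,0],66]]}}

```text
time: 9.62
tool_pos: [421.2, -206.4, 14.2]
tcp_rot: [-1.57, 0.0, -0.001]
contact_force: [-0.9, -0.2, -0.1]
grip_width: 66.5
```

```bash
python3 look.py w6;python3 - <<'E'
from h import *
goto([421,-206,16],rpy_port(0,0))
E
```

```text
[ 421.2 -206.4   14.2] [-1.57e+00  0.00e+00 -1.00e-03] [-0.62  0.54  1.92  0.    0.68 -2.19] 66.54350643670035 dq 0.002
t 9.7 pos [ 421.2 -206.4   14.2] shift tool [-0.2 -1.8  0.4] n 1 per row [-0.2 -1.8  0.4] rotvec [-0. -0.  0.] grip 65.9
```

View pics/w6.png

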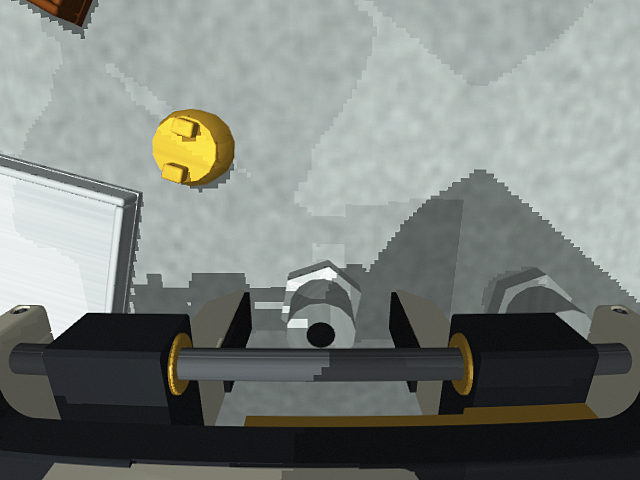

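The neck sits between the pads, with the hole at (320,335). Gripping now.

{"fn": "send_rows", "kwargs": {"moves": [[[0,-1,0],[0,0,0],22],[[0,0,0],[0,0,0],22],[[0,0,0],[0,0,0],22],[[0,0,0],[0,0,0],22],[[0,0,0],[0,0,0],22],[[0,0,0],[0,0,0],22]]}}

```text
time: 10.42
tool_pos: [421.9, -206.8, 16.6]
tcp_rot: [-1.571, -0.002, -0.001]
contact_force: [0.2, -0.2, 0.1]
grip_width: 29.5
```

```bash
python3 - <<'E'
from h import *
goto([551.5,-275.5,130],rpy_port(0,0))
E
```

```text
t 10.4 pos [ 421.9 -206.8   16.6] shift tool [ 129.9 -113.1  -68.7] n 4 per row [ 32.5 -28.3 -17.2] rotvec [ 0.  -0.   0.1] grip 29.5
```

{"fn": "send_rows", "kwargs": {"moves": [[[0,-40,0],[0,0,0],22],[[0,-40,0],[0,0,0],22],[[0,-40,0],[0,0,0],22],[[40,-20,-20],[0,0,0],22],[[40,0,-20],[0,0,0],22],[[0,0,0],[0,0,0],22],[[0,0,0],[0,0,0],22],[[0,0,0],[0,0,0],22]]}}

```text
time: 11.42
tool_pos: [500.5, -245.9, 159.0]
tcp_rot: [-1.568, 0.004, -0.001]
contact_force: [-0.3, 0.4, -1.4]
grip_width: 29.3
```

```bash
python3 look.py w7 pan_left:55 pan_right:55
```

```text
[ 500.5 -245.9  159. ] [-1.568e+00  4.000e-03 -1.000e-03] [-0.59  0.46  1.53  0.    1.15 -2.16] 29.305850504538892 dq 0.015
   ext pan_left 0.58 [271.2 285.9  67.   51.1]
   ext pan_right 0.8 [298.1 302.6 113.6  88.4]
   ext pan_right 0.49 [502.5 137.9  60.5  49.9]
```

View pics/w7.png

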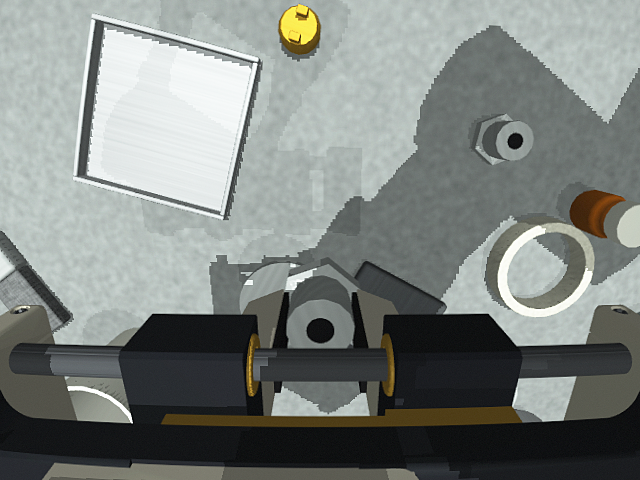

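{"fn": "send_rows", "kwargs": {"moves": [[[-40,-50,15],[0,0,0],22],[[-40,-50,15],[0,0,0],22],[[-40,-50,15],[0,0,0],22],[[-10,-20,15],[0,0,0],22],[[0,0,0],[0,0,0],22],[[0,0,0],[0,0,0],22],[[0,0,0],[0,0,0],22]]}}

```text
time: 12.55
tool_pos: [373.2, -187.5, 324.2]
tcp_rot: [-1.565, 0.008, -0.001]
contact_force: [-0.4, -0.3, -1.1]
grip_width: 29.1
```

```bash
python3 look.py w8 pan_left:55 pan_right:55 tray:0 balance:0 cap1:0 port_rim:130
```

```text
[ 373.2 -187.5  324.2] [-1.565e+00  8.000e-03 -1.000e-03] [-0.65  0.08  1.59 -0.    1.48 -2.22] 29.066347874794555 dq 0.014
pan_left 0.68 [374.7 393.1] [ 642.8 -109.9]
pan_left 0.49 [617.6 203.3] [372.8 180. ]
   ext pan_left 0.69 [328.9 378.2  83.5  70. ]
   ext pan_right 0.71 [361.1 398.8  22.6  26.5]
tray 0.76 [178.9 220.4] [ 407.9 -375.2]
tray 0.68 [197.6  55.1] [ 204.  -332.3]
   ext tray 0.79 [197.8  66.  149.1 131.9]
   ext tray 0.69 [121.  403.6  22.7  33.5]
   ext tray 0.6 [181.4 223.1 114.6 121.8]
   ext balance 0.7 [330.8 378.2  90.   74.3]
cap1 0.94 [509.5 238.8] [434.6  76. ]
cap1 0.93 [263.8 175.6] [ 349.1 -258.1]
cap1 0.6 [587.2 203.2] [383.7 180.8]
cap1 0.6 [616.9 200.8] [379.8 225.4]
   ext cap1 0.94 [261.6 174.8  22.9  22.6]
   ext cap1 0.9 [590.8 204.6  33.1  25.7]
   ext cap1 0.67 [624.4 205.4  31.2  27.9]
   ext cap1 0.57 [512.2 239.4  29.5  23.1]
   ext port_rim 0.43 [542.6 413.5  13.6  20.2]
```

View pics/w8.png

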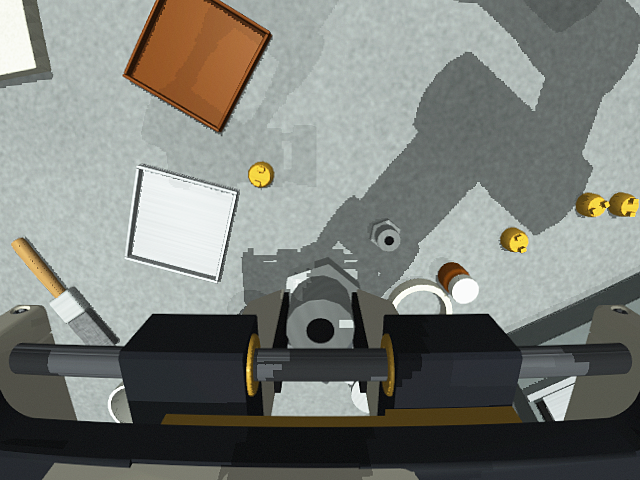

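One cap has been knocked: it moved from about (431,164) to about (384,181), and I'll locate it again later. Next I'll view the balance from above.

{"fn": "send_rows", "kwargs": {"moves": [[[50,10,0],[0,0,0],22],[[50,10,0],[0,0,0],22],[[50,10,0],[0,0,0],22],[[50,10,0],[0,0,0],22],[[50,10,0],[0,0,0],22],[[0,0,0],[0,0,0],22],[[0,0,0],[0,0,0],22],[[0,0,0],[0,0,0],22]]}}

```text
time: 14.2
tool_pos: [629.8, -188.3, 271.7]
tcp_rot: [-1.569, 0.006, -0.003]
contact_force: [0.3, -0.1, 0.0]
grip_width: 28.9
```

```bash
python3 look.py w9 pan_left:55 pan_right:55 balance:0
```

```text
[ 629.8 -188.3  271.7] [-1.569  0.006 -0.003] [-0.41  0.58  1.02 -0.    1.55 -1.97] 28.913319483956 dq 0.014
pan_left 0.56 [395.6 223.7] [ 643.  -109.1]
   ext pan_left 0.56 [313.5 174.3 238.7 160.3]
pan_right 0.9 [231.4 132.1] [ 550.4 -273.8]
   ext pan_right 0.65 [315.2 176.4 241.4 162.1]
balance 0.88 [319.5 171.1] [ 594.8 -188.2]
   ext balance 0.77 [314.4 175.8 236.8 163.8]
```

View pics/w9.png

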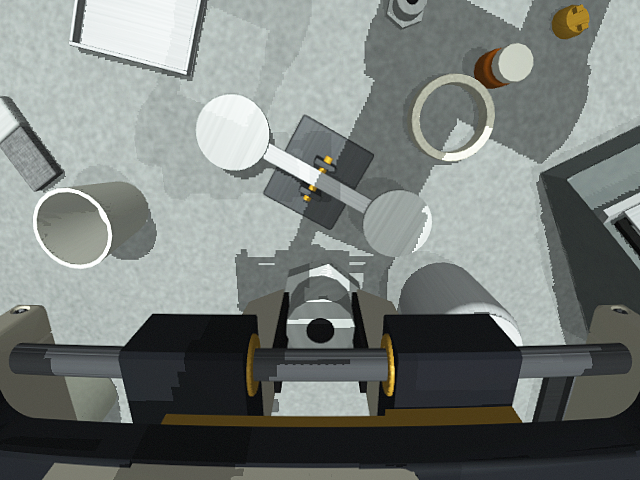

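```bash
python3 - <<'E'
from h import *
import pickle
M=pickle.load(open('pics/w9.pkl','rb'))
a=atz(M,(233,132.5),55);b=atz(M,(397.3,224),55);print(a,b,np.linalg.norm(a-b),(a+b)/2,np.degrees(np.arctan2(*(b-a)[[1,0]])))
d=(b-a)/np.linalg.norm(b-a);c=(a+b)/2
print("R",c-95*d,"L",c+95*d)
goto([a[0],a[1],130],rpy_port(0,0))
E
```

```text
[ 550.84258238 -272.24687109   55.        ] [ 643.33249781 -107.32143094   55.        ] 189.08935788124967 [ 597.0875401  -189.78415102   55.        ] 60.716363393429894
R [ 550.61986965 -272.64400621   55.        ] L [ 643.55521054 -106.92429582   55.        ]
t 14.6 pos [ 630.2 -188.3  271.7] shift tool [-78.3 142.  -84.5] n 4 per row [-19.6  35.5 -21.1] rotvec [-0.1 -0.2 -0.3] grip 29.2
```

{"fn": "send_rows", "kwargs": {"moves": [[[-20,30,-21],[0,0,0],22],[[-20,35,-21],[0,0,0],22],[[-20,35,-21],[0,0,0],22],[[-18,35,-21],[0,0,0],22],[[0,30,0],[0,0,0],22],[[0,0,0],[-0.1,-0.2,-0.3],22],[[0,0,0],[0,0,0],22]]}}

```text
time: 15.42
tool_pos: [550.3, -274.9, 106.3]
tcp_rot: [-1.574, -0.007, 0.001]
contact_force: [0.9, -1.1, -0.2]
grip_width: 29.1
```

```bash
python3 - <<'E'
from h import *
goto([550.7,-272.5,73],rpy_port(0,0))
E
```

```text
t 15.4 pos [ 550.3 -274.9  106.3] shift tool [ 0.1 33.3  2.5] n 1 per row [ 0.1 33.3  2.5] rotvec [0.2 0.1 0.4] grip 29.1
```

{"fn": "send_rows", "kwargs": {"moves": [[[0,15,1],[0.2,0.1,0.4],22],[[0,12,1],[0,0,0],22],[[0,0,0],[0,0,0],22],[[0,3,0],[0,0,0],22],[[0,0,0],[0,0,0],22],[[0,0,0],[0,0,0],22]]}}

```text
time: 16.18
tool_pos: [552.6, -272.8, 77.4]
tcp_rot: [-1.573, -0.004, 0.001]
contact_force: [-0.3, -0.0, -0.3]
grip_width: 28.9
```

```bash
python3 - <<'E'
from h import *
goto([550.7,-272.5,72],rpy_port(0,0))
im=viewer.capture('side'); cv2.imwrite('pics/s1.png',cv2.resize(im[230:350,300:460],None,fx=5,fy=5,interpolation=cv2.INTER_CUBIC))
E
```

```text
t 16.2 pos [ 552.6 -272.8   77.4] shift tool [-1.9  5.4  0.4] n 1 per row [-1.9  5.4  0.4] rotvec [0.1 0.1 0.2] grip 28.9
```

View pics/s1.png

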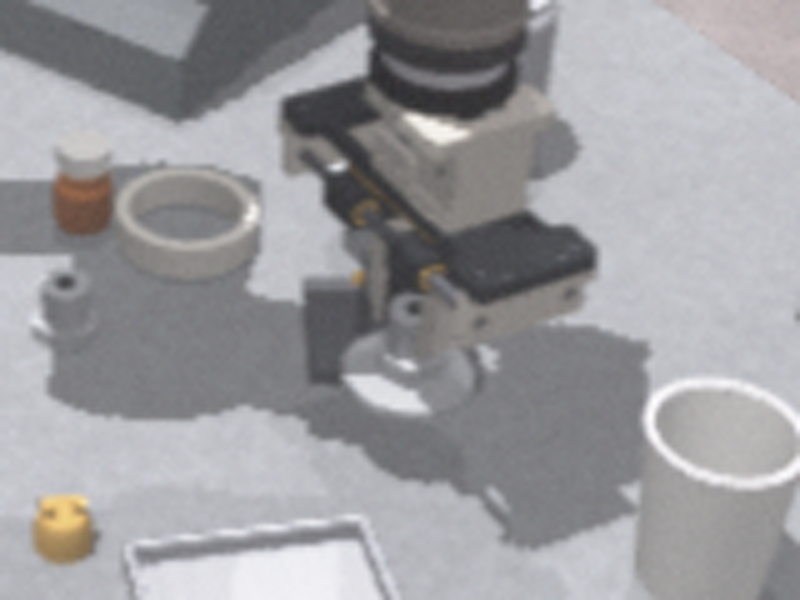

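{"fn": "send_rows", "kwargs": {"moves": [[[-2,5,0],[0,0,0],22],[[0,0,0],[0,0,0],22],[[0,1,0],[0,0,0],22],[[0,0,0],[0,0,0],22]]}}

```text
time: 16.73
tool_pos: [550.4, -273.0, 71.2]
tcp_rot: [-1.573, -0.004, 0.001]
contact_force: [-0.3, -0.5, -0.4]
grip_width: 29.3
```

```bash
python3 - <<'E'
from h import *
o=bot.get_obs();print(o['contact_force'])
goto([550.7,-272.5,72],rpy_port(0,0))
E
```

```text
[-0.29736054 -0.49090618 -0.43501386]
t 16.7 pos [ 550.4 -273.    71.2] shift tool [ 0.3 -0.8  0.5] n 1 per row [ 0.3 -0.8  0.5] rotvec [0.2 0.  0.2] grip 29.3
```

Near contact (0.4 mm below nominal). Lower a touch more and release.

{"fn": "send_rows", "kwargs": {"moves": [[[0,2,0],[0,0,0],22],[[0,1,0],[0,0,0],22],[[0,0,0],[0,0,0],50],[[0,0,0],[0,0,0],60],[[0,0,0],[0,0,0],60],[[0,0,0],[0,0,0],60],[[0,0,0],[0,0,0],60]]}}

```text
time: 17.6
tool_pos: [550.8, -273.2, 68.5]
tcp_rot: [-1.574, -0.005, 0.001]
contact_force: [-0.5, 0.3, -0.8]
grip_width: 59.9
```

{"fn": "send_rows", "kwargs": {"moves": [[[0,-20,0],[0,0,0],60],[[0,-40,0],[0,0,0],60],[[0,-50,0],[0,0,0],60],[[0,0,0],[0,0,0],60],[[0,0,0],[0,0,0],60]]}}

```text
time: 18.23
tool_pos: [549.7, -272.5, 180.4]
tcp_rot: [-1.573, -0.003, 0.001]
contact_force: [-0.3, 0.3, -0.2]
grip_width: 59.6
```

```bash
python3 - <<'E'
from h import *
im=viewer.capture('side'); cv2.imwrite('pics/s2.png',cv2.resize(im[230:350,300:460],None,fx=5,fy=5,interpolation=cv2.INTER_CUBIC))
goto([425.6,-99.8,130],rpy_port(0,0))
E
```

```text
t 18.3 pos [ 549.9 -272.6  180.7] shift tool [-124.4   49.9  173.1] n 4 per row [-31.1  12.5  43.3] rotvec [0.1 0.  0.2] grip 59.7
```

View pics/s2.png

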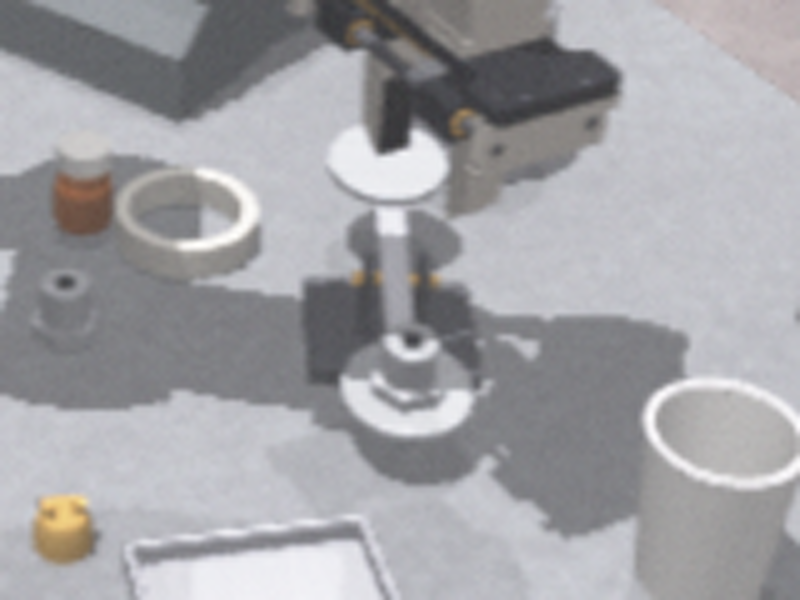

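The head at crop (410,365) stands centred on the right pan, which is down. Now the second head.

{"fn": "send_rows", "kwargs": {"moves": [[[-31,0,43],[0,0,0],66],[[-31,0,43],[0,0,0],66],[[-31,20,43],[0,0,0],66],[[-31,25,43],[0,0,0],66],[[0,40,0],[0,0,0],66],[[0,0,0],[0,0,0],66],[[0,0,0],[0,0,0],66]]}}

```text
time: 19.15
tool_pos: [418.9, -94.8, 87.5]
tcp_rot: [-1.568, 0.005, -0.0]
contact_force: [0.7, 0.5, -0.2]
grip_width: 66.1
```

```bash
python3 look.py w10;python3 - <<'E'
from h import *
goto([425.6,-99.8,16],rpy_port(0,0))
E
```

```text
[418.9 -94.8  87.5] [-1.568  0.005 -0.   ] [-0.4   0.36  1.96  0.    0.83 -1.97] 66.07254261543495 dq 0.016
t 19.2 pos [418.8 -94.9  87.6] shift tool [ 7.2 71.5 -5.1] n 2 per row [ 3.6 35.8 -2.5] rotvec [-0.1 -0.  -0.3] grip 65.6
```

View pics/w10.png

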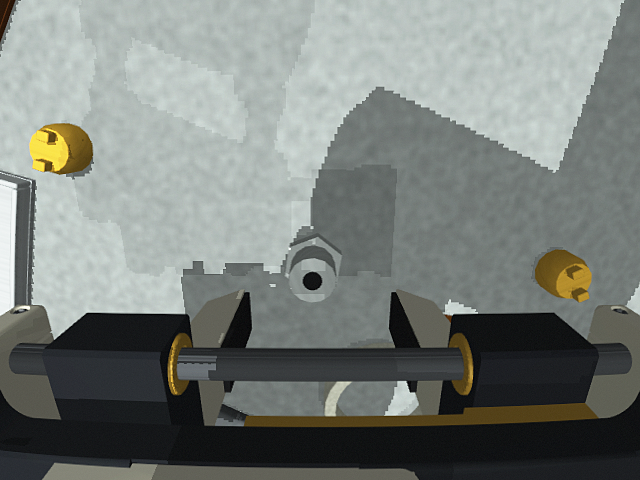

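```bash
python3 - <<'E'
from h import *
M=cam('wrist'); print(atz(M,(313,281),36))
E
```

```text
[425.95550135 -98.96126186  36.        ]
```

{"fn": "send_rows", "kwargs": {"moves": [[[4,25,-3],[0,0,-0.3],66],[[3,25,-2],[0,0,0],66],[[0,15,0],[0,0,0],66],[[0,0,0],[0,0,0],66],[[0,0,0],[0,0,0],66]]}}

```text
time: 19.82
tool_pos: [432.1, -104.1, 26.1]
tcp_rot: [-1.573, -0.011, -0.003]
contact_force: [0.6, -0.5, -0.5]
grip_width: 66.0
```

```bash
python3 - <<'E'
from h import *
goto([425.6,-99.8,16],rpy_port(0,0))
E
```

```text
t 19.8 pos [ 432.1 -104.1   26.1] shift tool [-6.6 10.   4.3] n 1 per row [-6.6 10.   4.3] rotvec [ 0.1 -0.2  0.7] grip 66.0
```

{"fn": "send_rows", "kwargs": {"moves": [[[-6,0,4],[0,0,0.5],66],[[0,0,0],[0,0,0],66],[[0,9,0],[0,0,0],66],[[0,0,0],[0,0,0],66],[[0,0,0],[0,0,0],66]]}}

```text
time: 20.45
tool_pos: [426.8, -100.3, 18.2]
tcp_rot: [-1.575, -0.005, -0.003]
contact_force: [0.0, 0.3, 0.4]
grip_width: 65.9
```

```bash
python3 - <<'E'
from h import *
goto([425.7,-99.3,16],rpy_port(0,0))
E
```

```text
t 20.4 pos [ 426.8 -100.3   18.2] shift tool [-1.1  2.2  1. ] n 1 per row [-1.1  2.2  1. ] rotvec [ 0.2 -0.2  0.3] grip 65.9
```

{"fn": "send_rows", "kwargs": {"moves": [[[-1,2,1],[0,0,0.3],22],[[0,0,0],[0,0,0],22],[[0,0,0],[0,0,0],22],[[0,0,0],[0,0,0],22],[[0,0,0],[0,0,0],22],[[0,0,0],[0,0,0],22],[[0,0,0],[0,0,0],22]]}}

```text
time: 21.32
tool_pos: [425.8, -99.3, 16.0]
tcp_rot: [-1.575, 0.0, -0.003]
contact_force: [0.4, -0.5, -1.0]
grip_width: 29.1
```

{"fn": "send_rows", "kwargs": {"moves": [[[0,-40,0],[0,0,0],22],[[0,-50,0],[0,0,0],22],[[0,-50,0],[0,0,0],22],[[50,-10,0],[0,0,0],22],[[50,0,0],[0,0,0],22],[[50,0,0],[0,0,0],22],[[50,0,0],[0,0,0],22],[[0,0,0],[0,0,0],22],[[0,0,0],[0,0,0],22],[[0,0,0],[0,0,0],22]]}}

```text
time: 22.58
tool_pos: [627.5, -98.5, 167.7]
tcp_rot: [-1.573, 0.007, -0.005]
contact_force: [-0.1, -0.4, -1.7]
grip_width: 29.0
```

```bash
python3 look.py w11;python3 - <<'E'
from h import *
goto([643.5,-107.2,110],rpy_port(0,0))
E
```

```text
[627.5 -98.5 167.7] [-1.573  0.007 -0.005] [-0.27  0.59  1.27 -0.    1.28 -1.84] 28.950687589803582 dq 0.014
t 22.6 pos [627.4 -98.5 167.9] shift tool [16.6 57.8 -8.5] n 2 per row [ 8.3 28.9 -4.2] rotvec [ 0.1 -0.3 -0.4] grip 29.2
```

View pics/w11.png

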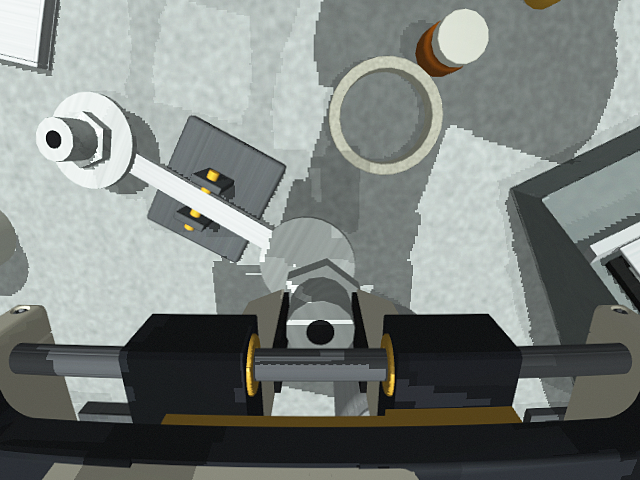

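{"fn": "send_rows", "kwargs": {"moves": [[[8,25,-4],[0,0,-0.3],22],[[8,25,-4],[0,0,0],22],[[0,10,0],[0,0,0],22],[[0,0,0],[0,0,0],22],[[0,0,0],[0,0,0],22],[[0,0,0],[0,0,0],22]]}}

```text
time: 23.38
tool_pos: [642.0, -107.3, 111.8]
tcp_rot: [-1.574, -0.003, -0.006]
contact_force: [0.3, -0.3, -2.0]
grip_width: 29.4
```

```bash
python3 - <<'E'
from h import *
goto([643.5,-107.2,86],rpy_port(0,0))
E
```

```text
t 23.4 pos [ 642.  -107.3  111.8] shift tool [ 1.4 25.8  0.2] n 1 per row [ 1.4 25.8  0.2] rotvec [ 0.2 -0.3  0.2] grip 29.4
```

{"fn": "send_rows", "kwargs": {"moves": [[[1,12,0],[0,-0.3,0],22],[[0,10,0],[0,0,0],22],[[0,0,0],[0,0,0],22],[[0,5,0],[0,0,0],22],[[0,0,0],[0,0,0],22],[[0,5,0],[0,0,0],22],[[0,0,0],[0,0,0],22],[[0,0,0],[0,0,0],22]]}}

```text
time: 24.38
tool_pos: [643.6, -107.4, 78.5]
tcp_rot: [-1.575, -0.005, 0.0]
contact_force: [0.4, 0.3, -1.6]
grip_width: 29.1
```

```bash
python3 - <<'E'
from h import *
goto([643.5,-107.2,64],rpy_port(0,0))
im=viewer.capture('side'); cv2.imwrite('pics/s3.png',cv2.resize(im[230:350,300:460],None,fx=5,fy=5,interpolation=cv2.INTER_CUBIC))
E
```

```text
t 24.4 pos [ 643.6 -107.4   78.5] shift tool [-0.2 14.5  0.2] n 1 per row [-0.2 14.5  0.2] rotvec [0.2 0.  0.3] grip 29.1
```

View pics/s3.png

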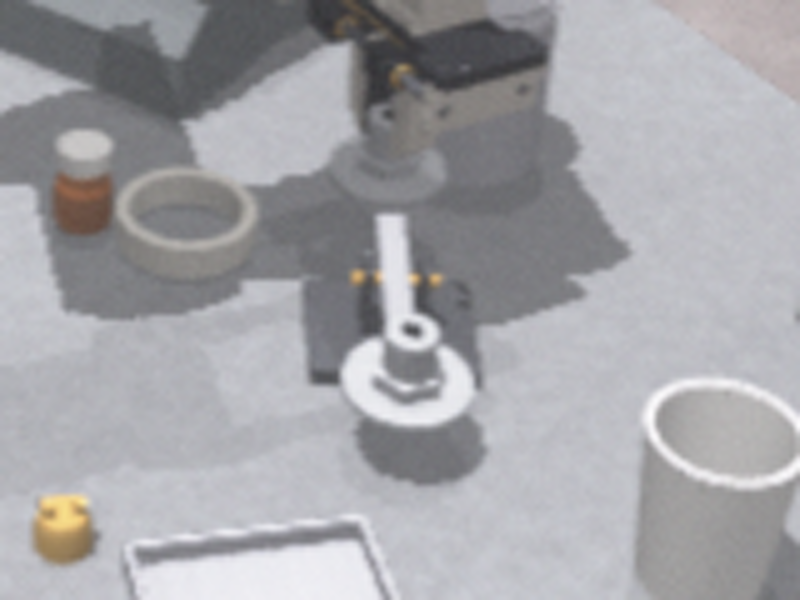

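Pan being pushed down already; both heads well centred. Continue slowly to z≈68 and release.

{"fn": "send_rows", "kwargs": {"moves": [[[0,3,0],[0,0,0],22],[[0,3,0],[0,0,0],22],[[0,3,0],[0,0,0],22],[[0,1,0],[0,0,0],22],[[0,0,0],[0,0,0],22],[[0,0,0],[0,0,0],40],[[0,0,0],[0,0,0],56],[[0,0,0],[0,0,0],56],[[0,0,0],[0,0,0],56],[[0,0,0],[0,0,0],56]]}}

```text
time: 25.68
tool_pos: [644.3, -107.5, 68.7]
tcp_rot: [-1.575, -0.007, 0.0]
contact_force: [0.3, -0.5, 0.2]
grip_width: 56.1
```

```bash
python3 - <<'E'
from h import *
goto([643.5,-107.2,64],rpy_port(0,0))
im=viewer.capture('side'); cv2.imwrite('pics/s4.png',cv2.resize(im[230:350,300:460],None,fx=5,fy=5,interpolation=cv2.INTER_CUBIC))
E
```

```text
t 25.7 pos [ 644.3 -107.5   68.7] shift tool [-0.8  4.7  0.4] n 1 per row [-0.8  4.7  0.4] rotvec [0.2 0.  0.4] grip 56.1
```

View pics/s4.png

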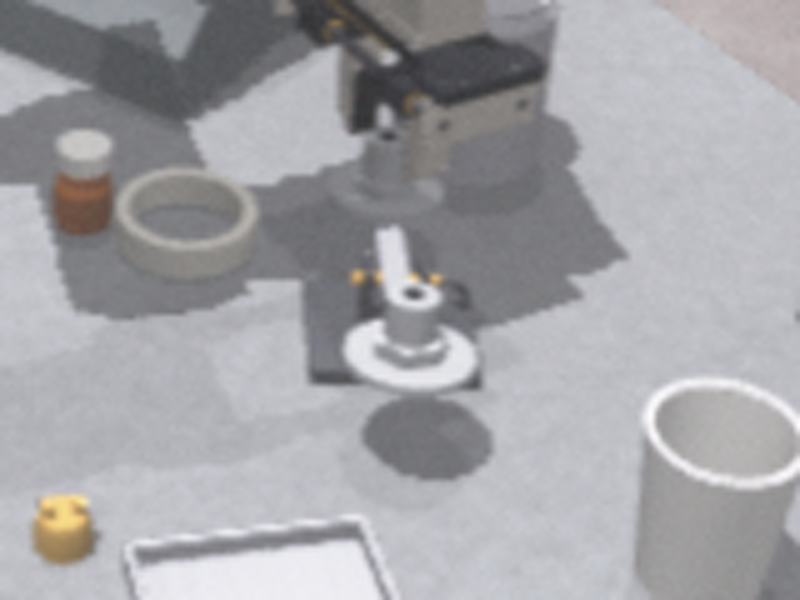

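The left pan dropped, so the head on the left (the second one) is the heavier. I'll lift clear and confirm from above.

{"fn": "send_rows", "kwargs": {"moves": [[[-1,-15,0],[0,0,0.4],60],[[0,-30,0],[0,0,0],66],[[0,-40,0],[0,0,0],66],[[0,-40,0],[0,0,0],66],[[0,0,0],[0,0,0],66],[[0,0,0],[0,0,0],66],[[0,0,0],[0,0,0],66]]}}

```text
time: 26.6
tool_pos: [642.1, -106.8, 194.9]
tcp_rot: [-1.574, 0.005, -0.0]
contact_force: [0.0, -0.6, 0.0]
grip_width: 65.6
```

```bash
python3 look.py w12; python3 - <<'E'
from h import *
im=viewer.capture('side'); cv2.imwrite('pics/s5.png',cv2.resize(im[230:350,300:460],None,fx=5,fy=5,interpolation=cv2.INTER_CUBIC))
E
```

```text
[ 642.1 -106.8  194.9] [-1.574  0.005 -0.   ] [-0.28  0.6   1.18 -0.    1.36 -1.85] 65.5837466556418 dq 0.017
```

View pics/s5.png

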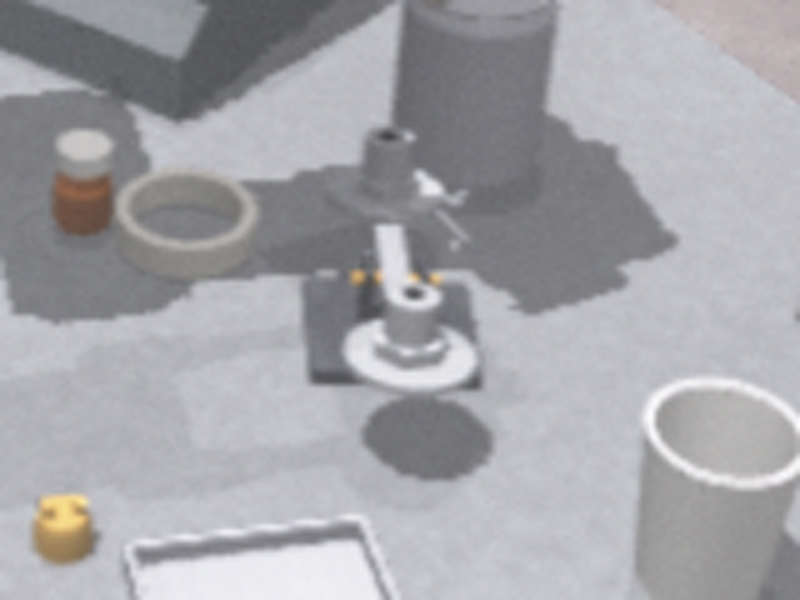

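View pics/w12.png

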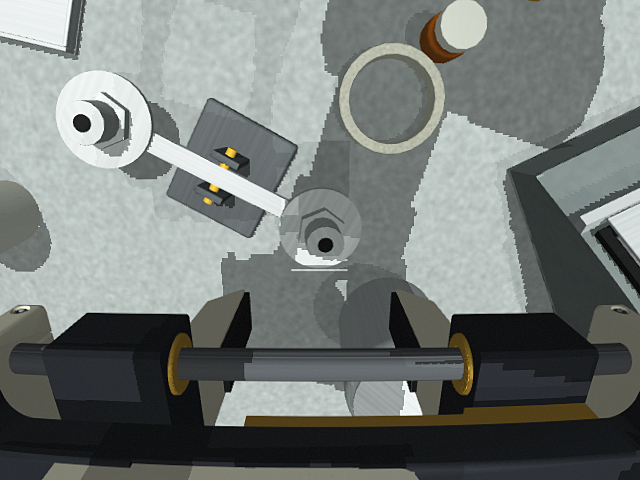

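```bash
python3 - <<'E'
from h import *
import pickle
M=pickle.load(open('pics/w12.pkl','rb'))
print(atz(M,(82,123),101),atz(M,(325.5,245),79.5))
goto([553,-276,150],rpy_port(0,0))
E
```

```text
[ 554.02319593 -266.52780163  101.        ] [ 646.39505339 -102.81818946   79.5       ]
t 26.7 pos [ 641.9 -106.8  194.6] shift tool [ -88.6   45.5 -169.1] n 4 per row [-22.2  11.4 -42.3] rotvec [ 0.2 -0.  -0.3] grip 66.2
```

{"fn": "send_rows", "kwargs": {"moves": [[[-22,10,-41],[0,0,-0.3],66],[[-22,10,-41],[0,0,0],66],[[-22,10,-41],[0,0,0],66],[[-22,10,-41],[0,0,0],66],[[0,0,0],[0,0,0],66],[[0,0,0],[0,0,0],66],[[0,0,0],[0,0,0],66]]}}

```text
time: 27.58
tool_pos: [551.2, -272.6, 149.2]
tcp_rot: [-1.569, 0.006, 0.003]
contact_force: [-0.8, 0.1, -0.8]
grip_width: 66.1
```

```bash
python3 look.py w13; python3 - <<'E'
from h import *
goto([553.3,-268,85],rpy_port(0,0))
E
```

```text
[ 551.2 -272.6  149.2] [-1.569  0.006  0.003] [-0.58  0.57  1.37 -0.    1.21 -2.16] 66.14094355269131 dq 0.011
t 27.6 pos [ 551.3 -272.5  149.3] shift tool [ 2.4 64.3  4.4] n 2 per row [ 1.2 32.2  2.2] rotvec [-0.1  0.2 -0.3] grip 65.8
```

View pics/w13.png

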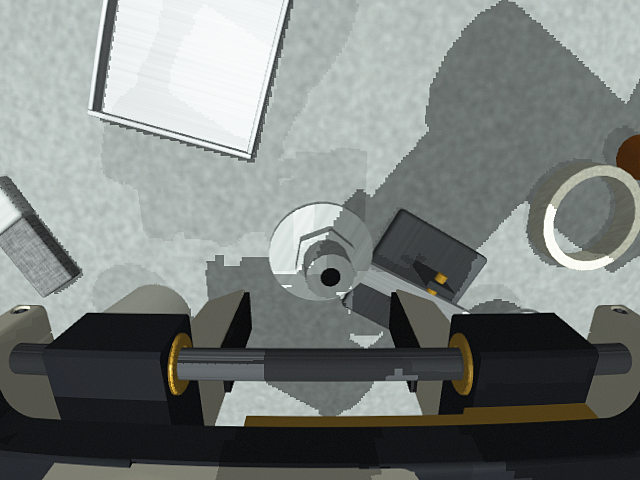

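{"fn": "send_rows", "kwargs": {"moves": [[[1,25,2],[0,0,-0.3],66],[[1,25,2],[0,0,0],66],[[0,10,0],[0,0,0],66],[[0,0,0],[0,0,0],66],[[0,0,0],[0,0,0],66]]}}

```text
time: 28.25
tool_pos: [556.8, -265.3, 90.6]
tcp_rot: [-1.572, -0.005, 0.009]
contact_force: [0.2, -0.1, 0.6]
grip_width: 66.0
```

```bash
python3 - <<'E'
from h import *
goto([553.3,-268,85],rpy_port(0,0))
E
```

```text
t 28.2 pos [ 556.8 -265.3   90.6] shift tool [-3.6  5.6 -2.6] n 1 per row [-3.6  5.6 -2.6] rotvec [0.1 0.5 0.3] grip 66.0
```

{"fn": "send_rows", "kwargs": {"moves": [[[-3,5,-2],[0,0,0.3],66],[[0,0,0],[0,0,0],22],[[0,0,0],[0,0,0],22],[[0,0,0],[0,0,0],22],[[0,0,0],[0,0,0],22],[[0,0,0],[0,0,0],22],[[0,0,0],[0,0,0],22],[[0,-20,0],[0,0,0],22],[[0,-40,0],[0,0,0],22],[[0,-40,0],[0,0,0],22],[[0,0,0],[0,0,0],22],[[0,0,0],[0,0,0],22]]}}

```text
time: 29.75
tool_pos: [553.2, -267.4, 187.7]
tcp_rot: [-1.571, 0.002, 0.009]
contact_force: [-0.2, -0.5, -1.2]
grip_width: 29.1
```

```bash
python3 - <<'E'
from h import *
goto([410.4,-368,120],rpy_port(0,0))
im=viewer.capture('side'); cv2.imwrite('pics/s6.png',cv2.resize(im[230:350,300:460],None,fx=5,fy=5,interpolation=cv2.INTER_CUBIC))
E
```

```text
t 29.8 pos [ 553.2 -267.4  187.7] shift tool [-143.5   68.1  -99.3] n 4 per row [-35.9  17.  -24.8] rotvec [ 0.   0.5 -0.1] grip 29.1
```

View pics/s6.png

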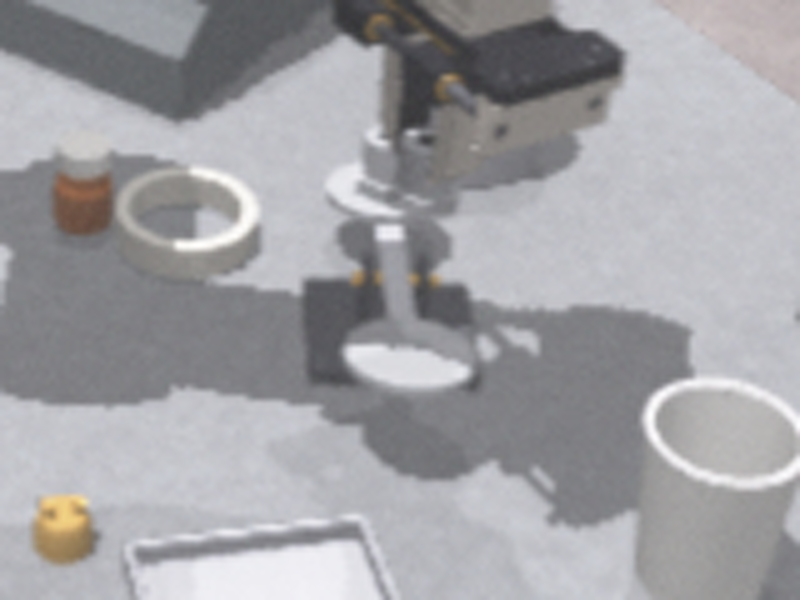

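{"fn": "send_rows", "kwargs": {"moves": [[[-36,0,-25],[0,0,0],22],[[-36,10,-25],[0,0,0],22],[[-36,20,-25],[0,0,0],22],[[-36,40,-25],[0,0,0],22],[[0,30,0],[0,0,0],22],[[0,0,0],[0,0,0],22],[[0,0,0],[0,0,0],22],[[0,0,0],[0,0,0],22]]}}

```text
time: 30.8
tool_pos: [404.4, -369.0, 79.9]
tcp_rot: [-1.565, 0.008, 0.012]
contact_force: [-0.1, -0.2, -0.4]
grip_width: 29.0
```

```bash
python3 look.py w14; python3 - <<'E'
from h import *
goto([410.4,-368,25],rpy_port(0,0))
E
```

```text
[ 404.4 -369.    79.9] [-1.565  0.008  0.012] [-0.88  0.54  1.64 -0.    0.97 -2.46] 28.99823506141146 dq 0.011
t 30.9 pos [ 404.6 -369.1   80.1] shift tool [ 6.3 55.   0.7] n 1 per row [ 6.3 55.   0.7] rotvec [-0.3  0.7 -0.5] grip 29.1
```

View pics/w14.png

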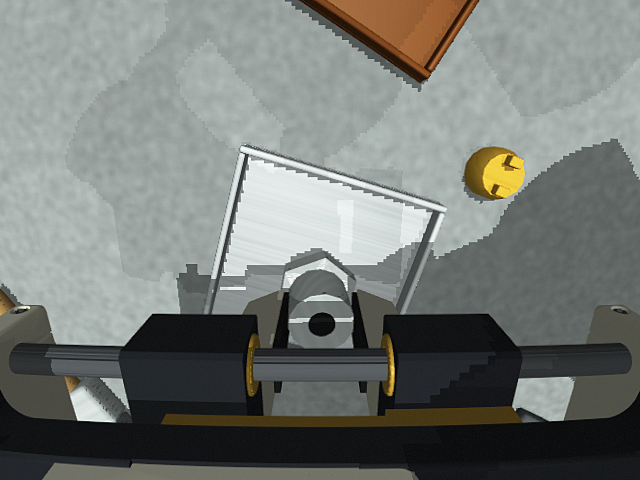

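{"fn": "send_rows", "kwargs": {"moves": [[[3,20,0],[-0.3,0,-0.5],22],[[0,18,0],[0,0,0],22],[[0,8,0],[0,0,0],22],[[0,0,0],[0,0,0],22],[[0,0,0],[0,0,0],22]]}}

```text
time: 31.48
tool_pos: [411.1, -370.5, 37.7]
tcp_rot: [-1.578, -0.007, 0.015]
contact_force: [-0.1, -0.6, -0.9]
grip_width: 29.2
```

```bash
python3 - <<'E'
from h import *
goto([410.4,-368,23],rpy_port(0,0)); print(bot.get_obs()['contact_force'])
E
```

```text
t 31.5 pos [ 411.1 -370.5   37.7] shift tool [-0.8 14.7  2.6] n 1 per row [-0.8 14.7  2.6] rotvec [0.4 0.8 0.4] grip 29.2
[-0.0825148  -0.6199776  -0.94795605]
```

{"fn": "send_rows", "kwargs": {"moves": [[[0,8,1],[0.4,0,0.4],22],[[0,0,0],[0,0,0],22],[[0,4,0],[0,0,0],22],[[0,0,0],[0,0,0],22],[[0,1,0],[0,0,0],22],[[0,0,0],[0,0,0],22]]}}

```text
time: 32.22
tool_pos: [411.7, -370.6, 26.8]
tcp_rot: [-1.574, -0.002, 0.015]
contact_force: [-0.1, 1.3, 1.8]
grip_width: 29.7
```

```bash
python3 look.py w15;python3 - <<'E'
from h import *
goto([410.4,-368,23],rpy_port(0,0)); print(bot.get_obs()['contact_force'])
E
```

```text
[ 411.7 -370.6   26.8] [-1.574 -0.002  0.015] [-0.87  0.62  1.68 -0.    0.84 -2.46] 29.72048710334166 dq 0.005
t 32.3 pos [ 411.8 -370.6   26.7] shift tool [-1.3  3.7  2.7] n 1 per row [-1.3  3.7  2.7] rotvec [0.2 0.9 0.1] grip 29.4
[-0.38669852  0.81473967  2.9121918 ]
```

View pics/w15.png

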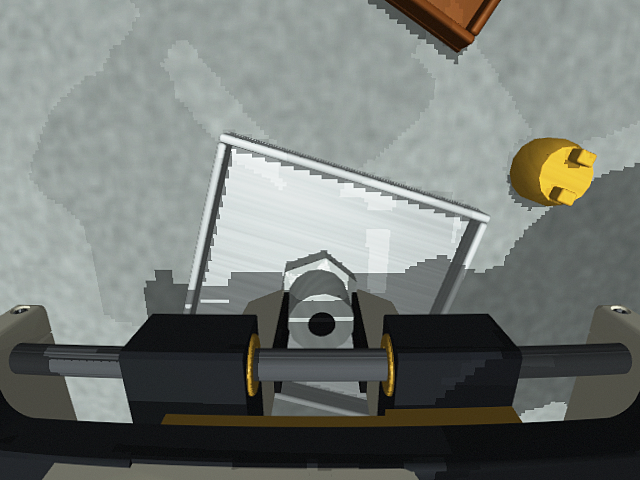

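Contact has begun (the upward force is rising), with the head in the middle of the tray. Release and lift.

{"fn": "send_rows", "kwargs": {"moves": [[[0,1,0],[0,0,0],22],[[0,0,0],[0,0,0],45],[[0,0,0],[0,0,0],60],[[0,0,0],[0,0,0],60],[[0,0,0],[0,0,0],60],[[0,-20,0],[0,0,0],60],[[0,-40,0],[0,0,0],60],[[0,-50,0],[0,0,0],60],[[0,-30,0],[0,0,0],60],[[0,0,0],[0,0,0],60],[[0,0,0],[0,0,0],60],[[0,0,0],[0,0,0],60]]}}

```text
time: 33.78
tool_pos: [410.4, -369.1, 166.1]
tcp_rot: [-1.569, 0.002, 0.015]
contact_force: [-0.6, -0.5, 0.6]
grip_width: 60.4
```

```bash
python3 look.py w16 cap1:0
```

```text
[ 410.4 -369.1  166.1] [-1.569  0.002  0.015] [-0.87  0.45  1.54 -0.    1.16 -2.46] 60.421484554923424 dq 0.015
cap1 0.96 [445.4 152.8] [ 346.7 -262.1]
cap1 0.6 [316.2 226.2] [ 413.6 -372.1]
   ext cap1 0.74 [450.2 152.1  42.4  38. ]
```

View pics/w16.png

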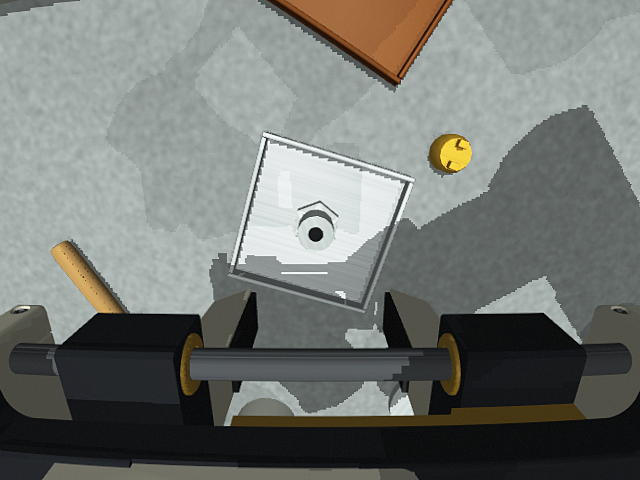

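{"fn": "send_rows", "kwargs": {"moves": [[[0,-50,0],[0,0,0],60],[[0,-50,0],[0,0,0],60],[[10,-50,50],[0,0,0],60],[[20,-10,55],[0,0,0],60],[[20,0,55],[0,0,0],60],[[20,0,55],[0,0,0],60],[[20,0,55],[0,0,0],60],[[20,0,55],[0,0,0],60],[[20,0,55],[0,0,0],60],[[20,0,55],[0,0,0],60],[[20,0,55],[0,0,0],60],[[20,0,50],[0,0,0],60],[[10,0,0],[0,0,0],60],[[0,0,0],[0,0,0],60],[[0,0,0],[0,0,0],60],[[0,0,0],[0,0,0],60]]}}

```text
time: 35.92
tool_pos: [607.6, 180.3, 317.7]
tcp_rot: [-1.565, 0.013, 0.009]
contact_force: [-0.2, 0.2, 0.1]
grip_width: 60.0
```

```bash
python3 look.py w17 port_rim:130 shutter_grip:150 cap1:0
```

```text
[607.6 180.3 317.7] [-1.565  0.013  0.009] [ 0.16  0.52  1.    0.01  1.64 -1.42] 59.996615103714404 dq 0.011
   ext port_rim 0.57 [251.3 273.4  27.   84.7]
shutter_grip 0.97 [354.8 198.3] [583.6 211.9]
   ext shutter_grip 0.85 [321.1 240.5 154.1 149.7]
   ext shutter_grip 0.26 [592.   67.4  90.3  76.8]
cap1 0.94 [316.9   3.4] [383.3 176.6]
cap1 0.8 [227.1  51.4] [435.4  71.1]
cap1 0.72 [361.1   2.5] [381.6 227.3]
   ext cap1 0.97 [318.5   9.3  29.8  18.7]
   ext cap1 0.78 [231.   45.8  32.   27.5]
   ext cap1 0.7 [364.1   9.8  32.6  19.7]
```

View pics/w17.png

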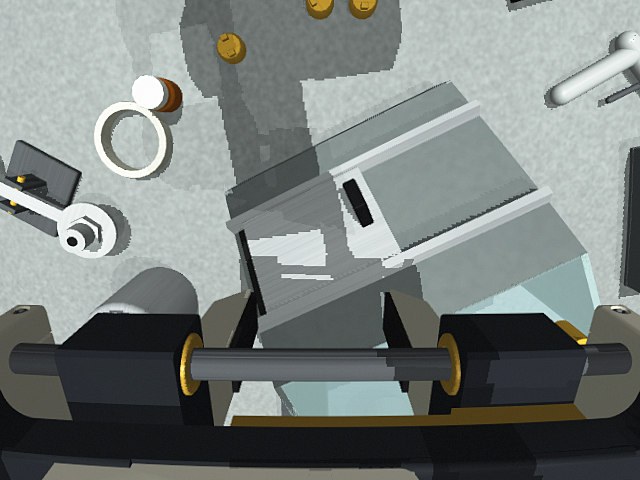

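```bash
python3 - <<'E'
import cv2
a=cv2.imread("pics/w17.png")
cv2.imwrite("pics/w17c.png",cv2.resize(a[70:345,215:615],None,fx=2,fy=2,interpolation=cv2.INTER_CUBIC))
E
```

```text
(no output)
```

View pics/w17c.png

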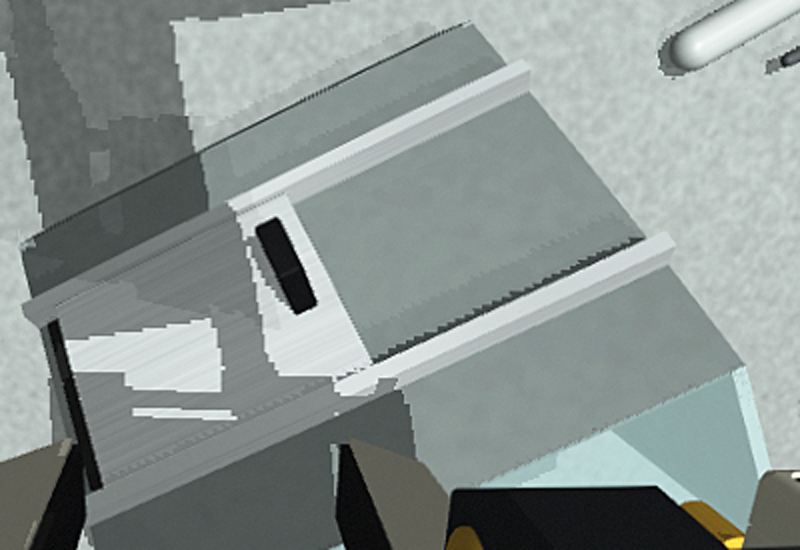

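```bash
cat > fit2.py <<'E'
from h import *
import pickle
from scipy.optimize import least_squares
M=pickle.load(open('pics/w17.pkl','rb'))
cr=lambda p:np.array(p)/2+(215,70)
def T(v,P):
    c,s=np.cos(v[2]),np.sin(v[2]); P=np.array(P); return np.array([v[0]+c*P[0]-s*P[1],v[1]+s*P[0]+c*P[1],P[2]])
q=np.sqrt(.5)
def face(u,y,n): # slope coord from port centre, y from port centre, out
    return np.array([-50+q*u-q*n,-66+y,130+q*u+q*n])
obs=[((-130,-140,50),(22,245)),((-130,140,50),(470,23)),((30,140,210),(740,367))]
fin=[((-15,56),(277,218)),((-15,44),(258,225)),((15,56),(317,303)),((15,44),(300,314))]
def f(v):
    r=[proj(M,T(v,P))[0]-cr(p) for P,p in obs]
    r+=[proj(M,T(v,face(u,y+v[3],50)))[0]-cr(p) for (u,y),p in fin]
    return np.concatenate(r)
r=least_squares(f,[648,253,.466,5]);print(r.x,np.round(r.fun.reshape(-1,2),1))
v=r.x
print("port",T(v,face(0,0,0)),"grip",T(v,face(0,50+v[3],36)),"yawdeg",np.degrees(v[2]))
E
python3 fit2.py
```

```text
[6.54978667e+02 2.57269187e+02 4.75940304e-01 9.92125886e+00] [[  0.4   7. ]
 [  0.6   3.2]
 [  4.8   4.1]
 [  3.9   4.4]
 [  0.9   7.1]
 [ -2.6 -11.5]
 [ -7.3 -10.6]]
port [640.77506583 175.69555278 130.        ] grip [590.69393606 217.29408286 155.45584412] yawdeg 27.269370695643154
```

```bash
sed -i 's/^fin=.*/fin=[((-15,56,50),(277,218)),((-15,44,50),(258,225)),((15,56,13.5),(317,303)),((15,44,13.5),(300,314))]/; s/face(u,y+v\[3\],50)/face(u,y+v[3],n)/; s/for (u,y),p in fin/for (u,y,n),p in fin/' fit2.py; python3 fit2.py
```

```text
[6.49823928e+02 2.53319662e+02 4.59466962e-01 1.00591337e+01] [[-2.7  0. ]
 [ 0.  -0.8]
 [ 1.8  0.7]
 [ 1.3 -2.5]
 [-1.9  0. ]
 [ 2.2  1.6]
 [-1.4  1.7]]
port [634.27852456 171.99106622 130.        ] grip [584.82828234 214.53249404 155.45584412] yawdeg 26.325517744135905
```

```bash
cat >> h.py <<'E'
CAB=[649.5,253.2,0.461]
_q=np.sqrt(.5)
def fw(u,y,n):
    x,yy,z=-50+_q*u-_q*n,-66+y,130+_q*u+_q*n; c,s=np.cos(CAB[2]),np.sin(CAB[2])
    return np.array([CAB[0]+c*x-s*yy,CAB[1]+s*x+c*yy,z])
def tofw(P):
    c,s=np.cos(CAB[2]),np.sin(CAB[2]); d=np.array(P)-[CAB[0],CAB[1],0]
    x,y,z=c*d[0]+s*d[1],-s*d[0]+c*d[1],d[2]; a,b=x+50,z-130
    return np.array([_q*(a+b),y+66,_q*(b-a)])
RP=rpy_port(CAB[2],45)
E
python3 - <<'E'
from h import *
print(fw(0,60,136),tofw(fw(1,2,3))); goto(fw(0,60,160),RP)
E
```

```text
[521.26114214 182.80506013 226.16652224] [1. 2. 3.]
t 36.3 pos [607.7 181.3 317.7] shift tool [-100.7   75.8   -5.5] n 3 per row [-33.6  25.3  -1.8] rotvec [  9.6 -24.7 -44.9] grip 60.0
```

{"fn": "send_rows", "kwargs": {"moves": [[[-35,0,-2],[0,0,0],56],[[-35,0,-2],[0,0,0],56],[[-30,0,-2],[0,0,0],56],[[0,0,0],[1.9,-4.9,-9],56],[[0,0,0],[1.9,-4.9,-9],56],[[0,0,0],[1.9,-4.9,-9],56],[[0,0,0],[1.9,-4.9,-9],56],[[0,0,0],[1.9,-4.9,-9],56],[[0,0,0],[0,0,0],56],[[0,0,0],[0,0,0],56]]}}

```text
time: 37.52
tool_pos: [503.4, 178.2, 319.3]
tcp_rot: [-1.548, -0.74, 0.426]
contact_force: [0.0, 0.1, -0.1]
grip_width: 56.0
```

```bash
python3 look.py w18 shutter_grip:150; python3 - <<'E'
from h import *
print(tofw(pose()[1])); goto(fw(0,60,136),RP)
E
```

```text
[503.4 178.2 319.3] [-1.548 -0.74   0.426] [ 0.02 -0.06  1.98  0.53  0.6  -2.34] 56.04127456332518 dq 0.008
shutter_grip 0.84 [313.3 171.6] [592.3 216.7]
[ 53.14719435  64.12657323 214.18013182]
t 37.7 pos [503.6 178.6 319. ] shift tool [-49.5  80.5  -5.3] n 2 per row [-24.7  40.2  -2.7] rotvec [ 0.  -1.4 -2.6] grip 55.9
```

View pics/w18.png

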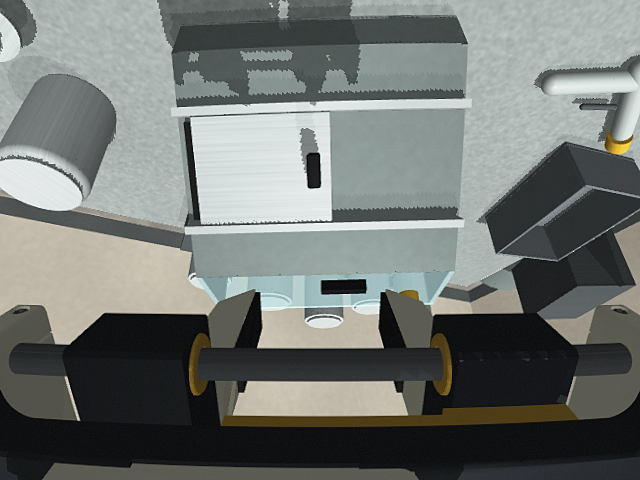

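```bash
python3 - <<'E'
from h import *
import pickle
M=pickle.load(open('pics/w18.pkl','rb'))
for n,P in {"LB":fw(-113.1,-74,0),"LF":fw(-113.1,206,0),"UB":fw(113.1,-74,0),"UF":fw(113.1,206,0)}.items(): print(n,proj(M,P)[0])
for s in (5,10):
  print(s,[proj(M,fw(u,50+s+y,50))[0].round(1) for u in(-15,15) for y in(-6,6)])
  print(s,[proj(M,fw(u,s+y,13.5))[0].round(1) for u in(-52,52) for y in(-66,66)])
a=cv2.imread("pics/w18.png")
cv2.imwrite("pics/w18c.png",cv2.resize(a[5:290,165:480],None,fx=2.5,fy=2.1,interpolation=cv2.INTER_CUBIC))
E
```

```text
LB [170.06431328  51.91340394]
LF [466.86594308  43.73527285]
UB [194.42236786 277.74944755]
UF [453.4045864  271.70992942]
5 [array([300.8, 154.1]), array([314.8, 153.7]), array([302.1, 189.2]), array([315.8, 188.8])]
5 [array([184.6, 116.9]), array([325.1, 111.8]), array([195.8, 224.9]), array([327.4, 221.5])]
10 [array([306.6, 154. ]), array([320.7, 153.6]), array([307.8, 189. ]), array([321.5, 188.7])]
10 [array([189.8, 116.6]), array([330.4, 111.7]), array([200.7, 224.8]), array([332.4, 221.4])]
```

View pics/w18c.png

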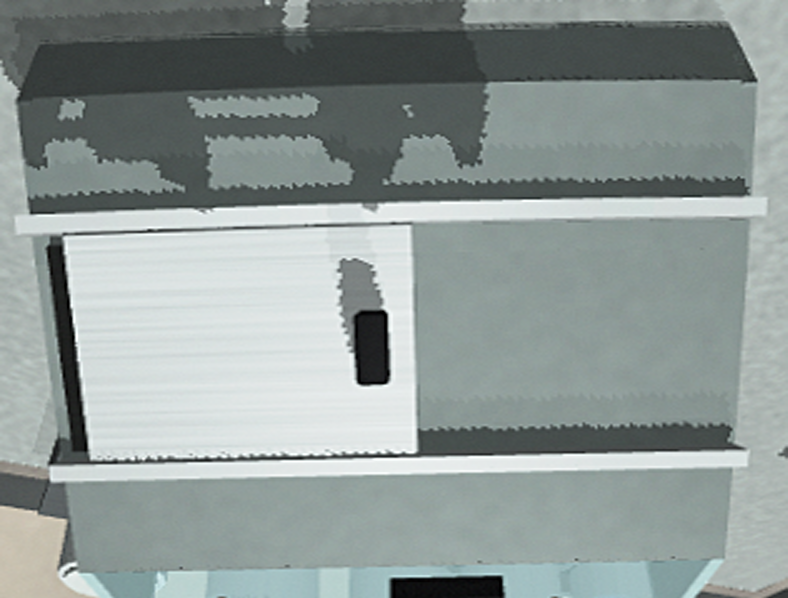

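```bash
sed -i 's/^CAB=.*/CAB=[648.8,254.5,0.461]/' h.py; python3 - <<'E'
from h import *
goto(fw(0,58.5,90),RP)
E
```

```text
t 37.7 pos [503.6 178.6 319. ] shift tool [-47.5 126.4  -5.3] n 3 per row [-15.8  42.1  -1.8] rotvec [ 0.  -1.4 -2.6] grip 55.9
```

{"fn": "send_rows", "kwargs": {"moves": [[[-10,25,-2],[0,-1.4,-2.6],56],[[-20,40,-2],[0,0,0],56],[[-15,30,-1],[0,0,0],56],[[0,15,0],[0,0,0],56],[[0,0,0],[0,0,0],56],[[0,0,0],[0,0,0],56],[[0,0,0],[0,0,0],56]]}}

```text
time: 38.55
tool_pos: [551.2, 197.0, 209.4]
tcp_rot: [-1.573, -0.791, 0.465]
contact_force: [-0.3, 0.2, -0.9]
grip_width: 56.3
```

```bash
python3 look.py w19 shutter_grip:150; python3 - <<'E'
from h import *
print(tofw(pose()[1])); goto(fw(0,58.5,22),RP)
E
```

```text
[551.2 197.  209.4] [-1.573 -0.791  0.465] [ 0.06  0.2   2.1   1.24  0.3  -3.09] 56.30170447832274 dq 0.014
shutter_grip 0.56 [318.2 245.1] [595.3 217.9]
   ext shutter_grip 0.58 [244.4 229.6 195.9 145.1]
[ 11.50651743  57.87346795 100.70606445]
t 38.7 pos [551.1 196.9 209.3] shift tool [-11.9  78.6   0.7] n 2 per row [-6.  39.3  0.3] rotvec [0.  0.1 0.3] grip 56.0
```

View pics/w19.png

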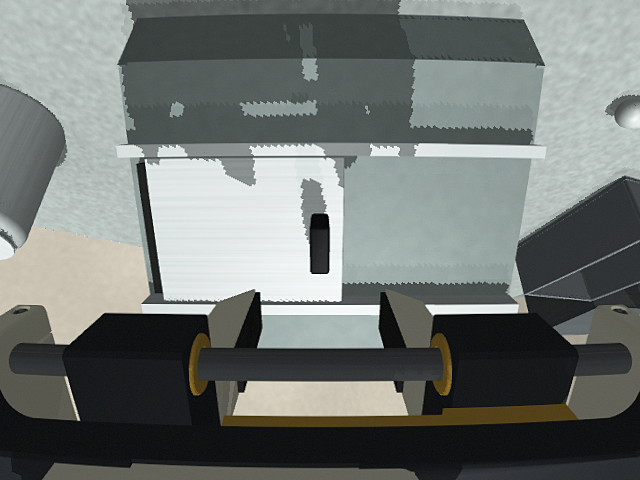

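```bash
cat > fk.py <<'E'
import numpy as np
from scipy.optimize import least_squares
from scipy.spatial.transform import Rotation as Ro
# logged (j, pos, rpy)
D=[([1.058,.3427,1.525,0,1.2755,-.146],[188.0,489.7,225.0],[-1.5724,0,-.3668]),
([-.45,.15,1.49,0,1.49,-2.03],[443.4,-125.5,330.8],[-1.571,-.009,.014]),
([-.62,.54,1.92,0,.68,-2.19],[421.2,-206.4,14.2],[-1.57,0,-.001]),
([-.59,.46,1.53,0,1.15,-2.16],[500.5,-245.9,159],[-1.568,.004,-.001]),
([-.65,.08,1.59,0,1.48,-2.22],[373.2,-187.5,324.2],[-1.565,.008,-.001]),
([-.41,.58,1.02,0,1.55,-1.97],[629.8,-188.3,271.7],[-1.569,.006,-.003]),
([-.27,.59,1.27,0,1.28,-1.84],[627.5,-98.5,167.7],[-1.573,.007,-.005]),
([-.87,.62,1.68,0,.84,-2.46],[411.7,-370.6,26.8],[-1.574,-.002,.015]),
([.16,.52,1.0,.01,1.64,-1.42],[607.6,180.3,317.7],[-1.565,.013,.009]),
([.02,-.06,1.98,.53,.60,-2.34],[503.4,178.2,319.3],[-1.548,-.74,.426]),
([.06,.20,2.10,1.24,.30,-3.09],[551.2,197,209.4],[-1.573,-.791,.465])]
ey=lambda a:Ro.from_euler('y',a); ez=lambda a:Ro.from_euler('z',a)
def fk(j,v):
    h,a0,a1,a3,a2,L,off,sg4,sg6=v
    R1=ez(j[0]); R2=R1*ey(j[1]); R3=R2*ey(j[2]); R4=R3*ez(sg4*j[3]); R5=R4*ey(j[4]); R6=R5*ez(sg6*j[5]+off)
    p=R1.apply([a0,0,h])+R2.apply([0,0,a1])+R3.apply([a3,0,a2])+R6.apply([0,0,L])
    # tool: approach axis (tool y) = R6 z ; tool x= R6 x
    T=R6.as_matrix(); M=np.c_[T[:,0],T[:,2],np.cross(T[:,0],T[:,2])]
    return p,Ro.from_matrix(M)
def fit():
    best=None
    for sg4 in(1,-1):
      for sg6 in(1,-1):
        def f(x):
            v=np.r_[x,sg4,sg6]; o=[]
            for j,p,r in D:
                q,R=fk(j,v); o+=list((q-p)/5); o+=list((R.inv()*Ro.from_euler('xyz',r)).as_rotvec()*50)
            return np.array(o)
        for off in(0,1.57,3.14,-1.57):
            r=least_squares(f,[400,0,500,0,400,200,off])
            if best is None or r.cost<best[0]: best=(r.cost,np.r_[r.x,sg4,sg6],r.fun)
    return best
if __name__=="__main__":
    c,v,f=fit(); print(c,np.round(v,2)); print(np.abs(f).reshape(-1,6).max(0)*[5,5,5,.02,.02,.02])
    np.save('fk.npy',v)
E
python3 fk.py
```

```text
1216.4274479020767 [274.36 -30.47 551.57  67.19 394.59 391.95  -1.57   1.     1.  ]
[6.34156885e+01 7.54520686e+01 1.73884078e+01 4.98071761e-03
 8.27049645e-03 8.54041790e-03]
```

```bash
python3 - <<'E'
s=open('fk.py').read()
s=s.replace("h,a0,a1,a3,a2,L,off,sg4,sg6=v","h,a0,a1,a3,a2,L,off,b1,b3,a5,b5,sg4,sg6=v")
s=s.replace("R2.apply([0,0,a1])","R2.apply([0,b1,a1])").replace("R3.apply([a3,0,a2])","R3.apply([a3,b3,a2])+R5.apply([a5,b5,0])")
s=s.replace("[400,0,500,0,400,200,off]","[400,0,500,0,400,200,off,0,0,0,0]")
open('fk.py','w').write(s)
E
python3 fk.py
```

```text
2.144923435120399 [ 2.24080e+02 -1.00000e+00  5.07660e+02  4.73000e+01  3.81020e+02
  3.20880e+02 -1.57000e+00 -2.97794e+03  3.04999e+03  7.80000e-01
  4.42000e+00  1.00000e+00  1.00000e+00]
[2.84307201 3.39668546 3.33757077 0.00498072 0.0082705  0.00854042]
```

```bash
cat > ik.py <<'E'
from h import *
from fk import fk
v=np.load('fk.npy')
lo=np.array([-2.53,-.77,.04,-1,.28,-3.11]);hi=np.array([2.53,2.02,2.7,4.14,2.66,3.11])
def ik(P,R,seeds):
    best=None
    for s in seeds:
        def f(j):
            p,r=fk(j,v); return np.r_[(p-P)/10,(r.inv()*R).as_rotvec()*10]
        r=least_squares(f,np.clip(s,lo+.01,hi-.01),bounds=(lo,hi))
        if best is None or r.cost<best.cost: best=r
    return best.x,np.sqrt(2*best.cost)
from scipy.optimize import least_squares
seeds=[[.1,.2,2,a,b,c] for a in(0,1.2,3.1) for b in(.4,1.) for c in(-2.5,-.5,1)]
if __name__=="__main__":
  for tilt in(45,35,25,15):
    for flip in(0,1):
      R=rpy_port(CAB[2],tilt)
      if flip: R=R*Ro.from_euler('y',np.pi)
      for nm,P in (("fin0",fw(0,58.5,22)),("fin13",fw(0,180,22)),("portin",fw(0,0,-20)),("portout",fw(0,0,80))):
        j,e=ik(P,R,seeds); print(tilt,flip,nm,np.round(j,2),round(e,3))
E
python3 ik.py
```

```text
45 0 fin0 [0.1  0.39 2.07 1.85 0.28 2.6 ] 0.191
45 0 fin13 [0.41 0.41 2.13 2.92 0.28 1.75] 0.93
45 0 portin [0.02 0.5  1.98 1.79 0.32 2.59] 0.0
45 0 portout [-0.07  0.27  2.08  1.38  0.37  2.95] 0.0
45 1 fin0 [ 0.1   0.39  2.07  1.85  0.28 -0.55] 0.191
45 1 fin13 [ 0.41  0.41  2.13  2.92  0.28 -1.39] 0.93
45 1 portin [ 0.02  0.5   1.98  1.79  0.32 -0.55] 0.0
45 1 portout [-0.07  0.27  2.08  1.38  0.37 -0.19] 0.0
35 0 fin0 [ 0.14  0.38  1.91  0.62  0.32 -2.44] 0.0
35 0 fin13 [ 0.41  0.38  1.89  0.11  0.28 -1.72] 0.22
35 0 portin [ 0.05  0.49  1.83  0.77  0.34 -2.66] 0.0
35 0 portout [-0.02  0.28  1.93  0.64  0.46 -2.57] 0.0
35 1 fin0 [0.14 0.38 1.91 0.62 0.32 0.7 ] 0.0
35 1 fin13 [0.41 0.38 1.89 0.11 0.28 1.42] 0.22
35 1 portin [0.05 0.49 1.83 0.77 0.34 0.48] 0.0
35 1 portout [-0.02  0.28  1.93  0.64  0.46  0.57] 0.0
25 0 fin0 [ 0.17  0.41  1.75  0.23  0.57 -2.03] 0.0
25 0 fin13 [ 0.41  0.41  1.76  0.04  0.54 -1.65] 0.0
25 0 portin [ 0.08  0.52  1.67  0.3   0.56 -2.17] 0.0
25 0 portout [ 0.02  0.31  1.78  0.29  0.67 -2.2 ] 0.0
25 1 fin0 [0.17 0.41 1.75 0.23 0.57 1.11] 0.0
25 1 fin13 [0.41 0.41 1.76 0.04 0.54 1.49] 0.0
25 1 portin [0.08 0.52 1.67 0.3  0.56 0.97] 0.0
25 1 portout [0.02 0.31 1.78 0.29 0.67 0.94] 0.0
15 0 fin0 [ 0.2   0.47  1.58  0.09  0.83 -1.89] 0.0
15 0 fin13 [ 0.42  0.47  1.59  0.02  0.82 -1.62] 0.0
15 0 portin [ 0.11  0.57  1.5   0.12  0.82 -1.99] 0.0
15 0 portout [ 0.07  0.38  1.61  0.13  0.91 -2.03] 0.0
15 1 fin0 [0.2  0.47 1.58 0.09 0.83 1.25] 0.0
15 1 fin13 [0.42 0.47 1.59 0.02 0.82 1.52] 0.0
15 1 portin [0.11 0.57 1.5  0.12 0.82 1.15] 0.0
15 1 portout [0.07 0.38 1.61 0.13 0.91 1.11] 0.0
```

The joint readings show that a 45° tool tilt is near the wrist limits (joint 5 at 0.30, joint 6 at −3.09). A fitted kinematic model shows 25° tilt is comfortable, and by the geometry it clears the rim and rails by about 13 mm. I'll use 25°.

```bash
sed -i 's/^RP=.*/RP=rpy_port(CAB[2],25)/' h.py; python3 - <<'E'
from h import *
goto(fw(0,58.5,100),RP)
E
```

```text
t 38.7 pos [551.1 196.9 209.3] shift tool [-11.5   0.6   0.7] n 1 per row [-11.5   0.6   0.7] rotvec [ 0.   0.1 20.3] grip 56.0
```

{"fn": "send_rows", "kwargs": {"moves": [[[0,0,0],[0,0,5],56],[[0,0,0],[0,0,8],56],[[0,0,0],[0,0,7.5],56],[[0,0,0],[0,0,0],56],[[0,0,0],[0,0,0],56]]}}

```text
time: 39.33
tool_pos: [549.1, 208.8, 210.9]
tcp_rot: [-1.543, -0.568, 0.477]
contact_force: [-0.7, -0.1, 0.1]
grip_width: 56.0
```

```bash
python3 look.py w20 shutter_grip:150; python3 - <<'E'
from h import *
print(tofw(pose()[1])); goto(fw(0,58.5,60),RP)
E
```

```text
[549.1 208.8 210.9] [-1.543 -0.568  0.477] [ 0.11  0.22  1.89  0.44  0.54 -2.27] 56.03063821124289 dq 0.011
shutter_grip 0.74 [296.4 260.8] [591.8 215.8]
   ext shutter_grip 0.97 [225.5 254.5 188.2 147.7]
[14.88104008 69.08618427 99.37238265]
t 39.5 pos [549.1 208.4 210.8] shift tool [ -6.1  41.3 -12. ] n 1 per row [ -6.1  41.3 -12. ] rotvec [-2.   0.9  7.5] grip 55.9
```

View pics/w20.png

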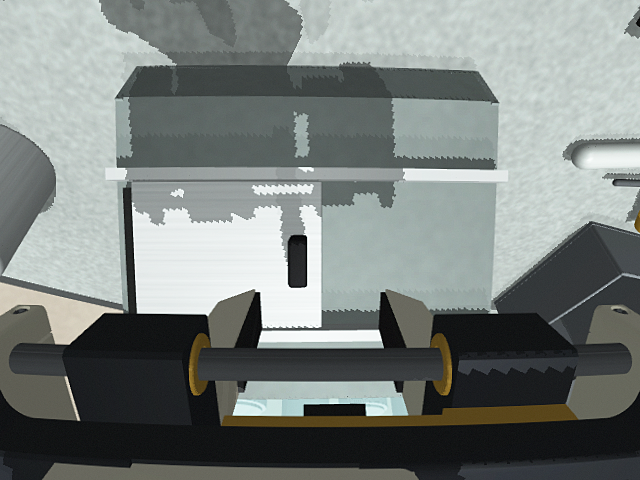

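{"fn": "send_rows", "kwargs": {"moves": [[[0,0,-6],[-2,0.9,7.5],56],[[0,0,0],[0,0,0],56],[[0,0,0],[0,0,0],56]]}}

```text
time: 39.85
tool_pos: [549.5, 203.6, 208.6]
tcp_rot: [-1.566, -0.433, 0.461]
contact_force: [-0.3, 0.3, -0.2]
grip_width: 56.2
```

```bash
python3 - <<'E'
from h import *
print(tofw(pose()[1])); goto(fw(2,58.5,50),RP)
import pickle
M=cam('wrist'); im=viewer.capture('wrist'); cv2.imwrite('pics/w21.png',im)
print([proj(M,fw(u,58.5+y,n))[0].round(1) for u,n in((-15,50),(15,50),(15,13.5)) for y in(-6,6)], np.round(bot.get_obs()['joint_positions'],2))
E
```

```text
[12.02151184 64.5381264  99.12246338]
t 39.9 pos [549.5 203.6 208.6] shift tool [ 7.5 49.5 -6.3] n 1 per row [ 7.5 49.5 -6.3] rotvec [-0.3 -0.  -0.2] grip 56.2
[array([299.5, 254.8]), array([319.2, 254.8]), array([299.5, 304.4]), array([319.3, 304.4]), array([302.1, 298.2]), array([319.2, 298.2])] [ 0.15  0.26  1.78  0.21  0.7  -2.01]
```

View pics/w21.png

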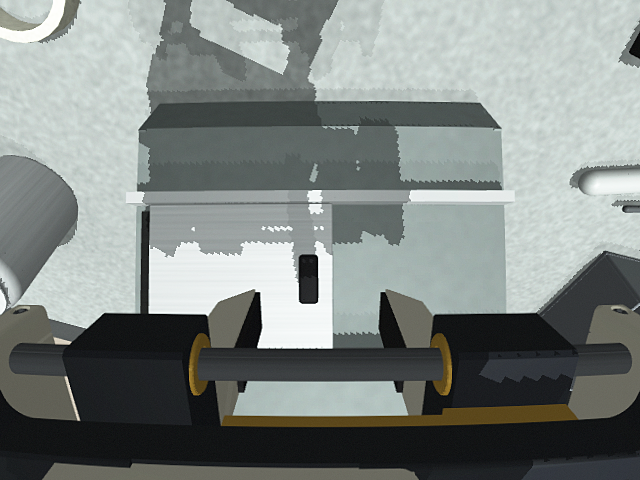

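The model overlay matches the fin: predicted columns 299–319 and rows 255–304, same as observed. Advancing.

{"fn": "send_rows", "kwargs": {"moves": [[[4,25,-3],[0,0,0],56],[[3,25,-3],[0,0,0],56],[[0,0,0],[0,0,0],56],[[0,0,0],[0,0,0],56]]}}

```text
time: 40.4
tool_pos: [575.2, 210.5, 165.4]
tcp_rot: [-1.563, -0.437, 0.46]
contact_force: [-0.0, -0.1, -0.1]
grip_width: 56.1
```

```bash
python3 - <<'E'
from h import *
print(tofw(pose()[1])); goto(fw(2,58.5,23),RP)
E
```

```text
[-0.06649541 59.28691794 50.1109179 ]
t 40.4 pos [575.2 210.5 165.4] shift tool [11.2 24.8 -1. ] n 1 per row [11.2 24.8 -1. ] rotvec [-0.4 -0.   0.1] grip 56.1
```

{"fn": "send_rows", "kwargs": {"moves": [[[6,12,-1],[0,0,0],56],[[5,11,0],[0,0,0],56],[[0,0,0],[0,0,0],56],[[0,0,0],[0,0,0],56]]}}

```text
time: 40.9
tool_pos: [594.7, 219.2, 149.9]
tcp_rot: [-1.563, -0.44, 0.461]
contact_force: [0.2, -1.1, 0.3]
grip_width: 56.0
```

```bash
python3 look.py w22; python3 - <<'E'
from h import *
print(tofw(pose()[1])); goto(fw(2,58.5,23),RP)
E
```

```text
[594.7 219.2 149.9] [-1.563 -0.44   0.461] [ 0.17  0.41  1.74  0.24  0.58 -2.04] 56.007385063029375 dq 0.009
[ 4.01738689 58.47769449 24.18234163]
t 41.0 pos [594.6 219.2 149.9] shift tool [-1.5  1.8  0. ] n 1 per row [-1.5  1.8  0. ] rotvec [-0.4 -0.   0.2] grip 56.2
```

View pics/w22.png

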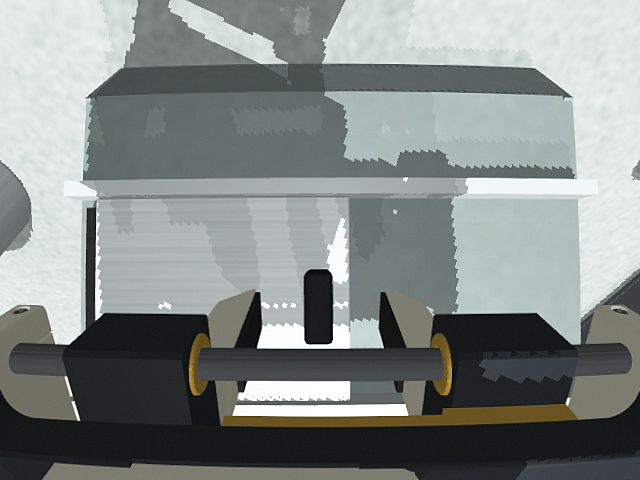

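{"fn": "send_rows", "kwargs": {"moves": [[[0,0,0],[0,0,0],4],[[0,0,0],[0,0,0],4],[[0,0,0],[0,0,0],4],[[0,0,0],[0,0,0],4],[[0,0,0],[0,0,0],4],[[0,0,0],[0,0,0],4],[[0,0,10],[0,0,0],4],[[0,0,15],[0,0,0],4],[[0,0,0],[0,0,0],4]]}}

```text
time: 42.08
tool_pos: [582.9, 242.3, 150.6]
tcp_rot: [-1.564, -0.441, 0.461]
contact_force: [-0.5, 1.3, 0.5]
grip_width: 11.9
```

```bash
python3 - <<'E'
from h import *
print(tofw(pose()[1]));goto(fw(4,180,24),RP)
print(bot.get_obs()['contact_force'])
E
```

```text
[ 4.34440056 84.34159529 24.76926158]
t 42.1 pos [582.9 242.3 150.6] shift tool [-0.1  1.4 95.7] n 2 per row [-0.   0.7 47.8] rotvec [-0.4 -0.   0.3] grip 11.9
[-0.51328582  1.269962    0.49617081]
```

Gripped (11.9 mm) and sliding freely. Continue to the stop.

{"fn": "send_rows", "kwargs": {"moves": [[[0,0.5,20],[0,0,0],4],[[0,0.5,20],[0,0,0],4],[[0,0,20],[0,0,0],4],[[0,0,18],[0,0,0],4],[[0,0,10],[0,0,0],4],[[0,0,5],[0,0,0],4],[[0,0,3],[0,0,0],4],[[0,0,3],[0,0,0],4],[[0,0,3],[0,0,0],4]]}}

```text
time: 43.2
tool_pos: [540.4, 327.2, 150.5]
tcp_rot: [-1.577, -0.44, 0.462]
contact_force: [5.5, -14.6, 1.1]
grip_width: 11.7
```

```bash
python3 - <<'E'
from h import *
print(tofw(pose()[1]));goto(fw(4,180,24),RP)
print(bot.get_obs()['contact_force'])
E
```

```text
[  4.09509219 179.30688672  24.91798688]
t 43.2 pos [540.4 327.2 150.5] shift tool [0.2 0.9 0.7] n 1 per row [0.2 0.9 0.7] rotvec [0.3 0.1 0.2] grip 11.7
[  5.52604398 -14.59105827   1.09181173]
```

At the stop (15 N of resistance at y=179, where 180 is expected). Release and back off.

{"fn": "send_rows", "kwargs": {"moves": [[[0,0,0],[0,0,0],30],[[0,0,0],[0,0,0],50],[[0,0,0],[0,0,0],50],[[0,0,0],[0,0,0],50],[[0,-40,0],[0,0,0],50],[[0,-50,0],[0,0,0],50],[[0,-50,0],[0,0,0],50],[[0,-20,-40],[0,0,0],50],[[0,-20,-50],[0,0,0],50],[[0,0,-50],[0,0,0],50],[[0,0,0],[0,0,0],50],[[0,0,0],[0,0,0],50],[[0,0,0],[0,0,0],50]]}}

```text
time: 44.82
tool_pos: [531.7, 167.3, 319.9]
tcp_rot: [-1.576, -0.441, 0.467]
contact_force: [0.3, 0.4, 0.1]
grip_width: 50.1
```

```bash
python3 look.py w23 cap1:0; python3 - <<'E'
from h import *
M=cam('wrist'); print(tofw(pose()[1]))
print("rim inner",[proj(M,fw(u,y,8))[0].round(0) for u,y in((-40,-58),(-40,58),(40,58),(40,-58))])
print("fin",[proj(M,fw(u,180+y,50))[0].round(0) for u,y in((-15,-6),(-15,6))])
E
```

```text
[531.7 167.3 319.9] [-1.576 -0.441  0.467] [ 0.08  0.1   1.66  0.19  0.97 -2.04] 50.06261831649571 dq 0.012
   ext cap1 0.6 [ 40.   55.   78.8 109.9]
[ 68.18240269  39.99237796 200.51225692]
rim inner [array([223., 174.]), array([339., 174.]), array([338., 254.]), array([222., 253.])]
fin [array([470., 193.]), array([483., 193.])]
```

View pics/w23.png

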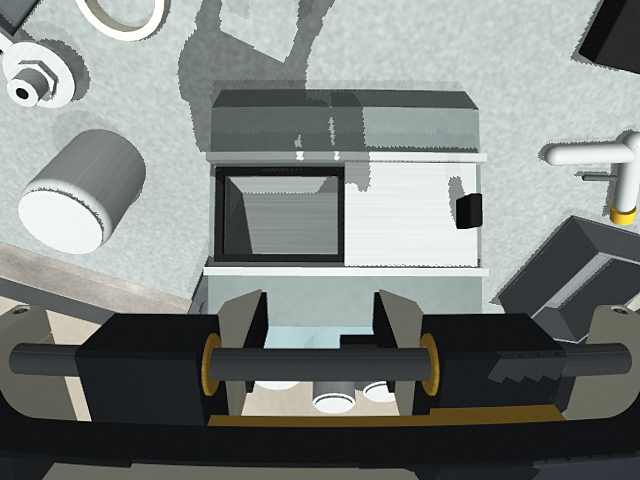

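The shutter is fully open: the inner rim at columns 224–338, rows 176–255 matches the model, and so does the fin at 470–483. Now I'll fetch the heavy head from the left pan.

{"fn": "send_rows", "kwargs": {"moves": [[[0,0,0],[0,0,8.4],60],[[0,0,0],[0,0,8.4],60],[[0,0,0],[0,0,8.4],60],[[0,0,0],[0,0,0],60],[[0,0,0],[0,0,0],60]]}}

```text
time: 45.6
tool_pos: [529.3, 170.2, 318.6]
tcp_rot: [-1.576, 0.011, 0.469]
contact_force: [0.2, 0.4, -0.3]
grip_width: 60.0
```

```bash
cat >> h.py <<'E'
RV=rpy_port(CAB[2],0)
E
python3 - <<'E'
from h import *
goto([645.3,-104.5,170],RV)
E
```

```text
t 45.6 pos [529.3 170.2 318.6] shift tool [ -19.   150.4 -296.7] n 6 per row [ -3.2  25.1 -49.5] rotvec [ 0.3  0.5 -0.7] grip 60.0
```

{"fn": "send_rows", "kwargs": {"moves": [[[-3,0,-49],[0.3,0.5,-0.7],60],[[-3,0,-49],[0,0,0],60],[[-3,20,-49],[0,0,0],60],[[-3,40,-49],[0,0,0],60],[[-3,40,-49],[0,0,0],60],[[-3,40,-49],[0,0,0],60],[[0,0,0],[0,0,0],60],[[0,0,0],[0,0,0],60],[[0,0,0],[0,0,0],60]]}}

```text
time: 46.72
tool_pos: [644.6, -103.9, 186.4]
tcp_rot: [-1.581, -0.027, 0.463]
contact_force: [-0.6, -0.6, 1.0]
grip_width: 60.0
```

```bash
python3 look.py w24; python3 - <<'E'
from h import *
goto([645.3,-104.5,110],RV)
E
```

```text
[ 644.6 -103.9  186.4] [-1.581 -0.027  0.463] [-0.28  0.59  1.22  0.01  1.3  -2.32] 60.022958512947504 dq 0.025
t 46.8 pos [ 644.9 -103.7  186.8] shift tool [-2.2 76.8 -0.1] n 2 per row [-1.1 38.4 -0. ] rotvec [0.6 0.1 1.6] grip 60.3
```

View pics/w24.png

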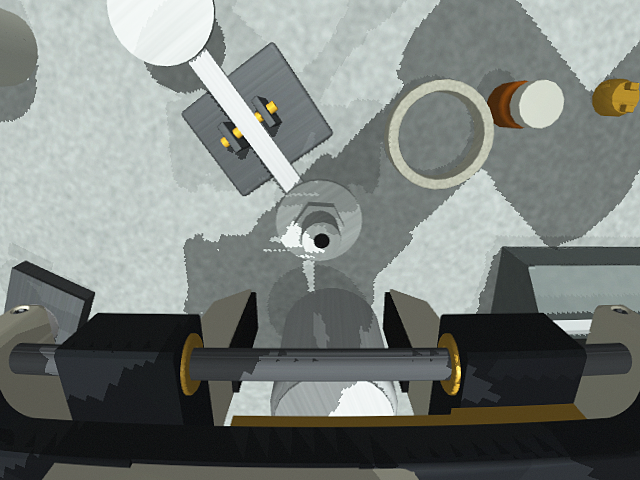

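```bash
python3 - <<'E'
from h import *
import pickle
M=pickle.load(open('pics/w24.pkl','rb'));print(atz(M,(321.3,240),79.5))
E
```

```text
[ 645.71432912 -103.32142278   79.5       ]
```

{"fn": "send_rows", "kwargs": {"moves": [[[-1,35,0],[0.6,0.1,1.6],60],[[-1,35,0],[0,0,0],60],[[0,20,0],[0,0,0],60],[[0,0,0],[0,0,0],60],[[0,0,0],[0,0,0],60]]}}

```text
time: 47.4
tool_pos: [647.6, -100.1, 103.2]
tcp_rot: [-1.58, -0.011, 0.468]
contact_force: [0.4, -0.6, -0.3]
grip_width: 59.8
```

```bash
python3 - <<'E'
from h import *
goto([645.5,-104.5,64],RV)
E
```

```text
t 47.4 pos [ 647.6 -100.1  103.2] shift tool [-4.2 39.2 -2.6] n 1 per row [-4.2 39.2 -2.6] rotvec [0.5 0.4 0.6] grip 59.8
```

{"fn": "send_rows", "kwargs": {"moves": [[[-4,0,-3],[0.5,0.4,0.6],60],[[0,15,0],[0,0,0],60],[[0,15,0],[0,0,0],60],[[0,6,0],[0,0,0],60],[[0,0,0],[0,0,0],60],[[0,0,0],[0,0,0],60]]}}

```text
time: 48.15
tool_pos: [646.1, -105.0, 66.7]
tcp_rot: [-1.572, -0.002, 0.461]
contact_force: [0.5, -0.3, 0.4]
grip_width: 60.1
```

```bash
python3 look.py w25; python3 - <<'E'
from h import *
goto([645.3,-104.5,63.5],RV)
E
```

```text
[ 646.1 -105.    66.7] [-1.572 -0.002  0.461] [-0.28  0.72  1.33  0.    1.09 -2.31] 60.0622815966964 dq 0.005
t 48.2 pos [ 646.1 -105.    66.7] shift tool [-0.5  3.2  0.8] n 1 per row [-0.5  3.2  0.8] rotvec [0.1 0.  0.1] grip 60.1
```

View pics/w25.png

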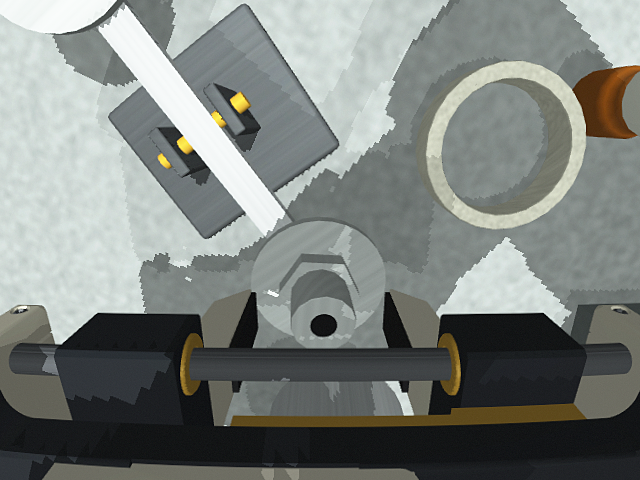

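The neck is between the pads with the hole at (323,325). Lower 3 mm, grip and lift.

{"fn": "send_rows", "kwargs": {"moves": [[[0,3,0],[0,0,0],50],[[0,0,0],[0,0,0],22],[[0,0,0],[0,0,0],22],[[0,0,0],[0,0,0],22],[[0,0,0],[0,0,0],22],[[0,0,0],[0,0,0],22],[[0,0,0],[0,0,0],22],[[0,-25,0],[0,0,0],22],[[0,-50,0],[0,0,0],22],[[0,-50,0],[0,0,0],22],[[0,-50,0],[0,0,0],22],[[0,-50,0],[0,0,0],22],[[0,0,0],[0,0,0],22],[[0,0,0],[0,0,0],22]]}}

```text
time: 49.95
tool_pos: [644.3, -104.9, 292.3]
tcp_rot: [-1.569, 0.003, 0.461]
contact_force: [0.3, 0.3, -1.5]
grip_width: 29.3
```

```bash
python3 look.py w26;python3 - <<'E'
from h import *
print(bot.get_obs()['contact_force'])
A=np.array([0,1,0]) # tool axis
ax=RP.apply([0,1,0]); base=fw(6,0,-20)
print("axis",ax,"base",base,"standoff",base-120*ax,tofw(base-120*ax))
goto(base-120*ax,RP)
E
```

```text
[ 644.3 -104.9  292.3] [-1.569  0.003  0.461] [-0.28  0.56  0.99 -0.    1.59 -2.31] 29.271933563190753 dq 0.032
[ 0.28127982  0.4960236  -1.41080822]
axis [ 0.37850034  0.18799917 -0.90630779] base [649.8448494  181.32602472 120.10050506] standoff [604.42480871 158.76612413 228.85743951] [ 4.70424172e+01 -1.42108547e-14  9.27631145e+01]
t 50.0 pos [ 644.5 -105.   292.7] shift tool [ 81.5  64.  254. ] n 5 per row [16.3 12.8 50.8] rotvec [ -0.1  -0.  -25.1] grip 29.2
```

View pics/w26.png

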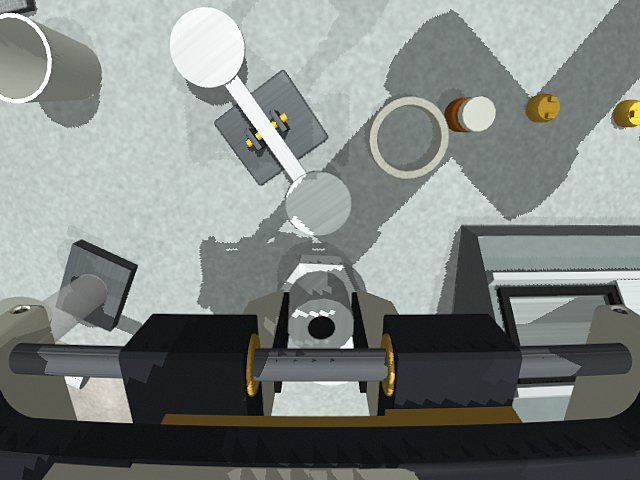

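{"fn": "send_rows", "kwargs": {"moves": [[[13,0,50],[0,0,0],22],[[13,0,50],[0,0,0],22],[[13,0,50],[0,0,0],22],[[13,0,50],[0,0,0],22],[[13,0,50],[0,0,0],22],[[0,0,0],[0,0,-8.4],22],[[0,0,0],[0,0,-8.4],22],[[0,0,0],[0,0,-8.4],22],[[0,0,0],[0,0,0],22],[[0,0,0],[0,0,0],22]]}}

```text
time: 51.25
tool_pos: [583.8, 155.9, 272.6]
tcp_rot: [-1.554, -0.416, 0.452]
contact_force: [0.7, -0.0, -0.6]
grip_width: 28.8
```

```bash
cat > drop.py <<'E'
from h import *
import sys
ax=RP.apply([0,1,0]); base=fw(-5,0,-16)
so=float(sys.argv[1])
o,p,R=pose(); print("uyn",np.round(tofw(p),1),"final uyn",tofw(base),'F',np.round(o['contact_force'],1),'j',np.round(o['joint_positions'],2))
goto(base-so*ax,RP)
E
python3 drop.py 110; python3 look.py w27
```

```text
uyn [ 64.    6.6 137.6] final uyn [-5.00000000e+00  1.42108547e-14 -1.60000000e+01] F [ 0.7 -0.  -0.6] j [ 0.04  0.24  1.61  0.22  0.92 -2.09]
t 51.2 pos [583.8 155.9 272.6] shift tool [-11.1  58.1  -7.4] n 1 per row [-11.1  58.1  -7.4] rotvec [-0.8 -0.5 -1.1] grip 28.8
[583.8 155.9 272.6] [-1.554 -0.416  0.452] [ 0.04  0.24  1.61  0.22  0.92 -2.09] 28.83411443632568 dq 0.028
```

View pics/w27.png

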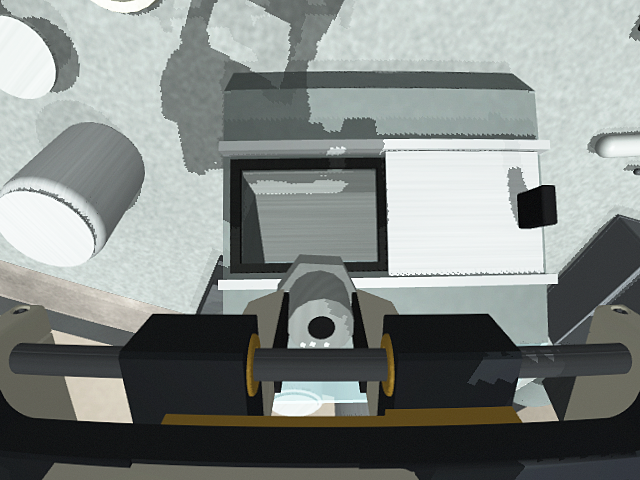

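{"fn": "send_rows", "kwargs": {"moves": [[[-11,0,-7],[-0.8,-0.5,-1.1],22],[[0,0,0],[0,0,0],22],[[0,30,0],[0,0,0],22],[[0,20,0],[0,0,0],22],[[0,0,0],[0,0,0],22],[[0,0,0],[0,0,0],22],[[0,0,0],[0,0,0],22]]}}

```text
time: 52.18
tool_pos: [604.3, 156.9, 225.0]
tcp_rot: [-1.573, -0.436, 0.464]
contact_force: [-0.0, -0.4, -1.5]
grip_width: 28.7
```

```bash
python3 drop.py 60; python3 look.py w28; python3 - <<'E'
from h import *
M=cam('wrist')
print("rim inner",[proj(M,fw(u,y,8))[0].round(0) for u,y in((-40,-58),(-40,58),(40,58),(40,-58))])
E
```

```text
uyn [43.7 -1.6 90.7] final uyn [-5.00000000e+00  1.42108547e-14 -1.60000000e+01] F [-0.  -0.4 -1.5] j [ 0.04  0.31  1.66  0.24  0.78 -2.13]
t 52.2 pos [604.3 156.9 225. ] shift tool [-9.2 56.9  1.7] n 1 per row [-9.2 56.9  1.7] rotvec [ 0.   0.2 -0. ] grip 28.7
[604.3 156.9 225. ] [-1.573 -0.436  0.464] [ 0.04  0.31  1.66  0.24  0.78 -2.13] 28.737978296701037 dq 0.013
rim inner [array([241., 174.]), array([404., 175.]), array([405., 289.]), array([239., 288.])]
```

View pics/w28.png

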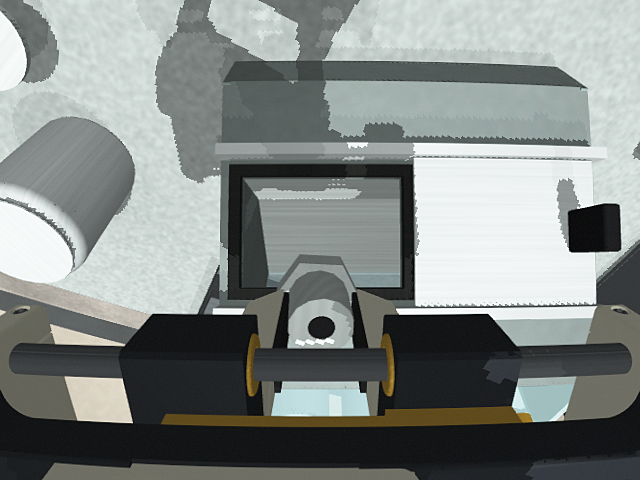

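{"fn": "send_rows", "kwargs": {"moves": [[[-9,0,2],[0,0,0],22],[[0,0,0],[0,0,0],22],[[0,25,0],[0,0,0],22],[[0,25,0],[0,0,0],22],[[0,0,0],[0,0,0],22],[[0,0,0],[0,0,0],22]]}}

```text
time: 52.98
tool_pos: [615.2, 163.9, 178.4]
tcp_rot: [-1.575, -0.441, 0.464]
contact_force: [-0.1, 0.6, -1.3]
grip_width: 29.0
```

```bash
python3 drop.py 30
```

```text
uyn [19.8 -0.2 48.6] final uyn [-5.00000000e+00  1.42108547e-14 -1.60000000e+01] F [-0.1  0.6 -1.3] j [ 0.06  0.38  1.7   0.27  0.67 -2.16]
t 53.0 pos [615.2 163.9 178.4] shift tool [-1.4 39.2  0.3] n 1 per row [-1.4 39.2  0.3] rotvec [0.2 0.2 0.3] grip 29.0
```

{"fn": "send_rows", "kwargs": {"moves": [[[-1,15,0],[0,0,0],22],[[0,15,0],[0,0,0],22],[[0,10,0],[0,0,0],22],[[0,0,0],[0,0,0],22],[[0,0,0],[0,0,0],22]]}}

```text
time: 53.6
tool_pos: [631.1, 171.3, 140.6]
tcp_rot: [-1.576, -0.443, 0.465]
contact_force: [-0.1, -0.2, -1.7]
grip_width: 29.2
```

```bash
python3 drop.py 0; python3 look.py w29
```

```text
uyn [ 5.5 -0.6  9.5] final uyn [-5.00000000e+00  1.42108547e-14 -1.60000000e+01] F [-0.1 -0.2 -1.7] j [ 0.07  0.46  1.7   0.29  0.59 -2.18]
t 53.6 pos [631.1 171.3 140.6] shift tool [-1.3 27.6  0.7] n 1 per row [-1.3 27.6  0.7] rotvec [0.2 0.2 0.4] grip 29.2
[631.1 171.3 140.6] [-1.576 -0.443  0.465] [ 0.07  0.46  1.7   0.29  0.59 -2.18] 29.224560892592958 dq 0.008
```

View pics/w29.png

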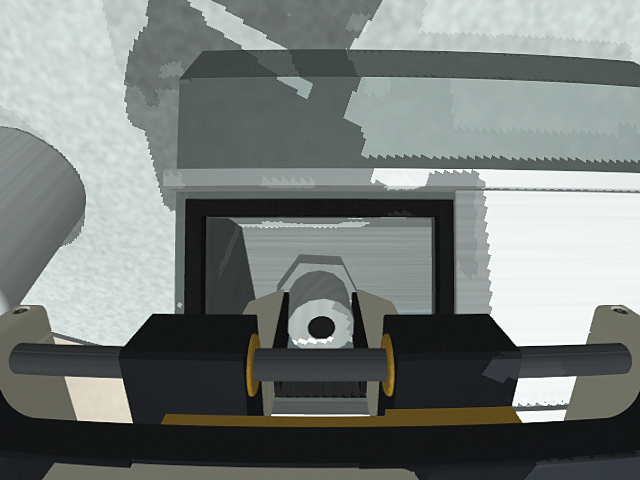

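```bash
python3 - <<'E'
from h import *
M=cam('side')
for h in(0,22,44,66,80): print(h,[(5*(proj(M,[549.8+dx,-272.6+30+dy,180.5+h])[0]-(300,230))).round(0) for dx,dy in((-9.5,0),(9.5,0),(-9.5,19))])
a=cv2.imread('pics/s2.png')[0:260,250:700]; cv2.imwrite('pics/s2c.png',cv2.resize(a,None,fx=1.7,fy=1.7))
E
```

```text
0 [array([375., 156.]), array([405., 148.]), array([356., 138.])]
22 [array([378., 121.]), array([409., 113.]), array([359., 103.])]
44 [array([382.,  86.]), array([413.,  78.]), array([362.,  68.])]
66 [array([385.,  50.]), array([416.,  41.]), array([365.,  32.])]
80 [array([388.,  26.]), array([419.,  18.]), array([367.,   9.])]
```

View pics/s2c.png

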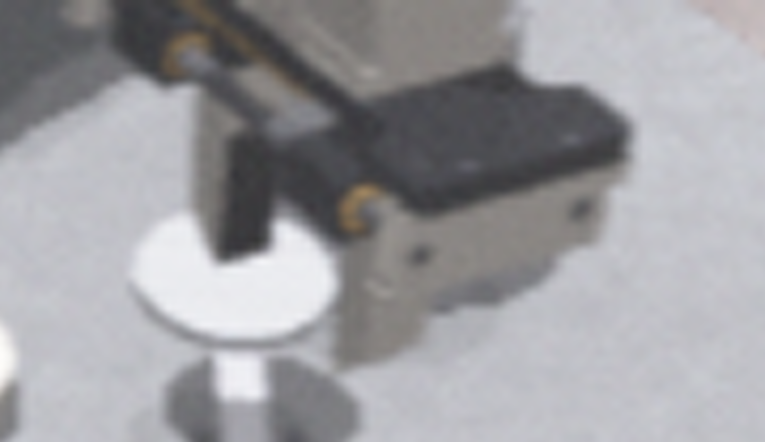

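```bash
python3 - <<'E'
from h import *
M=cam('side')
for y in(-322,-367):
  for h in(0,22,44,66): print(y,h,[((5*(proj(M,[549.8+dx,y,180.5+h])[0]-(300,230))-(250,0))*1.7).round(0) for dx in(-37.5,-9.5,9.5,37.5)])
E
```

```text
-322 0 [array([279., 427.]), array([359., 403.]), array([412., 386.]), array([490., 363.])]
-322 22 [array([285., 366.]), array([366., 342.]), array([420., 326.]), array([499., 302.])]
-322 44 [array([292., 303.]), array([374., 279.]), array([429., 264.]), array([508., 241.])]
-322 66 [array([300., 239.]), array([382., 216.]), array([437., 200.]), array([517., 178.])]
-367 0 [array([367., 513.]), array([449., 487.]), array([504., 470.]), array([583., 445.])]
-367 22 [array([375., 451.]), array([458., 425.]), array([513., 408.]), array([593., 384.])]
-367 44 [array([384., 387.]), array([467., 362.]), array([523., 345.]), array([604., 321.])]
-367 66 [array([392., 322.]), array([476., 297.]), array([533., 281.]), array([614., 257.])]
```

The side view puts the gripper body about 66 mm behind the tips, so the clearance to the rails is fine. Insert the last 26 mm and release.

{"fn": "send_rows", "kwargs": {"moves": [[[-1,12,0],[0,0,0],22],[[0,10,0],[0,0,0],22],[[0,4,0],[0,0,0],22],[[0,0,0],[0,0,0],22]]}}

```text
time: 54.15
tool_pos: [640.9, 176.1, 115.3]
tcp_rot: [-1.576, -0.443, 0.465]
contact_force: [0.4, 1.2, -0.9]
grip_width: 29.2
```

```bash
python3 drop.py 0
```

```text
uyn [ -4.7  -0.7 -16.1] final uyn [-5.00000000e+00  1.42108547e-14 -1.60000000e+01] F [ 0.4  1.2 -0.9] j [ 0.08  0.51  1.69  0.31  0.54 -2.19]
t 54.1 pos [640.9 176.1 115.3] shift tool [-0.3  0.   0.7] n 1 per row [-0.3  0.   0.7] rotvec [0.2 0.2 0.4] grip 29.2
```

{"fn": "send_rows", "kwargs": {"moves": [[[0,0,0],[0,0,0],34],[[0,0,0],[0,0,0],46],[[0,0,0],[0,0,0],46],[[0,0,0],[0,0,0],46],[[0,0,0],[0,0,0],46]]}}

```text
time: 54.78
tool_pos: [642.1, 176.1, 117.4]
tcp_rot: [-1.578, -0.447, 0.465]
contact_force: [0.4, -0.3, 0.2]
grip_width: 46.3
```

```bash
python3 look.py w30
```

```text
[642.1 176.1 117.4] [-1.578 -0.447  0.465] [ 0.08  0.51  1.69  0.31  0.54 -2.19] 46.32833580258122 dq 0.003
```

View pics/w30.png

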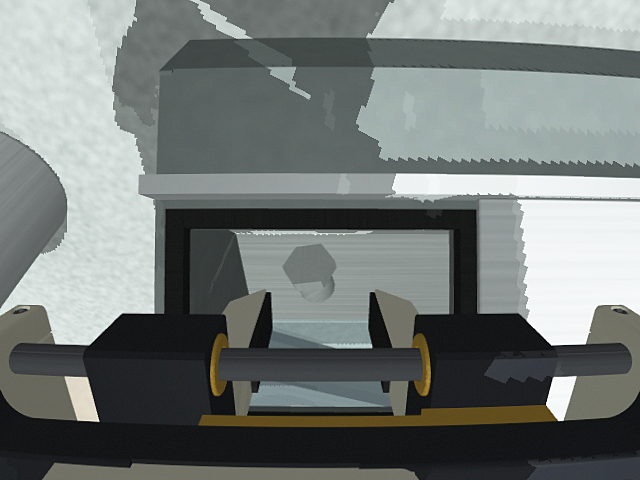

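The head is inside, tumbling down the chute at (310,270). Retract and go for the cap at about (435,74).

{"fn": "send_rows", "kwargs": {"moves": [[[0,-30,0],[0,0,0],46],[[0,-40,0],[0,0,0],46],[[0,-45,0],[0,0,0],46],[[0,-45,0],[0,0,0],56],[[-40,0,-20],[0,0,8.4],56],[[-40,0,-20],[0,0,8.4],56],[[-40,0,-20],[0,0,8.4],56],[[0,0,0],[0,0,0],56],[[0,0,0],[0,0,0],56]]}}

```text
time: 55.95
tool_pos: [500.8, 38.2, 232.4]
tcp_rot: [-1.579, 0.002, 0.461]
contact_force: [0.7, 0.1, 0.2]
grip_width: 55.9
```

```bash
python3 look.py w31 cap1:0;  python3 - <<'E'
from h import *
goto([435,75,130],RV)
E
```

```text
[500.8  38.2 232.4] [-1.579  0.002  0.461] [-0.07  0.29  1.57 -0.01  1.27 -2.1 ] 55.91340052754505 dq 0.005
cap1 0.8 [530.3 190.6] [383.5 230. ]
cap1 0.74 [382.5 165.9] [433.6  75. ]
cap1 0.7 [490.3 169. ] [384.6 177.8]
   ext cap1 0.88 [534.  189.7  42.2  31.6]
   ext cap1 0.82 [497.6 172.2  41.2  33.6]
   ext cap1 0.72 [ 87.7 198.3 169.6 234.3]
   ext cap1 0.61 [385.8 167.1  34.7  31.1]
t 56.1 pos [500.5  38.3 232.5] shift tool [-41.9 102.1  62.9] n 3 per row [-14.  34.  21.] rotvec [ 0.5  0.1 -0.2] grip 55.8
```

View pics/w31.png

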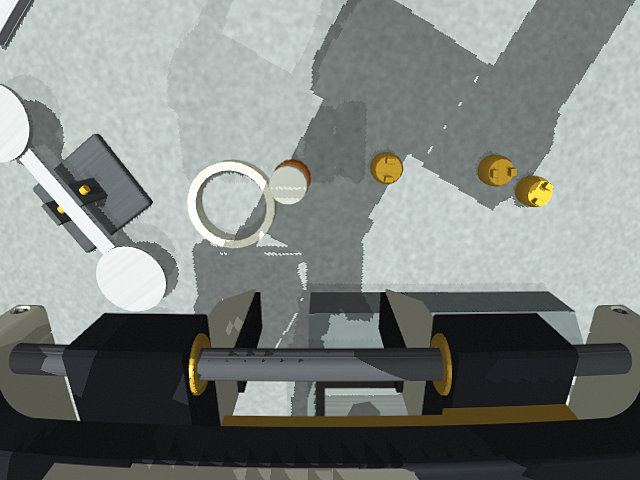

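{"fn": "send_rows", "kwargs": {"moves": [[[-14,20,21],[0.5,0,0],56],[[-14,30,21],[0,0,0],56],[[-14,30,21],[0,0,0],56],[[0,20,0],[0,0,0],56],[[0,0,0],[0,0,0],56],[[0,0,0],[0,0,0],56]]}}

```text
time: 56.85
tool_pos: [434.4, 79.5, 131.9]
tcp_rot: [-1.572, -0.007, 0.465]
contact_force: [-0.6, -0.4, 0.3]
grip_width: 56.1
```

```bash
python3 look.py w32 cap1:0;  python3 - <<'E'
from h import *
goto([434.5,75,30],RV)
E
```

```text
[434.4  79.5 131.9] [-1.572 -0.007  0.465] [ 0.01  0.3   1.88  0.    0.95 -2.03] 56.07256888920648 dq 0.004
cap1 0.83 [456.5 232.9] [385.  179.5]
cap1 0.82 [316.9 227.7] [432.4  75.7]
cap1 0.63 [504.2 254.6] [382.5 226.6]
   ext cap1 0.89 [512.  259.5  50.5  43.6]
   ext cap1 0.76 [319.  232.5  45.   43.4]
   ext cap1 0.6 [461.9 235.8  47.1  44.4]
t 57.0 pos [434.5  79.3 131.9] shift tool [ -2.6 101.9  -3.7] n 2 per row [-1.3 51.  -1.9] rotvec [0.1 0.2 0.4] grip 55.7
```

View pics/w32.png

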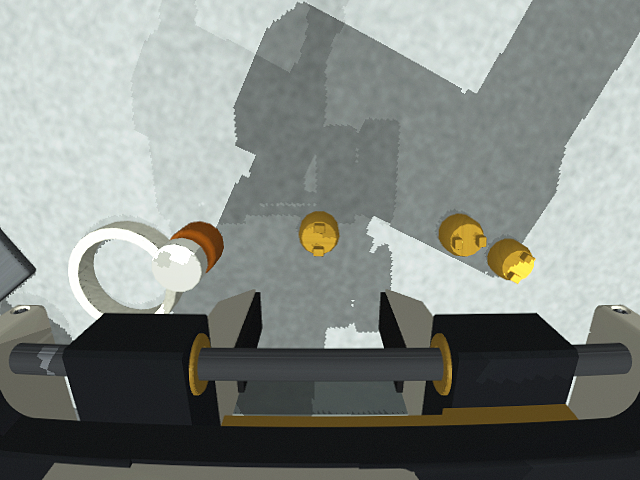

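```bash
python3 - <<'E'
from h import *
import pickle
M=pickle.load(open('pics/w32.pkl','rb'))
print(atz(M,(319,232.5),14),atz(M,(461.9,235.8),14),atz(M,(512,259.5),14))
goto([433.5,75.8,5],RV)
E
```

```text
[431.51539454  77.20265427  14.        ] [383.78636395 177.97460682  14.        ] [381.88916983 225.97000235  14.        ]
t 57.0 pos [434.5  79.3 131.9] shift tool [ -3.3 126.9  -2.5] n 3 per row [-1.1 42.3 -0.8] rotvec [0.1 0.2 0.4] grip 55.7
```

{"fn": "send_rows", "kwargs": {"moves": [[[-3,40,-3],[0,0,0.4],56],[[0,40,0],[0,0,0],56],[[0,20,0],[0,0,0],56],[[0,10,0],[0,0,0],56],[[0,0,0],[0,0,0],56],[[0,0,0],[0,0,0],56]]}}

```text
time: 57.75
tool_pos: [439.3, 74.6, 23.2]
tcp_rot: [-1.577, -0.011, 0.463]
contact_force: [-1.1, 0.2, 0.2]
grip_width: 56.0
```

```bash
python3 look.py w33;  python3 - <<'E'
from h import *
goto([433.5,75.8,5],RV)
E
```

```text
[439.3  74.6  23.2] [-1.577 -0.011  0.463] [-0.    0.49  1.99 -0.    0.65 -2.04] 55.990174966949084 dq 0.003
t 57.8 pos [439.3  74.6  23.3] shift tool [-4.9 18.2  3.8] n 1 per row [-4.9 18.2  3.8] rotvec [0.4 0.1 0.6] grip 56.0
```

View pics/w33.png

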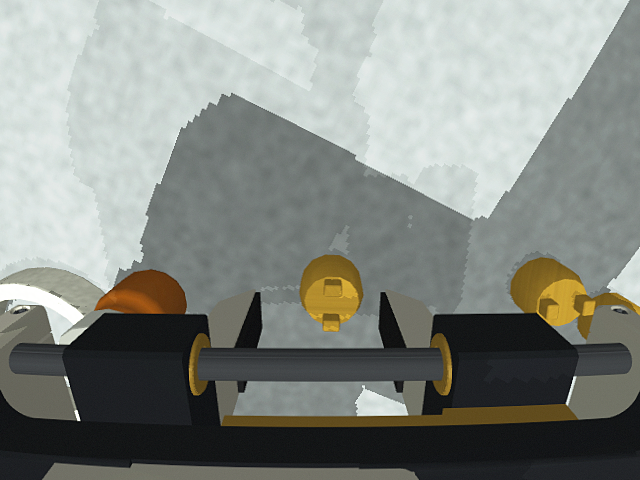

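```bash
python3 - <<'E'
from h import *
import pickle
M=pickle.load(open('pics/w33.pkl','rb'))
P=atz(M,(333,300),22);print(P)
goto([P[0],P[1],5],RV)
E
```

```text
[432.27526215  78.13883036  22.        ]
t 57.8 pos [439.3  74.6  23.3] shift tool [-4.9 18.2  6.4] n 1 per row [-4.9 18.2  6.4] rotvec [0.4 0.1 0.6] grip 56.0
```

{"fn": "send_rows", "kwargs": {"moves": [[[-5,5,5],[0.4,0,0.6],56],[[0,12,0],[0,0,0],56],[[0,0,0],[0,0,0],56],[[0,0,0],[0,0,56],56]]}}

```text
time: 58.3
tool_pos: [429.6, 76.1, 6.1]
tcp_rot: [-1.57, 0.192, 0.461]
contact_force: [-0.6, -0.3, -0.5]
grip_width: 55.8
```

```bash
python3 look.py w34;  python3 - <<'E'
from h import *
goto([432.5,77,5],RV)
E
```

```text
[429.6  76.1   6.1] [-1.57   0.192  0.461] [ 0.05  0.6   1.86 -0.1   0.87 -1.91] 55.80277714941529 dq 2.078
t 58.4 pos [434.3  76.7   6.7] shift tool [-1.1  1.9  1.1] n 1 per row [-1.1  1.9  1.1] rotvec [  0.2   0.  -11.2] grip 56.0
```

View pics/w34.png

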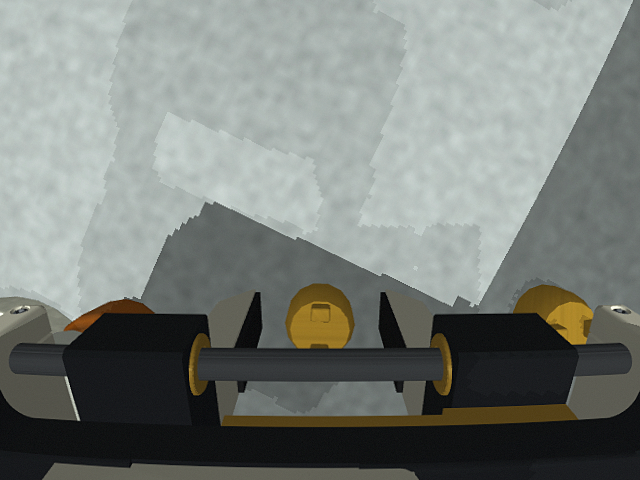

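I typed a stray turn of 56° in the last row. It was clipped to about 11° and touched nothing. Undoing it, then gripping.

{"fn": "send_rows", "kwargs": {"moves": [[[0,0,0],[0.2,0,-5.6],56],[[0,0,0],[0,0,-5.6],56],[[0,0,0],[0,0,0],56],[[0,0,0],[0,0,0],56]]}}

```text
time: 58.85
tool_pos: [437.1, 77.5, 6.0]
tcp_rot: [-1.572, -0.01, 0.463]
contact_force: [0.9, -0.2, 0.9]
grip_width: 56.0
```

```bash
python3 look.py w35;  python3 - <<'E'
from h import *
goto([432.5,77,5],RV)
E
```

```text
[437.1  77.5   6. ] [-1.572 -0.01   0.463] [ 0.    0.52  2.    0.01  0.61 -2.04] 56.01976282820174 dq 0.017
t 58.9 pos [437.   77.6   6. ] shift tool [-4.3  0.9  1.5] n 1 per row [-4.3  0.9  1.5] rotvec [0.1 0.1 0.5] grip 56.5
```

View pics/w35.png

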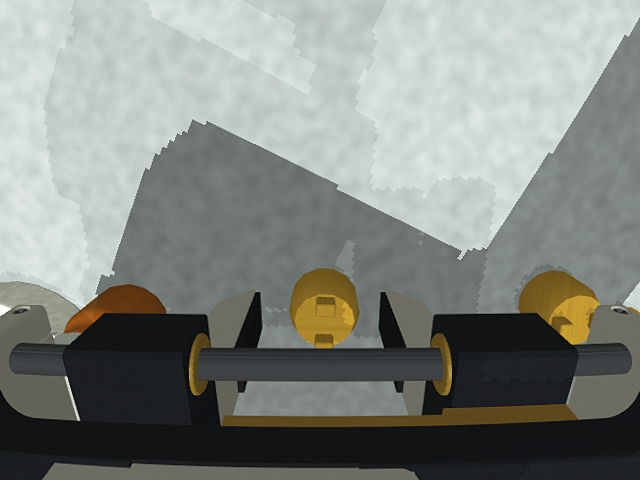

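{"fn": "send_rows", "kwargs": {"moves": [[[-4,1,1],[0,0,0.5],56],[[0,0,0],[0,0,0],56],[[0,0,0],[0,0,0],24],[[0,0,0],[0,0,0],24],[[0,0,0],[0,0,0],24],[[0,0,0],[0,0,0],24],[[0,0,0],[0,0,0],24]]}}

```text
time: 59.78
tool_pos: [433.8, 77.1, 4.7]
tcp_rot: [-1.572, 0.0, 0.464]
contact_force: [0.6, 0.3, -1.4]
grip_width: 30.5
```

```bash
cat > togo.py <<'E'
from h import *
import sys
a=[float(x) for x in sys.argv[1:5]]
goto(a[:3],rpy_port(a[3],0))
E
python3 togo.py 432.5 77 5 .461
```

```text
t 59.8 pos [433.8  77.1   4.7] shift tool [-1.2 -0.3  0.5] n 1 per row [-1.2 -0.3  0.5] rotvec [ 0.1  0.2 -0. ] grip 30.5
```

{"fn": "send_rows", "kwargs": {"moves": [[[0,-25,0],[0,0,0],24],[[0,-50,0],[0,0,0],24],[[0,-60,0],[0,0,0],24],[[0,-60,0],[0,0,0],24],[[0,-60,0],[0,0,0],24],[[42,-10,-1],[0,0,0],24],[[42,0,-1],[0,0,0],24],[[42,0,-1],[0,0,0],24],[[42,0,-1],[0,0,0],24],[[0,0,0],[0,0,-8.3],24],[[0,0,0],[0,0,-8.3],24],[[0,0,0],[0,0,-8.3],24],[[0,0,0],[0,0,0],24],[[0,0,0],[0,0,0],24]]}}

```text
time: 61.52
tool_pos: [591.2, 151.0, 271.6]
tcp_rot: [-1.569, -0.434, 0.461]
contact_force: [-0.2, 0.6, -1.0]
grip_width: 31.1
```

```bash
python3 drop.py 90; python3 look.py w36
```

```text
uyn [ 66.5  -1.1 133.8] final uyn [-5.00000000e+00  1.42108547e-14 -1.60000000e+01] F [-0.2  0.6 -1. ] j [ 0.03  0.25  1.61  0.23  0.9  -2.11]
t 61.5 pos [591.2 151.  271.6] shift tool [-15.7  75.3   1. ] n 2 per row [-7.9 37.6  0.5] rotvec [-0.1  0.  -0.1] grip 31.1
[591.2 151.  271.6] [-1.569 -0.434  0.461] [ 0.03  0.25  1.61  0.23  0.9  -2.11] 31.072845405995704 dq 0.02
```

View pics/w36.png

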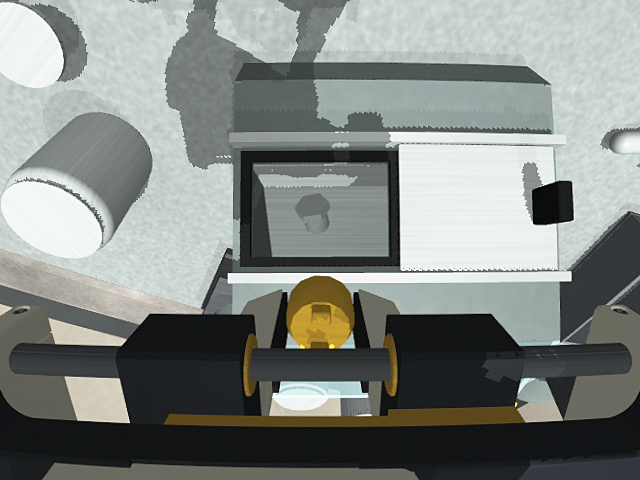

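```bash
python3 - <<'E'
from h import *
import pickle
M=pickle.load(open('pics/w36.pkl','rb'))
def cabf(P):
    c,s=np.cos(CAB[2]),np.sin(CAB[2]); d=P-np.array([CAB[0],CAB[1],0]); return np.array([c*d[0]+s*d[1],-s*d[0]+c*d[1],d[2]])
for z in(40,60,75): print(z,cabf(atz(M,(313,213),z)))
im=cv2.imread('pics/w36.png')[130:290,220:420]; cv2.imwrite('pics/w36c.png',cv2.resize(im,None,fx=4,fy=4-.3,interpolation=cv2.INTER_CUBIC))
E
```

```text
40 [ 24.1345089  -74.42103725  40.        ]
60 [  8.59078597 -74.00386842  60.        ]
75 [ -3.06700623 -73.69099179  75.        ]
```

View pics/w36c.png

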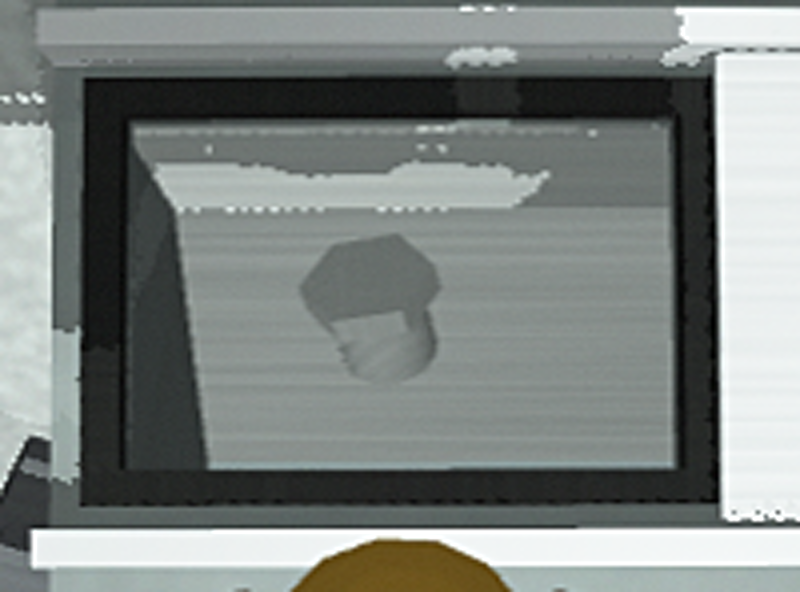

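The heavy head lies at the foot of the chute, in the cabinet frame at about (24,−74). The cap is held; inserting.

{"fn": "send_rows", "kwargs": {"moves": [[[-15,0,1],[0,0,0],24],[[0,0,0],[0,0,0],24],[[0,35,0],[0,0,0],24],[[0,35,0],[0,0,0],24],[[0,0,0],[0,0,0],24],[[0,0,0],[0,0,0],24],[[0,0,0],[0,0,0],24]]}}

```text
time: 62.45
tool_pos: [613.4, 161.6, 206.9]
tcp_rot: [-1.574, -0.44, 0.466]
contact_force: [0.1, -0.3, -0.3]
grip_width: 30.7
```

```bash
python3 drop.py 40
```

```text
uyn [38.1 -1.5 70.6] final uyn [-5.00000000e+00  1.42108547e-14 -1.60000000e+01] F [ 0.1 -0.3 -0.3] j [ 0.05  0.35  1.66  0.25  0.74 -2.14]
t 62.5 pos [613.4 161.6 206.9] shift tool [-11.1  56.1   1.5] n 1 per row [-11.1  56.1   1.5] rotvec [0.  0.3 0.2] grip 30.7
```

{"fn": "send_rows", "kwargs": {"moves": [[[-11,0,1],[0,0,0.2],24],[[0,0,0],[0,0,0],24],[[0,20,0],[0,0,0],24],[[0,20,0],[0,0,0],24],[[0,0,0],[0,0,0],24],[[0,0,0],[0,0,0],24]]}}

```text
time: 63.2
tool_pos: [619.5, 164.7, 169.8]
tcp_rot: [-1.577, -0.442, 0.467]
contact_force: [0.0, 0.3, -0.5]
grip_width: 30.5
```

```bash
python3 drop.py 0
```

```text
uyn [16.7 -1.4 39.5] final uyn [-5.00000000e+00  1.42108547e-14 -1.60000000e+01] F [ 0.   0.3 -0.5] j [ 0.06  0.4   1.7   0.28  0.65 -2.17]
t 63.2 pos [619.5 164.7 169.8] shift tool [-1.7 59.6  1.6] n 1 per row [-1.7 59.6  1.6] rotvec [0.2 0.3 0.4] grip 30.5
```

{"fn": "send_rows", "kwargs": {"moves": [[[-1,20,1],[0,0,0.3],24],[[-1,18,0.5],[0,0,0],24],[[0,14,0],[0,0,0],24],[[0,7,0],[0,0,0],24],[[0,0,0],[0,0,0],24]]}}

```text
time: 63.82
tool_pos: [641.2, 176.9, 112.0]
tcp_rot: [-1.577, -0.437, 0.467]
contact_force: [-1.0, -1.1, -0.7]
grip_width: 30.5
```

```bash
python3 drop.py 0
```

```text
uyn [ -6.5  -0.1 -18.8] final uyn [-5.00000000e+00  1.42108547e-14 -1.60000000e+01] F [-1.  -1.1 -0.7] j [ 0.08  0.51  1.69  0.3   0.55 -2.18]
t 63.8 pos [641.2 176.9 112. ] shift tool [ 0.5 -3.2  0.1] n 1 per row [ 0.5 -3.2  0.1] rotvec [0.2 0.3 0. ] grip 30.5
```

Release the cap, look, then retract.

{"fn": "send_rows", "kwargs": {"moves": [[[0,0,0],[0,0,0],36],[[0,0,0],[0,0,0],46],[[0,0,0],[0,0,0],46],[[0,0,0],[0,0,0],46],[[0,0,0],[0,0,0],46],[[0,-30,0],[0,0,0],46],[[0,-40,0],[0,0,0],46],[[0,-45,0],[0,0,0],46],[[0,-45,0],[0,0,0],46],[[0,-20,0],[0,0,0],46],[[0,0,0],[0,0,0],46],[[0,0,0],[0,0,0],46]]}}

```text
time: 65.32
tool_pos: [570.6, 142.4, 281.2]
tcp_rot: [-1.578, -0.439, 0.467]
contact_force: [-1.0, -0.7, -0.5]
grip_width: 45.8
```

```bash
python3 look.py w37; python3 - <<'E'
from h import *
j=pose()
goto([384,178,200],rpy_port(1.1,0))
E
```

```text
[570.6 142.4 281.2] [-1.578 -0.439  0.467] [ 0.02  0.19  1.66  0.23  0.9  -2.13] 45.756013773073995 dq 0.006
t 65.4 pos [570.7 142.4 281. ] shift tool [-170.8    8.4  115.8] n 4 per row [-42.7   2.1  29. ] rotvec [  8.4 -35.8  24.2] grip 45.9
```

View pics/w37.png

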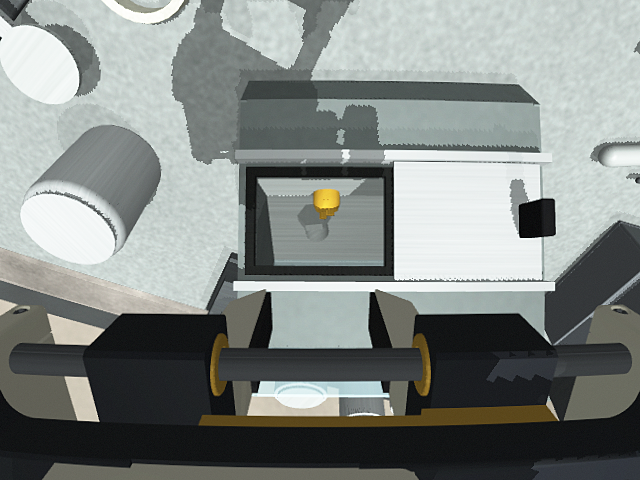

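{"fn": "send_rows", "kwargs": {"moves": [[[0,0,0],[1.7,-7.2,4.8],50],[[0,0,0],[1.7,-7.2,4.8],50],[[0,0,0],[1.7,-7.2,4.8],50],[[0,0,0],[1.7,-7.2,4.8],50],[[0,0,0],[1.7,-7.2,4.8],50],[[-13,15,45],[0,0,0],54],[[-13,20,45],[0,0,0],54],[[-13,20,45],[0,0,0],54],[[-13,20,45],[0,0,0],54],[[0,0,0],[0,0,0],54],[[0,0,0],[0,0,0],54],[[0,0,0],[0,0,0],54]]}}

```text
time: 66.88
tool_pos: [379.1, 174.5, 189.9]
tcp_rot: [-1.541, 0.025, 1.127]
contact_force: [-0.3, 0.4, 0.1]
grip_width: 54.1
```

```bash
python3 look.py w38 cap1:0; python3 togo.py 384 178 110 1.1
```

```text
[379.1 174.5 189.9] [-1.541  0.025  1.127] [ 0.25  0.2   1.82 -0.    1.15 -2.45] 54.13419100878646 dq 0.019
cap1 0.88 [312.  231.1] [385.2 182.6]
cap1 0.62 [ 72.2 365. ] [691.5 203.9]
cap1 0.61 [332.3 268.9] [383.9 226.6]
   ext cap1 0.96 [336.2 275.4  30.1  36.7]
   ext cap1 0.59 [311.  229.2  34.7  35.1]
t 67.0 pos [379.  174.4 190. ] shift tool [ 7.4 79.7 -5.3] n 2 per row [ 3.7 39.9 -2.7] rotvec [-1.7  1.5 -1.4] grip 54.0
```

View pics/w38.png

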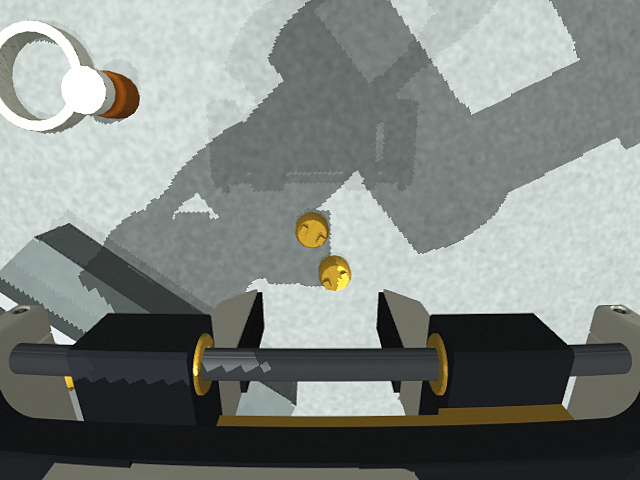

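{"fn": "send_rows", "kwargs": {"moves": [[[0,0,0],[-1.7,1.5,-1.4],54],[[0,35,-2],[0,0,0],54],[[0,35,-2],[0,0,0],54],[[0,0,0],[0,0,0],54],[[0,0,0],[0,0,0],54],[[0,0,0],[0,0,0],54]]}}

```text
time: 67.78
tool_pos: [388.0, 172.7, 121.9]
tcp_rot: [-1.579, -0.005, 1.098]
contact_force: [-0.1, -0.1, 0.9]
grip_width: 54.2
```

```bash
python3 look.py w39 cap1:0; python3 togo.py 384 179.5 40 1.1
```

```text
[388.  172.7 121.9] [-1.579 -0.005  1.098] [ 0.24  0.28  1.94 -0.    0.91 -2.43] 54.154125982756575 dq 0.017
cap1 0.93 [327.1 238.9] [385.  177.2]
cap1 0.55 [354.8 294.3] [386.1 230.4]
   ext cap1 0.97 [330.2 243.6  41.6  44.2]
   ext cap1 0.86 [359.8 296.1  41.8  48.4]
   ext cap1 0.43 [ 29.8  67.5  59.5 128.6]
t 67.9 pos [387.8 172.7 121.6] shift tool [ 3.9 81.6  7.1] n 2 per row [ 2.  40.8  3.6] rotvec [ 0.4 -0.1  0.3] grip 54.0
```

View pics/w39.png

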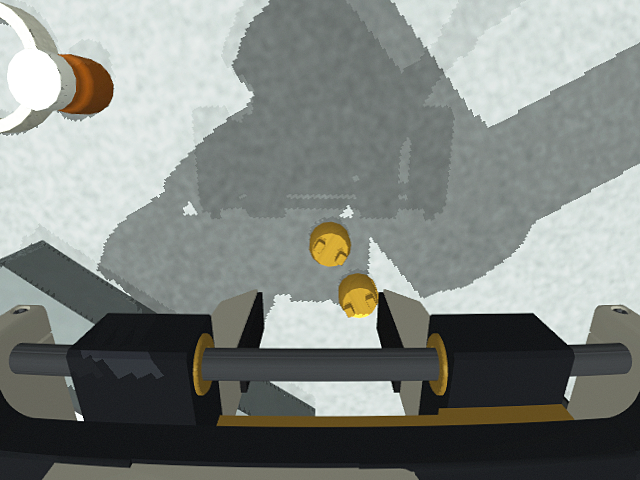

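```bash
cat > px.py <<'E'
from h import *
import pickle,sys
M=pickle.load(open(f'pics/{sys.argv[1]}.pkl','rb'))
for a in sys.argv[2:]:
    u,v_,z=map(float,a.split(',')); print(a,np.round(atz(M,(u,v_),z),1))
E
python3 px.py w39 330.2,243.6,14 359.8,296.1,14
```

```text
330.2,243.6,14 [382.7 177.6  14. ]
359.8,296.1,14 [381.4 227.   14. ]
```

{"fn": "send_rows", "kwargs": {"moves": [[[2,25,4],[0.4,0,0.3],54],[[2,25,3],[0,0,0],54],[[0,25,0],[0,0,0],54],[[0,0,0],[0,0,0],54],[[0,0,0],[0,0,0],54]]}}

```text
time: 68.55
tool_pos: [386.2, 180.5, 48.1]
tcp_rot: [-1.577, -0.005, 1.098]
contact_force: [0.1, 0.9, -0.2]
grip_width: 53.8
```

```bash
python3 look.py w40 cap1:0; python3 togo.py 384 178.5 5 1.1
```

```text
[386.2 180.5  48.1] [-1.577 -0.005  1.098] [ 0.26  0.42  2.02 -0.    0.7  -2.41] 53.826993726758296 dq 0.006
cap1 0.94 [357.6 332.1] [384.  228.1]
cap1 0.58 [323.  268.6] [383.9 179.6]
   ext cap1 0.69 [359.8 330.1  50.3  38.3]
   ext cap1 0.64 [322.2 272.7  51.9  60.2]
t 68.7 pos [386.3 180.5  48.2] shift tool [-3.  43.1  1.4] n 1 per row [-3.  43.1  1.4] rotvec [ 0.4 -0.1  0.3] grip 54.4
```

View pics/w40.png

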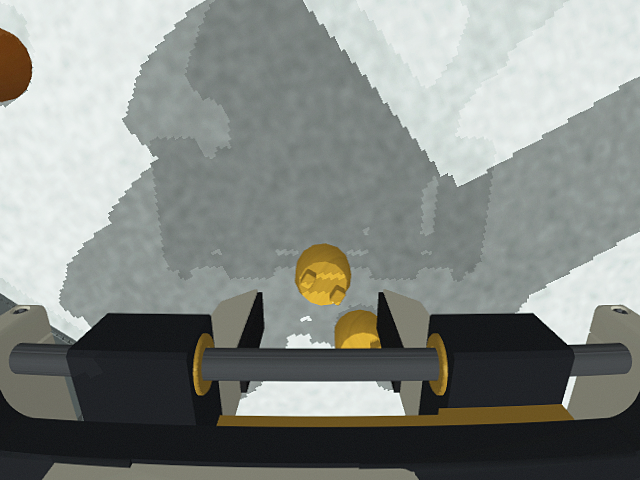

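{"fn": "send_rows", "kwargs": {"moves": [[[-3,20,1],[0.4,0,0.3],54],[[-1,20,0],[0,0,0],54],[[0,2,0],[0,0,0],54],[[0,0,0],[0,0,0],54],[[0,0,0],[0,0,0],54]]}}

```text
time: 69.32
tool_pos: [386.7, 178.2, 9.1]
tcp_rot: [-1.576, -0.005, 1.098]
contact_force: [0.2, -0.4, -0.5]
grip_width: 53.9
```

```bash
python3 look.py w41; python3 togo.py 383.5 178.5 5 1.1
```

```text
[386.7 178.2   9.1] [-1.576 -0.005  1.098] [ 0.25  0.5   2.05  0.    0.59 -2.42] 53.876673817147925 dq 0.011
t 69.4 pos [386.8 178.2   9.1] shift tool [-1.3  4.1  3.1] n 1 per row [-1.3  4.1  3.1] rotvec [ 0.3 -0.1  0.3] grip 54.0
```

View pics/w41.png

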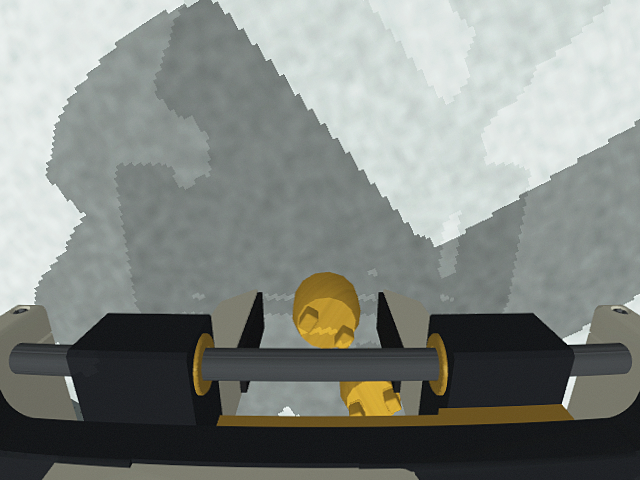

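{"fn": "send_rows", "kwargs": {"moves": [[[-2,4,2],[0,0,0],54],[[0,0,0],[0,0,0],24],[[0,0,0],[0,0,0],24],[[0,0,0],[0,0,0],24],[[0,0,0],[0,0,0],24],[[0,0,0],[0,0,0],24]]}}

```text
time: 70.12
tool_pos: [384.3, 177.4, 5.5]
tcp_rot: [-1.577, -0.006, 1.098]
contact_force: [0.0, -0.7, 0.3]
grip_width: 30.6
```

```bash
python3 togo.py 383.5 178.5 5 1.1
```

```text
t 70.1 pos [384.3 177.4   5.5] shift tool [0.6 0.5 1.2] n 1 per row [0.6 0.5 1.2] rotvec [ 0.4 -0.1  0.4] grip 30.6
```

{"fn": "send_rows", "kwargs": {"moves": [[[0,-25,0],[0,0,0],24],[[0,-50,0],[0,0,0],24],[[0,-60,0],[0,9.1,0],24],[[0,-60,0],[0,9.1,0],24],[[0,-60,0],[0,9.1,0],24],[[0,-10,0],[0,9.1,0],24],[[40,0,-28],[0,0,0],24],[[40,0,-28],[0,0,0],24],[[40,0,-28],[0,0,0],24],[[40,0,-28],[0,0,0],24],[[0,0,0],[0,0,-8.3],24],[[0,0,0],[0,0,-8.3],24],[[0,0,0],[0,0,-8.3],24],[[0,0,0],[0,0,0],24],[[0,0,0],[0,0,0],24],[[0,0,0],[0,0,0],24]]}}

```text
time: 72.12
tool_pos: [582.7, 142.5, 273.9]
tcp_rot: [-1.568, -0.441, 0.44]
contact_force: [0.3, 0.0, -0.5]
grip_width: 30.4
```

```bash
sed -i 's/base=fw(-5,0,-16)/base=fw(-5,float(sys.argv[2]) if len(sys.argv)>2 else 0,-17)/' drop.py; python3 drop.py 90 10; python3 look.py w42
```

```text
uyn [ 60.   -4.9 143.5] final uyn [ -5.  10. -17.] F [ 0.3  0.  -0.5] j [ 0.02  0.22  1.64  0.23  0.89 -2.11]
t 72.1 pos [582.7 142.5 273.9] shift tool [-6.9 82.9 15.3] n 2 per row [-3.4 41.5  7.7] rotvec [ 0.4 -1.1  0.3] grip 30.4
[582.7 142.5 273.9] [-1.568 -0.441  0.44 ] [ 0.02  0.22  1.64  0.23  0.89 -2.11] 30.43074184118476 dq 0.032
```

View pics/w42.png

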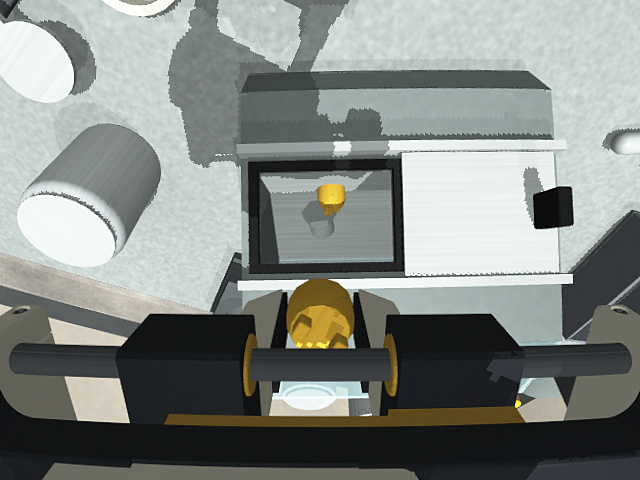

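{"fn": "send_rows", "kwargs": {"moves": [[[-12,0,15],[0.4,-1.1,0.3],24],[[0,0,0],[0,0,0],24],[[0,35,0],[0,0,0],24],[[0,35,0],[0,0,0],24],[[0,0,0],[0,0,0],24],[[0,0,0],[0,0,0],24],[[0,0,0],[0,0,0],24]]}}

```text
time: 73.05
tool_pos: [593.9, 167.1, 207.5]
tcp_rot: [-1.573, -0.44, 0.466]
contact_force: [-0.4, 0.5, -1.3]
grip_width: 30.8
```

```bash
python3 drop.py 40 10
```

```text
uyn [27.9 12.2 81.7] final uyn [ -5.  10. -17.] F [-0.4  0.5 -1.3] j [ 0.06  0.32  1.71  0.25  0.72 -2.13]
t 73.0 pos [593.9 167.1 207.5] shift tool [ 2.5 64.  -2.2] n 2 per row [ 1.3 32.  -1.1] rotvec [0.  0.3 0.2] grip 30.8
```

{"fn": "send_rows", "kwargs": {"moves": [[[1,20,-2],[0,0,0.2],24],[[0,20,0],[0,0,0],24],[[0,20,0],[0,0,0],24],[[0,0,0],[0,0,0],24],[[0,0,0],[0,0,0],24]]}}

```text
time: 73.68
tool_pos: [621.2, 177.0, 152.8]
tcp_rot: [-1.576, -0.44, 0.466]
contact_force: [-0.7, -0.6, -1.2]
grip_width: 30.4
```

```bash
python3 drop.py 0 10
```

```text
uyn [ 9.6  8.9 22.6] final uyn [ -5.  10. -17.] F [-0.7 -0.6 -1.2] j [ 0.08  0.43  1.7   0.27  0.61 -2.15]
t 73.7 pos [621.2 177.  152.8] shift tool [-0.3 42.2  1.2] n 1 per row [-0.3 42.2  1.2] rotvec [0.1 0.3 0.2] grip 30.4
```

{"fn": "send_rows", "kwargs": {"moves": [[[-1,16,0],[0,0,0],24],[[-1,15,0.5],[0,0,0],24],[[0,9,0],[0,0,0],24],[[0,0,0],[0,0,0],24],[[0,0,0],[0,0,0],24]]}}

```text
time: 74.3
tool_pos: [635.9, 184.5, 114.0]
tcp_rot: [-1.576, -0.441, 0.466]
contact_force: [-0.4, 0.4, -0.1]
grip_width: 30.5
```

```bash
python3 drop.py 0 10
```

```text
uyn [ -6.1   9.  -16.5] final uyn [ -5.  10. -17.] F [-0.4  0.4 -0.1] j [ 0.09  0.51  1.7   0.3   0.54 -2.17]
t 74.3 pos [635.9 184.5 114. ] shift tool [1.3 0.1 1. ] n 1 per row [1.3 0.1 1. ] rotvec [0.2 0.3 0.3] grip 30.5
```

{"fn": "send_rows", "kwargs": {"moves": [[[0,0,0],[0,0,0],34],[[0,0,0],[0,0,0],42],[[0,0,0],[0,0,0],42],[[0,0,0],[0,0,0],42],[[0,0,0],[0,0,0],42],[[0,-30,0],[0,0,0],42],[[0,-40,0],[0,0,0],42],[[0,-45,0],[0,0,0],42],[[0,-45,0],[0,0,0],46],[[0,-20,0],[0,0,0],46],[[0,0,0],[0,0,0],46],[[0,0,0],[0,0,0],46]]}}

```text
time: 75.8
tool_pos: [564.7, 149.6, 282.1]
tcp_rot: [-1.577, -0.442, 0.467]
contact_force: [0.4, -1.3, 0.1]
grip_width: 45.8
```

```bash
python3 look.py w43; python3 togo.py 381.5 227 190 1.1
```

```text
[564.7 149.6 282.1] [-1.577 -0.442  0.467] [ 0.03  0.18  1.67  0.23  0.89 -2.11] 45.80357152001099 dq 0.005
t 75.8 pos [564.7 149.7 281.9] shift tool [-155.8   26.9  151.6] n 4 per row [-38.9   6.7  37.9] rotvec [  8.4 -35.8  24.4] grip 45.9
```

View pics/w43.png

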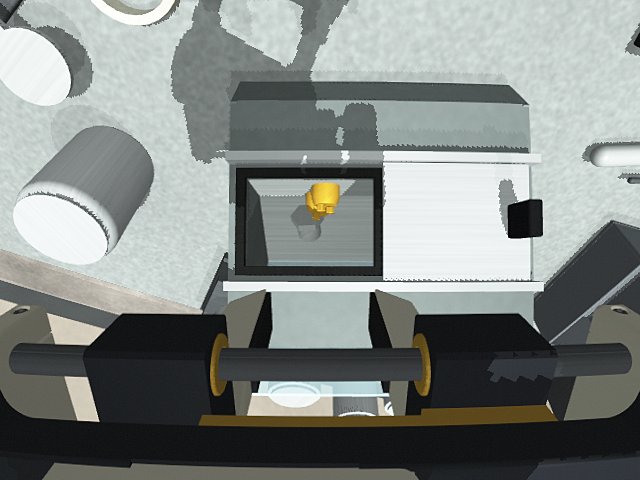

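{"fn": "send_rows", "kwargs": {"moves": [[[0,0,0],[0,0,8.4],54],[[0,0,0],[0,0,8.4],54],[[0,0,0],[0,0,8.4],54],[[-32,20,38],[0,0,0],54],[[-32,25,38],[0,0,0],54],[[-32,25,37],[0,0,0],54],[[-32,25,37],[0,0,0],54],[[0,0,0],[0,0,0],54],[[0,0,0],[0,0,0],54],[[0,0,0],[0,0,0],54]]}}

```text
time: 77.1
tool_pos: [378.1, 228.2, 170.7]
tcp_rot: [-1.572, 0.035, 0.463]
contact_force: [-0.2, 0.2, 0.4]
grip_width: 54.0
```

```bash
python3 look.py w44 cap1:0; python3 togo.py 382 227 100 .461
```

```text
[378.1 228.2 170.7] [-1.572  0.035  0.463] [ 0.37  0.27  1.8  -0.    1.11 -1.66] 54.02741454203399 dq 0.017
cap1 0.89 [316.1 229.1] [381.1 225.6]
   ext cap1 0.69 [318.9 235.3  35.2  40.6]
t 77.2 pos [378.  228.  170.9] shift tool [ 5.5 70.8 -2.6] n 2 per row [ 2.8 35.4 -1.3] rotvec [ 0.1  0.1 -2. ] grip 54.0
```

View pics/w44.png

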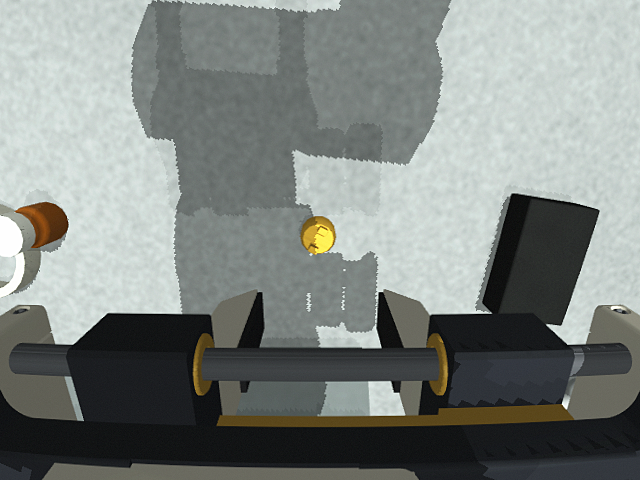

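{"fn": "send_rows", "kwargs": {"moves": [[[0,0,0],[0,0,-2],54],[[0,0,0],[0,0,0],54],[[0,40,-1],[0,0,0],54],[[0,40,-1],[0,0,0],54],[[0,40,0],[0,0,0],54],[[0,0,0],[0,0,0],54],[[0,0,0],[0,0,0],54]]}}

```text
time: 78.12
tool_pos: [385.6, 226.5, 51.3]
tcp_rot: [-1.573, -0.008, 0.459]
contact_force: [-0.3, 0.6, 0.6]
grip_width: 53.9
```

```bash
python3 look.py w45 cap1:0; python3 togo.py 381.5 226.5 5 .461; python3 px.py w44 318.9,235.3,14
```

```text
[385.6 226.5  51.3] [-1.573 -0.008  0.459] [ 0.36  0.44  1.96 -0.    0.74 -1.67] 53.92450791377846 dq 0.012
cap1 0.84 [322.7 266.5] [383.3 227.2]
   ext cap1 0.85 [326.1 275.4  57.5  65.7]
t 78.3 pos [385.5 226.6  51.5] shift tool [-4.1 46.5  1.8] n 1 per row [-4.1 46.5  1.8] rotvec [ 0.1 -0.1  0.5] grip 54.0
318.9,235.3,14 [382.  228.9  14. ]
```

View pics/w45.png

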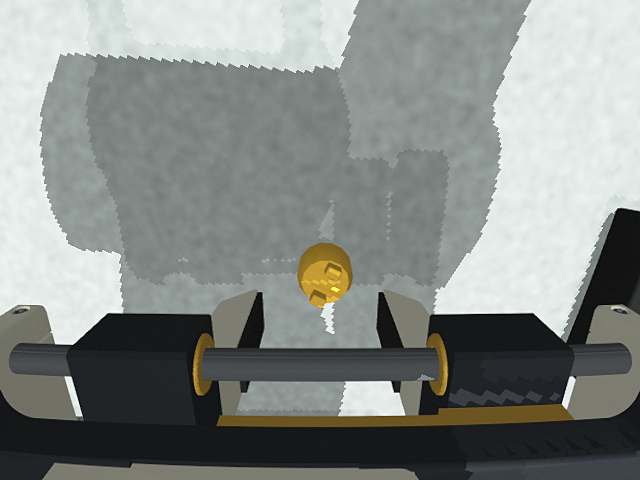

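{"fn": "send_rows", "kwargs": {"moves": [[[-4,22,2],[0,0,0.5],54],[[0,20,0],[0,0,0],54],[[0,3,0],[0,0,0],54],[[0,0,0],[0,0,0],54],[[0,0,0],[0,0,0],54]]}}

```text
time: 78.9
tool_pos: [385.3, 228.3, 11.1]
tcp_rot: [-1.574, -0.012, 0.459]
contact_force: [0.5, -0.0, 0.7]
grip_width: 54.1
```

```bash
python3 look.py w46; python3 togo.py 382 227.5 5 .461
```

```text
[385.3 228.3  11.1] [-1.574 -0.012  0.459] [ 0.37  0.52  1.99 -0.    0.62 -1.66] 54.05147121381842 dq 0.01
t 79.0 pos [385.4 228.4  11.1] shift tool [-3.5  6.1  0.7] n 1 per row [-3.5  6.1  0.7] rotvec [ 0.2 -0.1  0.7] grip 53.7
```

View pics/w46.png

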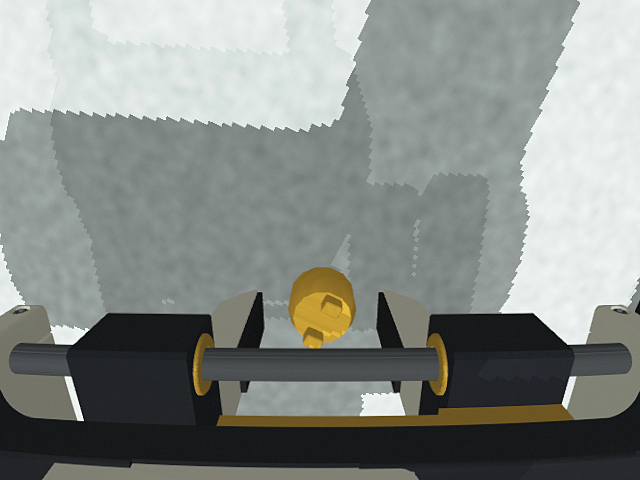

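{"fn": "send_rows", "kwargs": {"moves": [[[-4,6,0.5],[0,0,0.5],54],[[0,0,0],[0,0,0],54],[[0,0,0],[0,0,0],24],[[0,0,0],[0,0,0],24],[[0,0,0],[0,0,0],24],[[0,0,0],[0,0,0],24],[[0,0,0],[0,0,0],24]]}}

```text
time: 79.82
tool_pos: [381.7, 227.1, 5.3]
tcp_rot: [-1.574, -0.004, 0.459]
contact_force: [-0.3, 0.4, -0.6]
grip_width: 30.6
```

```bash
python3 togo.py 580 140 280 .461
```

```text
t 79.8 pos [381.7 227.1   5.3] shift tool [ 140.2 -273.5 -167. ] n 6 per row [ 23.4 -45.6 -27.8] rotvec [ 0.2 -0.1  0.2] grip 30.6
```

{"fn": "send_rows", "kwargs": {"moves": [[[0,-25,0],[0,0,0],24],[[0,-50,0],[0,0,0],24],[[0,-60,0],[0,0,0],24],[[0,-60,0],[0,0,0],24],[[0,-60,0],[0,0,0],24],[[33,-15,-42],[0,0,0],24],[[33,0,-42],[0,0,0],24],[[33,0,-42],[0,0,0],24],[[33,0,-40],[0,0,0],24],[[0,0,0],[0,0,-8.3],24],[[0,0,0],[0,0,-8.3],24],[[0,0,0],[0,0,-8.3],24],[[0,0,0],[0,0,0],24],[[0,0,0],[0,0,0],24],[[0,0,0],[0,0,0],24]]}}

```text
time: 81.7
tool_pos: [580.1, 133.7, 279.2]
tcp_rot: [-1.572, -0.437, 0.46]
contact_force: [-0.0, 0.9, -0.8]
grip_width: 30.5
```

```bash
python3 drop.py 90 -8; python3 look.py w47
```

```text
uyn [ 59.3 -11.6 151.7] final uyn [ -5.  -8. -17.] F [-0.   0.9 -0.8] j [-0.01  0.21  1.64  0.24  0.91 -2.15]
t 81.7 pos [580.1 133.7 279.2] shift tool [-2.9 90.5  3.8] n 2 per row [-1.4 45.2  1.9] rotvec [ 0.1 -0.1  0.1] grip 30.5
[580.1 133.7 279.2] [-1.572 -0.437  0.46 ] [-0.01  0.21  1.64  0.24  0.91 -2.15] 30.488547548353782 dq 0.03
```

View pics/w47.png

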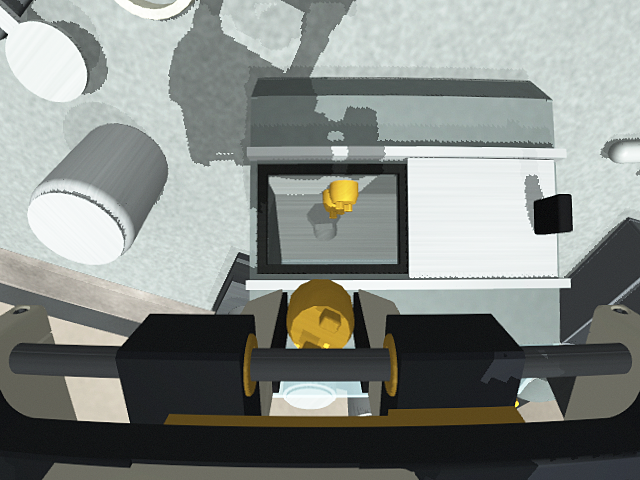

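{"fn": "send_rows", "kwargs": {"moves": [[[-8,0,3],[0,0,0],24],[[0,0,0],[0,0,0],24],[[0,35,0],[0,0,0],24],[[0,35,0],[0,0,0],24],[[0,10,0],[0,0,0],24],[[0,0,0],[0,0,0],24],[[0,0,0],[0,0,0],24]]}}

```text
time: 82.62
tool_pos: [605.0, 149.3, 204.6]
tcp_rot: [-1.574, -0.441, 0.463]
contact_force: [-0.7, 0.6, -0.3]
grip_width: 30.8
```

```bash
python3 drop.py 40 -8
```

```text
uyn [27.3 -8.7 78.3] final uyn [ -5.  -8. -17.] F [-0.7  0.6 -0.3] j [ 0.03  0.33  1.7   0.27  0.73 -2.17]
t 82.6 pos [605.  149.3 204.6] shift tool [ 1.9 60.6  0.9] n 2 per row [ 1.  30.3  0.4] rotvec [0.2 0.1 0.3] grip 30.8
```

{"fn": "send_rows", "kwargs": {"moves": [[[1,20,1],[0,0,0.3],24],[[0,20,0],[0,0,0],24],[[0,16,0],[0,0,0],24],[[0,0,0],[0,0,0],24],[[0,0,0],[0,0,0],24]]}}

```text
time: 83.25
tool_pos: [629.0, 161.7, 153.8]
tcp_rot: [-1.576, -0.439, 0.463]
contact_force: [-0.6, 0.1, 0.2]
grip_width: 30.5
```

```bash
python3 drop.py 0 -8; python3 look.py w48
```

```text
uyn [10.5 -8.4 23.2] final uyn [ -5.  -8. -17.] F [-0.6  0.1  0.2] j [ 0.05  0.43  1.69  0.28  0.63 -2.18]
t 83.2 pos [629.  161.7 153.8] shift tool [-0.9 43.1  0.6] n 1 per row [-0.9 43.1  0.6] rotvec [0.3 0.1 0.2] grip 30.5
[629.  161.7 153.8] [-1.576 -0.439  0.463] [ 0.05  0.43  1.69  0.28  0.63 -2.18] 30.476040287675435 dq 0.01
```

View pics/w48.png

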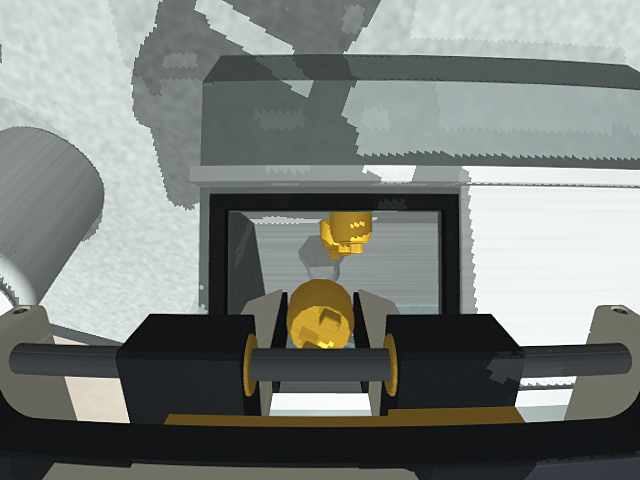

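{"fn": "send_rows", "kwargs": {"moves": [[[-1,16,0],[0,0,0],24],[[-1,15,0.5],[0,0,0],24],[[0,9,0],[0,0,0],24],[[0,0,0],[0,0,0],24],[[0,0,0],[0,0,0],24]]}}

```text
time: 83.92
tool_pos: [643.5, 169.1, 114.6]
tcp_rot: [-1.577, -0.44, 0.463]
contact_force: [-0.2, 0.9, 0.3]
grip_width: 30.9
```

```bash
python3 drop.py 0 -8
```

```text
uyn [ -5.8  -8.1 -16. ] final uyn [ -5.  -8. -17.] F [-0.2  0.9  0.3] j [ 0.06  0.51  1.69  0.31  0.55 -2.2 ]
t 83.9 pos [643.5 169.1 114.6] shift tool [1.1 0.6 0.1] n 1 per row [1.1 0.6 0.1] rotvec [0.3 0.1 0.2] grip 30.9
```

{"fn": "send_rows", "kwargs": {"moves": [[[0,0,0],[0,0,0],34],[[0,0,0],[0,0,0],42],[[0,0,0],[0,0,0],42],[[0,0,0],[0,0,0],42],[[0,0,0],[0,0,0],42],[[0,-30,0],[0,0,0],42],[[0,-40,0],[0,0,0],42],[[0,-45,0],[0,0,0],42],[[0,-45,0],[0,0,0],46],[[0,-20,0],[0,0,0],46],[[0,0,0],[0,0,0],46],[[0,0,0],[0,0,0],46]]}}

```text
time: 85.42
tool_pos: [572.4, 134.7, 282.7]
tcp_rot: [-1.578, -0.441, 0.463]
contact_force: [-0.5, 0.2, 0.1]
grip_width: 45.7
```

```bash
python3 look.py w49; python3 - <<'E'
import cv2
im=cv2.imread('pics/w49.png')[140:310,210:420]; cv2.imwrite('pics/w49c.png',cv2.resize(im,None,fx=3.5,fy=3.5,interpolation=cv2.INTER_CUBIC))
E
python3 togo.py 349 -260 190 .461
```

```text
[572.4 134.7 282.7] [-1.578 -0.441  0.463] [-0.    0.19  1.65  0.24  0.91 -2.14] 45.72005863033355 dq 0.006
t 85.5 pos [572.4 134.7 282.6] shift tool [-379.7  -74.8 -253.9] n 8 per row [-47.5  -9.4 -31.7] rotvec [ 0.4  0.  25.2] grip 45.6
```

View pics/w49c.png

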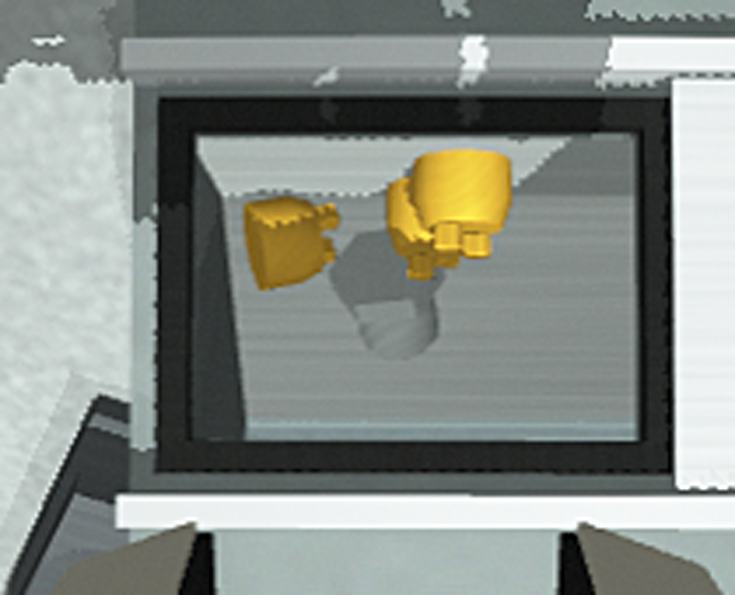

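```bash
python3 - <<'E'
from h import *
import pickle
M=pickle.load(open('pics/w49.pkl','rb'))
def cabf(P):
    c,s=np.cos(CAB[2]),np.sin(CAB[2]); d=P-np.array([CAB[0],CAB[1],0]); return np.array([c*d[0]+s*d[1],-s*d[0]+c*d[1],d[2]])
o,d=ray(M,(342,193))
for dep in(390,410,430,450,470): print(dep,cabf(o+d*dep).round(0))
o,d=ray(M,(290,210))
for dep in(430,450,470): print(dep,cabf(o+d*dep).round(0))
E
```

```text
390 [-38. -52.  68.]
410 [-26. -51.  52.]
430 [-15. -49.  35.]
450 [ -3. -48.  19.]
470 [  8. -47.   2.]
430 [  -1. -109.   49.]
450 [  12. -111.   33.]
470 [  24. -113.   18.]
```

Three caps and the heavy head are inside, all below about 70 mm. Now the last cap, at about (348,−260).

{"fn": "send_rows", "kwargs": {"moves": [[[0,0,0],[0,0,8.4],54],[[0,0,0],[0,0,8.4],54],[[0,0,0],[0,0,8.4],54],[[-45,0,-31],[0,0,0],54],[[-45,0,-31],[0,0,0],54],[[-45,0,-31],[0,0,0],54],[[-45,10,-31],[0,0,0],54],[[-45,20,-31],[0,0,0],54],[[-45,20,-31],[0,0,0],54],[[-45,20,-31],[0,0,0],54],[[-45,20,-31],[0,0,0],54],[[0,0,0],[0,0,0],54],[[0,0,0],[0,0,0],54],[[0,0,0],[0,0,0],54]]}}

```text
time: 87.22
tool_pos: [352.6, -256.2, 177.5]
tcp_rot: [-1.555, 0.039, 0.466]
contact_force: [0.2, 0.7, -0.1]
grip_width: 54.0
```

```bash
python3 look.py w50 cap1:0; python3 togo.py 348 -260 110 .461
```

```text
[ 352.6 -256.2  177.5] [-1.555  0.039  0.466] [-0.78  0.25  1.8  -0.04  1.12 -2.8 ] 54.0412802696597 dq 0.01
cap1 0.78 [316.3 220.1] [ 347.4 -259.5]
   ext cap1 0.77 [314.  220.6  38.2  39.1]
t 87.4 pos [ 352.7 -256.3  177.9] shift tool [-3.2 68.1 -2.2] n 2 per row [-1.6 34.  -1.1] rotvec [-0.8  0.3 -2.2] grip 54.1
```

View pics/w50.png

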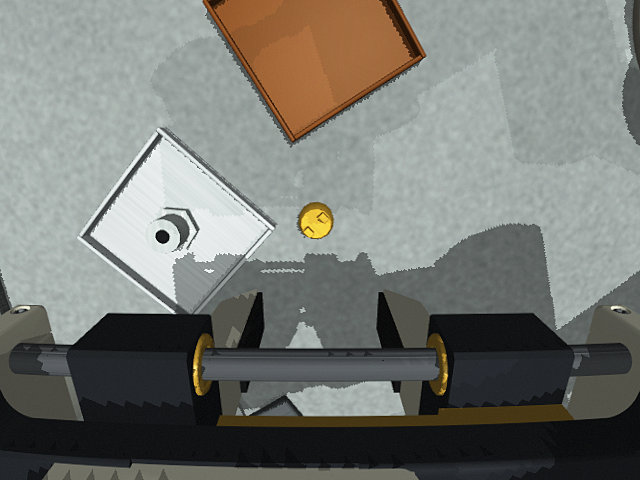

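With the current jaw direction one finger would meet the tray's corner. Turning to yaw −0.3, which clears the tray by about 28 mm.

{"fn": "send_rows", "kwargs": {"moves": [[[0,0,0],[-0.8,9,-2.2],54],[[0,0,0],[0,9,0],54],[[0,0,0],[0,9,0],54],[[0,0,0],[0,9,0],54],[[0,0,0],[0,8,0],54],[[0,30,0],[0,0,0],54],[[0,0,0],[0,0,0],54],[[0,0,0],[0,0,0],54],[[0,0,0],[0,0,0],54]]}}

```text
time: 88.5
tool_pos: [357.9, -253.1, 151.9]
tcp_rot: [-1.577, -0.01, -0.315]
contact_force: [1.0, 0.2, -0.7]
grip_width: 54.1
```

```bash
python3 look.py w51 cap1:0; python3 togo.py 348 -260 50 -.3
```

```text
[ 357.9 -253.1  151.9] [-1.577 -0.01  -0.315] [-0.79  0.26  1.87 -0.    1.   -2.05] 54.10795104667853 dq 0.014
cap1 0.66 [307.5 215.3] [ 346.4 -261.6]
   ext cap1 0.77 [306.9 218.2  41.6  39.7]
t 88.7 pos [ 357.8 -253.2  151.7] shift tool [ -8.2 101.7  -8.9] n 2 per row [-4.1 50.8 -4.4] rotvec [ 0.4 -0.9  0.6] grip 54.0
```

View pics/w51.png

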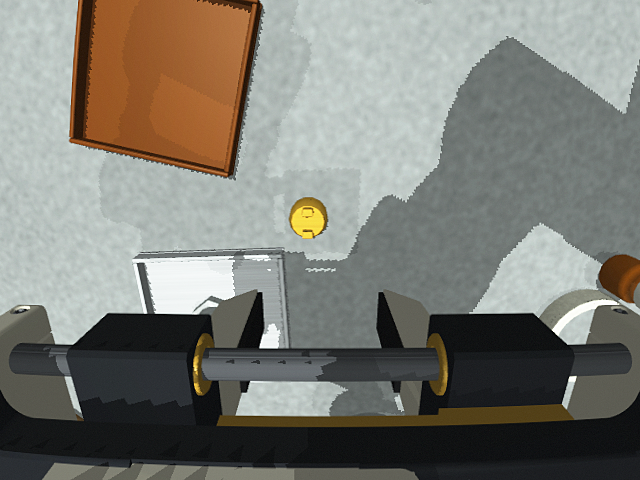

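```bash
python3 px.py w51 306.9,218.2,14
```

```text
306.9,218.2,14 [ 345.4 -261.2   14. ]
```

{"fn": "send_rows", "kwargs": {"moves": [[[-10,0,-8],[0.4,-0.9,0.6],54],[[0,0,0],[0,0,0],54],[[0,35,0],[0,0,0],54],[[0,35,0],[0,0,0],54],[[0,20,0],[0,0,0],54],[[0,0,0],[0,0,0],54],[[0,0,0],[0,0,0],54]]}}

```text
time: 89.52
tool_pos: [348.7, -259.4, 62.0]
tcp_rot: [-1.573, -0.007, -0.302]
contact_force: [0.5, 1.2, 0.3]
grip_width: 54.0
```

```bash
python3 look.py w52 cap1:0; python3 togo.py 347 -260 5 -.3
```

```text
[ 348.7 -259.4   62. ] [-1.573 -0.007 -0.302] [-0.82  0.4   1.98  0.    0.75 -2.09] 53.960326526080436 dq 0.004
cap1 0.74 [317.4 261. ] [ 346.9 -260.7]
   ext cap1 0.92 [318.1 267.4  53.2  58.8]
t 89.7 pos [ 348.7 -259.5   62.1] shift tool [-1.9 57.1 -0.8] n 1 per row [-1.9 57.1 -0.8] rotvec [ 0.2 -0.1  0.4] grip 53.9
```

View pics/w52.png

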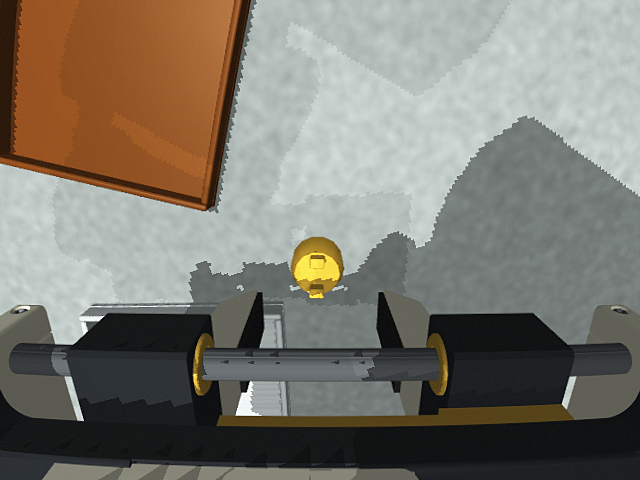

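{"fn": "send_rows", "kwargs": {"moves": [[[-2,25,-1],[0,0,0.4],54],[[0,20,0],[0,0,0],54],[[0,8,0],[0,0,0],54],[[0,0,0],[0,0,0],54],[[0,0,0],[0,0,0],54]]}}

```text
time: 90.3
tool_pos: [348.9, -262.4, 11.5]
tcp_rot: [-1.578, -0.007, -0.302]
contact_force: [0.1, -0.2, 0.4]
grip_width: 54.1
```

```bash
python3 look.py w53; python3 togo.py 346.7 -260.5 5 -.3
```

```text
[ 348.9 -262.4   11.5] [-1.578 -0.007 -0.302] [-0.82  0.5   2.02 -0.    0.61 -2.08] 54.07825073803932 dq 0.005
t 90.3 pos [ 348.9 -262.5   11.5] shift tool [-2.8  6.5  1.3] n 1 per row [-2.8  6.5  1.3] rotvec [ 0.4 -0.1  0.4] grip 53.7
```

View pics/w53.png

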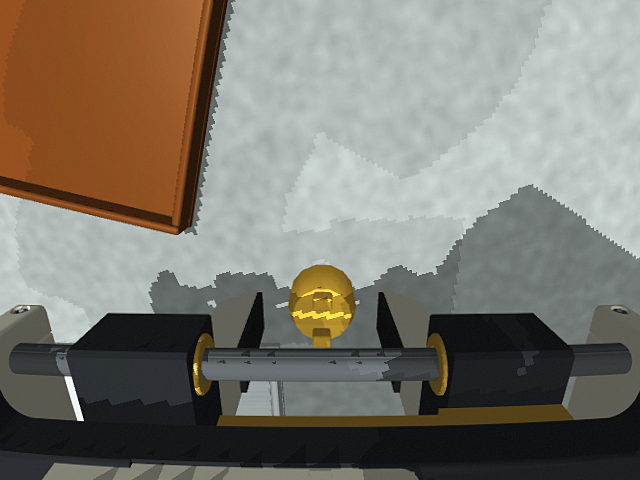

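{"fn": "send_rows", "kwargs": {"moves": [[[-3,6,1],[0,0,0.3],54],[[0,0,0],[0,0,0],54],[[0,0,0],[0,0,0],24],[[0,0,0],[0,0,0],24],[[0,0,0],[0,0,0],24],[[0,0,0],[0,0,0],24],[[0,0,0],[0,0,0],24],[[0,-25,0],[0,0,0],24],[[0,-50,0],[0,0,0],24],[[0,-60,0],[0,0,0],24],[[0,-60,0],[0,0,0],24],[[0,-60,0],[0,0,0],24],[[0,0,0],[0,-8.8,0],24],[[0,0,0],[0,-8.8,0],24],[[0,0,0],[0,-8.8,0],24],[[0,0,0],[0,-8.8,0],24],[[0,0,0],[0,-8.4,0],24],[[0,0,0],[0,0,0],24]]}}

```text
time: 92.6
tool_pos: [345.2, -257.6, 269.6]
tcp_rot: [-1.578, 0.003, 0.481]
contact_force: [0.3, 0.2, 0.3]
grip_width: 30.3
```

```bash
python3 togo.py 580 142 285 .461; python3 -c "
from h import *
print(bot.get_obs()['joint_positions'])"
```

```text
t 92.6 pos [ 345.2 -257.6  269.6] shift tool [393.1 -18.5 245.3] n 8 per row [49.1 -2.3 30.7] rotvec [ 0.4  1.2 -0.2] grip 30.3
[-0.81545983  0.12868304  1.68441028 -0.00536525  1.32252334 -2.86643965]
```

{"fn": "send_rows", "kwargs": {"moves": [[[48,-4,31],[0.4,1.2,0],24],[[48,-4,31],[0,0,0],24],[[48,-4,31],[0,0,0],24],[[48,-4,31],[0,0,0],24],[[48,-4,31],[0,0,0],24],[[48,-4,31],[0,0,0],24],[[48,0,31],[0,0,0],24],[[45,0,27],[0,0,0],24],[[0,0,0],[0,0,-8.3],24],[[0,0,0],[0,0,-8.3],24],[[0,0,0],[0,0,-8.3],24],[[0,0,0],[0,0,0],24],[[0,0,0],[0,0,0],24],[[0,0,0],[0,0,0],24]]}}

```text
time: 94.35
tool_pos: [593.3, 140.4, 284.7]
tcp_rot: [-1.563, -0.429, 0.409]
contact_force: [0.1, -0.4, -0.7]
grip_width: 30.2
```

```bash
python3 drop.py 90 0; python3 look.py w54
```

```text
uyn [ 73.7 -11.5 145.1] final uyn [-5.00000000e+00 -1.42108547e-14 -1.70000000e+01] F [ 0.1 -0.4 -0.7] j [ 0.02  0.24  1.59  0.21  0.93 -2.05]
t 94.3 pos [593.3 140.4 284.7] shift tool [-18.4  89.2  11.9] n 2 per row [-9.2 44.6  5.9] rotvec [ 0.8 -2.7 -0.4] grip 30.2
[593.3 140.4 284.7] [-1.563 -0.429  0.409] [ 0.02  0.24  1.59  0.21  0.93 -2.05] 30.216921114509628 dq 0.031
```

View pics/w54.png

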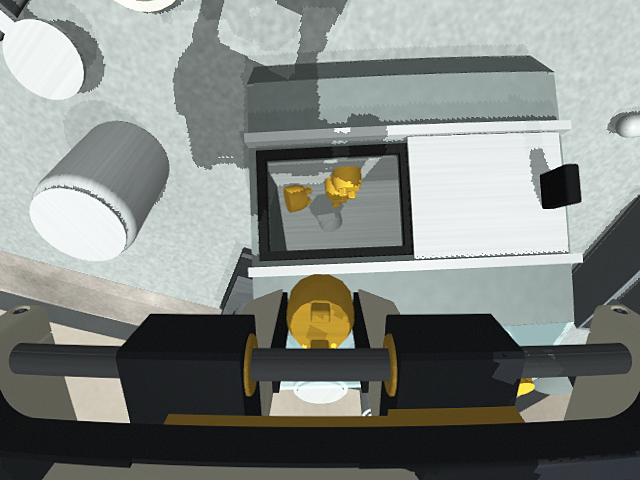

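{"fn": "send_rows", "kwargs": {"moves": [[[-22,0,12],[0.8,-2.7,-0.4],24],[[0,0,0],[0,0,0],24],[[0,35,0],[0,0,0],24],[[0,35,0],[0,0,0],24],[[0,10,0],[0,0,0],24],[[0,0,0],[0,0,0],24],[[0,0,0],[0,0,0],24]]}}

```text
time: 95.28
tool_pos: [609.0, 159.5, 207.1]
tcp_rot: [-1.575, -0.445, 0.46]
contact_force: [-1.0, -0.2, -0.2]
grip_width: 30.7
```

```bash
python3 drop.py 40 0
```

```text
uyn [34.8 -1.4 74.3] final uyn [-5.00000000e+00 -1.42108547e-14 -1.70000000e+01] F [-1.  -0.2 -0.2] j [ 0.05  0.34  1.68  0.26  0.73 -2.14]
t 95.3 pos [609.  159.5 207.1] shift tool [-6.7 59.3  1.6] n 1 per row [-6.7 59.3  1.6] rotvec [ 0.2 -0.   0.5] grip 30.7
```

{"fn": "send_rows", "kwargs": {"moves": [[[-7,0,1],[0,0,0.5],24],[[0,20,0],[0,0,0],24],[[0,20,0],[0,0,0],24],[[0,14,0],[0,0,0],24],[[0,0,0],[0,0,0],24],[[0,0,0],[0,0,0],24]]}}

```text
time: 96.02
tool_pos: [624.4, 167.3, 157.1]
tcp_rot: [-1.577, -0.44, 0.461]
contact_force: [-0.4, -0.8, 0.0]
grip_width: 30.6
```

```bash
python3 drop.py 0 0
```

```text
uyn [11.6 -1.3 26.7] final uyn [-5.00000000e+00 -1.42108547e-14 -1.70000000e+01] F [-0.4 -0.8  0. ] j [ 0.06  0.42  1.7   0.27  0.63 -2.16]
t 96.0 pos [624.4 167.3 157.1] shift tool [-0.8 46.8  1.6] n 1 per row [-0.8 46.8  1.6] rotvec [ 0.4 -0.   0.2] grip 30.6
```

{"fn": "send_rows", "kwargs": {"moves": [[[-1,17,1],[0,0,0],24],[[-1,16,0.5],[0,0,0],24],[[0,11,0],[0,0,0],24],[[0,0,0],[0,0,0],24],[[0,0,0],[0,0,0],24]]}}

```text
time: 96.65
tool_pos: [640.1, 176.5, 113.7]
tcp_rot: [-1.577, -0.44, 0.461]
contact_force: [-0.1, -0.6, -0.1]
grip_width: 30.2
```

```bash
python3 drop.py 0 0
```

```text
uyn [ -6.2   0.  -16.9] final uyn [-5.00000000e+00 -1.42108547e-14 -1.70000000e+01] F [-0.1 -0.6 -0.1] j [ 0.08  0.51  1.7   0.3   0.54 -2.18]
t 96.7 pos [640.1 176.5 113.7] shift tool [ 1.2 -0.3 -0. ] n 1 per row [ 1.2 -0.3 -0. ] rotvec [ 0.4 -0.   0.2] grip 30.2
```

{"fn": "send_rows", "kwargs": {"moves": [[[0,0,0],[0,0,0],34],[[0,0,0],[0,0,0],42],[[0,0,0],[0,0,0],42],[[0,0,0],[0,0,0],42],[[0,0,0],[0,0,0],42],[[0,-30,0],[0,0,0],42],[[0,-40,0],[0,0,0],42],[[0,-45,0],[0,0,0],42],[[0,-45,0],[0,0,0],46],[[0,-20,0],[0,0,0],46],[[0,0,0],[0,0,0],46],[[0,0,0],[0,0,0],46]]}}

```text
time: 98.15
tool_pos: [568.8, 142.3, 282.0]
tcp_rot: [-1.579, -0.441, 0.461]
contact_force: [-1.0, -1.0, -0.2]
grip_width: 45.6
```

```bash
python3 look.py w55; python3 - <<'E'
import cv2
im=cv2.imread('pics/w55.png')[140:310,210:420]; cv2.imwrite('pics/w55c.png',cv2.resize(im,None,fx=3.5,fy=3.5,interpolation=cv2.INTER_CUBIC))
from h import *
goto(fw(4,179.5,75),RP)
E
```

```text
[568.8 142.3 282. ] [-1.579 -0.441  0.461] [ 0.02  0.19  1.66  0.23  0.9  -2.12] 45.64630076805811 dq 0.006
t 98.2 pos [568.9 142.3 281.9] shift tool [-21.8  94.5 179.1] n 4 per row [-5.4 23.6 44.8] rotvec [ 0.5 -0.   0.3] grip 45.9
```

View pics/w55c.png

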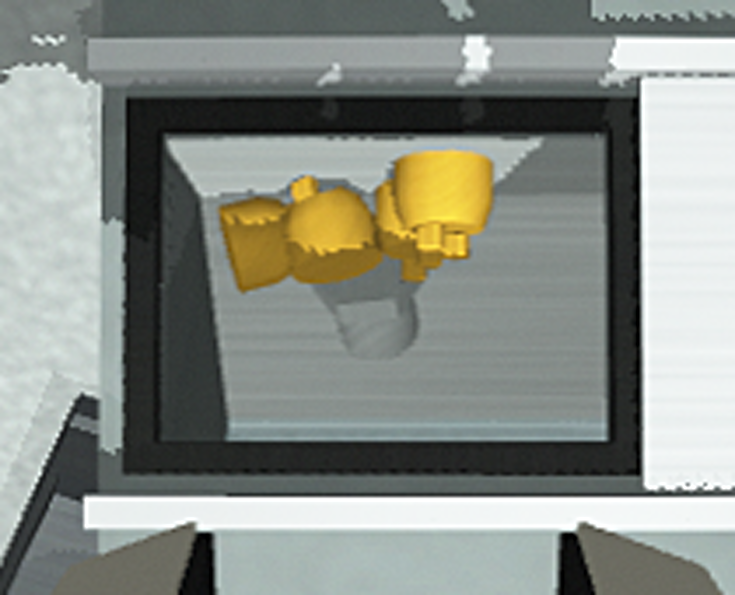

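All four caps and the heavy head are inside. Closing the shutter.

{"fn": "send_rows", "kwargs": {"moves": [[[-5,0,44],[0,0,0],50],[[-5,0,44],[0,0,0],50],[[-5,0,44],[0,0,0],50],[[-5,10,44],[0,0,0],50],[[0,40,0],[0,0,0],50],[[0,35,0],[0,0,0],50],[[0,0,0],[0,0,0],50],[[0,0,0],[0,0,0],50],[[0,0,0],[0,0,0],50]]}}

```text
time: 99.32
tool_pos: [504.0, 313.5, 184.3]
tcp_rot: [-1.576, -0.429, 0.461]
contact_force: [0.4, -0.6, 0.4]
grip_width: 50.3
```

```bash
python3 look.py w56; python3 - <<'E'
from h import *
print(tofw(pose()[1]))
goto(fw(4,179.5,60),RP)
M=cam('wrist');print([proj(M,fw(u,180+y,n))[0].round(1) for u,n in((-15,50),(15,50)) for y in(-6,6)])
E
```

```text
[504.  313.5 184.3] [-1.576 -0.429  0.461] [ 0.42  0.3   1.8   0.02  0.61 -1.62] 50.25051119022061 dq 0.009
[  0.89487748 183.27342547  76.22396201]
t 99.4 pos [504.1 313.6 184.5] shift tool [ 8.6 14.1 -3.7] n 1 per row [ 8.6 14.1 -3.7] rotvec [ 0.3 -0.  -0.4] grip 49.8
[array([303. , 274.8]), array([325. , 274.9]), array([302.8, 330. ]), array([324.9, 330.1])]
```

View pics/w56.png

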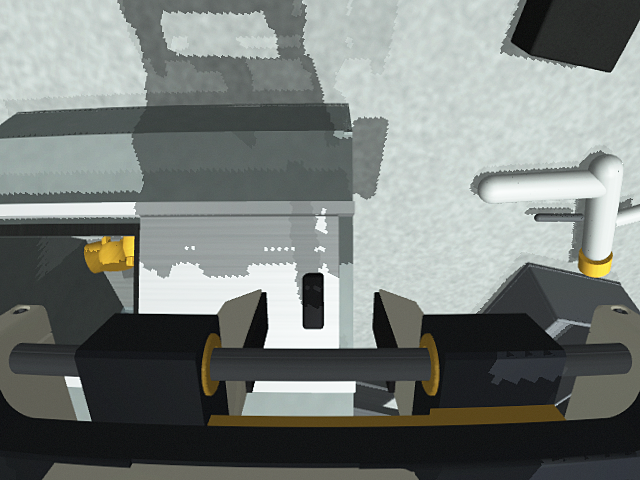

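{"fn": "send_rows", "kwargs": {"moves": [[[5,12,-3],[0,0,0],50],[[6,14,0],[0,0,0],50],[[6,12,0],[0,0,0],50],[[0,0,0],[0,0,0],50],[[0,0,0],[0,0,0],50]]}}

```text
time: 100.0
tool_pos: [536.6, 325.2, 156.4]
tcp_rot: [-1.576, -0.432, 0.46]
contact_force: [0.3, 0.1, 0.1]
grip_width: 50.0
```

```bash
python3 - <<'E'
from h import *
print(tofw(pose()[1]))
goto(fw(4,179.5,24),RP)
E
```

```text
[  5.18064701 179.25247597  32.13343661]
t 100.0 pos [536.6 325.2 156.4] shift tool [1.7 8.  0.3] n 1 per row [1.7 8.  0.3] rotvec [ 0.3 -0.1 -0.3] grip 50.0
```

{"fn": "send_rows", "kwargs": {"moves": [[[1,8,0],[0,0,0],50],[[0,0,0],[0,0,0],50],[[0,0,0],[0,0,0],4],[[0,0,0],[0,0,0],4],[[0,0,0],[0,0,0],4],[[0,0,0],[0,0,0],4],[[0,0,0],[0,0,0],4],[[0,0,0],[0,0,0],4],[[0,0,-10],[0,0,0],4],[[0,0,-15],[0,0,0],4],[[0,0,-15],[0,0,0],4],[[0,0,0],[0,0,0],4]]}}

```text
time: 101.5
tool_pos: [558.9, 290.3, 150.0]
tcp_rot: [-1.575, -0.433, 0.461]
contact_force: [0.5, -0.8, -0.2]
grip_width: 11.4
```

```bash
python3 - <<'E'
from h import *
print(tofw(pose()[1]))
goto(fw(4,50,24),RP)
E
```

```text
[  3.7897757  138.06906218  24.42684053]
t 101.5 pos [558.9 290.3 150. ] shift tool [  0.4   0.7 -88.1] n 2 per row [  0.2   0.3 -44. ] rotvec [ 0.2 -0.  -0.2] grip 11.4
```

{"fn": "send_rows", "kwargs": {"moves": [[[0,0,-20],[0,0,0],4],[[0,0,-20],[0,0,0],4],[[0,0,-20],[0,0,0],4],[[0,0,-12],[0,0,0],4],[[0,0,-6],[0,0,0],4],[[0,0,-3],[0,0,0],4],[[0,0,-3],[0,0,0],4],[[0,0,-3],[0,0,0],4],[[0,0,-3],[0,0,0],4]]}}

```text
time: 102.62
tool_pos: [598.6, 211.0, 149.9]
tcp_rot: [-1.572, -0.433, 0.462]
contact_force: [1.0, 3.0, -1.0]
grip_width: 11.9
```

```bash
python3 - <<'E'
from h import *
print(tofw(pose()[1]),bot.get_obs()['contact_force'])
goto(fw(4,50,24),RP)
E
```

```text
[ 3.94994102 49.37349508 24.25595657] [ 1.04490126  3.0296963  -0.98950467]
t 102.6 pos [598.6 211.  149.9] shift tool [0.1 0.2 0.6] n 1 per row [0.1 0.2 0.6] rotvec [ 0.   0.1 -0.2] grip 11.9
```

{"fn": "send_rows", "kwargs": {"moves": [[[0,0,-4],[0,0,0],4],[[0,0,-4],[0,0,0],4],[[0,0,-4],[0,0,0],4]]}}

```text
time: 103.0
tool_pos: [598.5, 210.8, 149.9]
tcp_rot: [-1.554, -0.431, 0.461]
contact_force: [-4.5, 19.3, -0.4]
grip_width: 11.9
```

```bash
python3 - <<'E'
from h import *
print(tofw(pose()[1]),bot.get_obs()['contact_force'])
E
```

```text
[ 3.86357844 49.21772837 24.2944391 ] [-4.50878678 19.32659563 -0.35773956]
```

At the shut stop (19 N, y=49.2). Release, back off straight out and check.

{"fn": "send_rows", "kwargs": {"moves": [[[0,0,0],[0,0,0],30],[[0,0,0],[0,0,0],50],[[0,0,0],[0,0,0],50],[[0,0,0],[0,0,0],50],[[0,-40,0],[0,0,0],50],[[0,-50,0],[0,0,0],50],[[0,-50,0],[0,0,0],50],[[0,-40,0],[0,0,0],50],[[0,0,0],[0,0,0],50],[[0,0,0],[0,0,0],50],[[0,0,0],[0,0,0],50]]}}

```text
time: 104.38
tool_pos: [531.1, 171.0, 316.4]
tcp_rot: [-1.555, -0.427, 0.458]
contact_force: [0.0, -0.1, -0.5]
grip_width: 50.0
```

```bash
python3 look.py w57; python3 - <<'E'
from h import *
M=cam('wrist')
print([(s,[proj(M,fw(0,50+s+y,50))[0].round(1) for y in(-6,6)],[proj(M,fw(-40,s+y,13.5))[0].round(1) for y in(-66,66)]) for s in(0,6)])
for c in('scene','side'): cv2.imwrite(f'pics/{c}_end.png',viewer.capture(c))
E
```

```text
[531.1 171.  316.4] [-1.555 -0.427  0.458] [ 0.08  0.12  1.65  0.2   0.99 -2.04] 49.99384849076189 dq 0.015
[(0, [array([317.5, 212.8]), array([331.2, 212.7])], [array([205.2, 178.1]), array([339.5, 177.1])]), (6, [array([324.4, 212.7]), array([338.1, 212.7])], [array([211.3, 178. ]), array([345.6, 177.1])])]
```

View pics/w57.png

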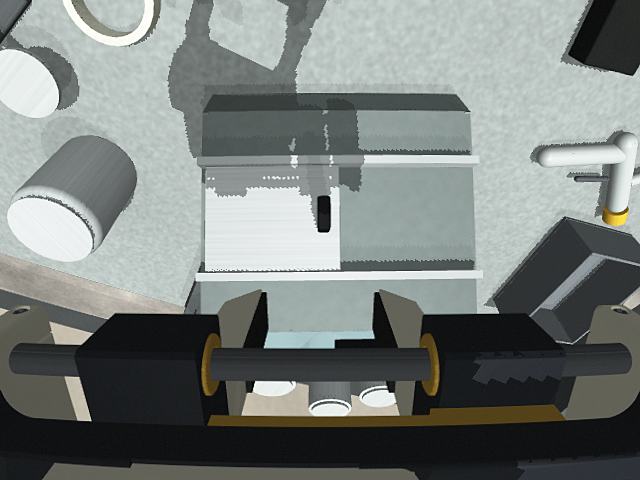

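View pics/side_end.png

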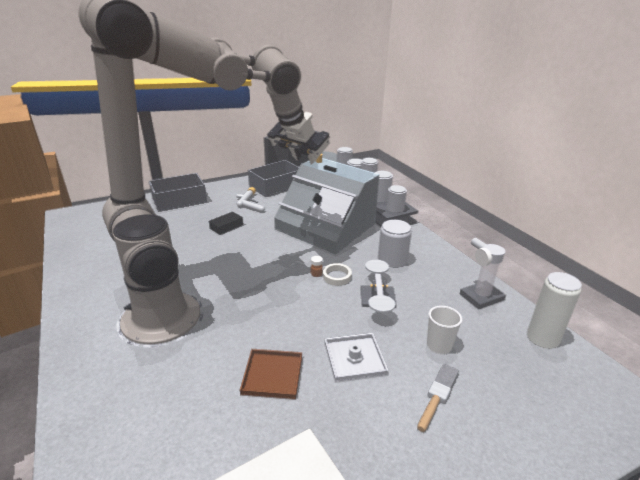

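View pics/scene_end.png

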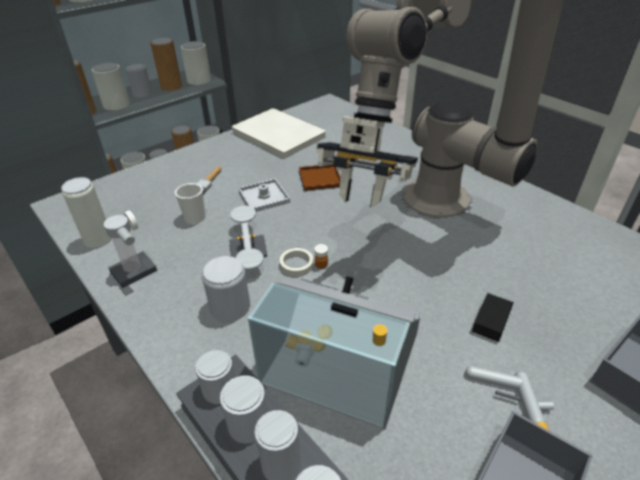

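The fin at columns 317–330 matches fully shut (model 317.5–331.2). The light head stands in the tray, the bench is otherwise unchanged, and the robot touches nothing. Handing in.

```bash
python3 -c "
from plant import bot
print(bot.close_job())"
```

```text
the job is handed in; nothing more can be done
None
```

The job is done and handed in at about 104 s of the 210 s allowed; no verdict came back.

**What I did**
- I stood both heads on the balance. The left pan, with the head that had stood nearer the jar, dropped to its stop, so that is the heavier head.
- I stood the lighter head upright in the middle of the aluminium tray.
- I slid the shutter to its open stop, then passed the heavier head and all four caps through the port.
- I slid the shutter back to its shut stop.

**Last checks**
- **Shutter:** the fin moved 130 mm between the two stops, and in the last picture it sits where "fully shut" predicts, to about 1 px.
- **Parts:** before I shut the shutter, the heavier head and all four caps showed inside the cabinet through the port. I estimated that head and the first three caps at under about 70 mm high. I did not measure the fourth cap's height.
- **Tray and bench:** the lighter head stands upright in the tray and the bystanders look unmoved. The arm was clear of everything when I handed in.
- **Rim:** no wrist force I read near the port suggested contact with it.

**What disagreed or went wrong**
- The fingertips sit about at the reported TCP, not 22 mm ahead of it. My first grip slipped off a head because of this; I corrected the grip heights from the pictures.
- A 45° tool tilt ran close to the wrist joint limits, so I worked at the port at 25°.
- One stray turn value in a row was clipped to about 11°, touched nothing, and was undone.
- One cap had been knocked about 5 cm aside during the run; I located it again before picking it up.

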